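# Pack the dissecting kit into its spring-lid case

## Robot

A 6-joint arm with a two-finger parallel gripper is mounted at the origin on the work surface. World frame = base frame: x ahead of the robot, y to its left, z up, the work surface at z = 0. Lengths are in m, angles in degrees, forces in N, time in s.
With the tool pointing down it reaches from about 0.3 to 0.75 m from the base axis. Payload 8.5 kg.
Tool frame: the origin (TCP) lies at the very end of the fingers, on their centre line; the grasp point (between the pads) lies 19 mm behind it (env.grip_depth is the z of the grasp point in the tool frame, in m); z points along the fingers, y is the direction in which the jaws open and shut (so a half turn about z gives the same grasp; the last joint's range is limited). The gripper opens to 85 mm and grips with 20 to 120 N. Pads are 22 mm wide; open, the fingers measure 114 mm over their backs; the gripper's body (76 mm by 85 mm) begins 54 mm behind the grasp point. The pads swing forward as they close: fully open they stand 13 mm farther back than shut.
Start: joints at [-12.336, 21.807, 74.336, -0, 83.858, -12.336], TCP at [0.55, 0, 0.21] pointing down, gripper open.
Joint ranges: [-178.18, 178.18], [-50.72, 133.34], [12.68, 142.11], [-81.47, 261.47], [9.98, 163.14], [-165.26, 165.26]. Speed limits (degrees/s): [136.94, 136.94, 180, 180, 180, 180].

## Interface

Orientations are given as a 3x3 rotation matrix whose columns are the frame's x, y, z axes.
In Python, from rig import env gives the robot as it stands.
- The arm moves only by the tool apply_moves, never from a script. Its argument "plan" is a list of rows, each an object of numbers: "tx", "ty", "tz": the shift along the world's x, y, z in mm; "rx", "ry", "rz": the turn, a rotation vector about the world's x, y, z in rad; "jaw": the opening, from -1 (shut) to 1 (fully open). A call has 1 to 12 rows; each row is the pose to reach, as a shift and turn from the pose measured when the call began; what a row does not reach only later rows make up. A row lasts 1/10 s, in which the tool goes at most 50 mm and 8.59 degrees, less where a joint would pass 70% of its speed; a pose out of reach is approached as far as the arm can. A call with a gripper value outside its range is refused whole. The fingers move at their own pace and stop on an object; "grip_force" is the grip in N (left out, the last holds). Time passes only in rows, so rows that repeat a pose let the fingers close. It gives the time, the measured TCP pose, the force and the opening at its end, in the units of the state.
- env.observe(): the state, without advancing time (a new reading comes with each control period).
- env.get_image(name): name is "scene" or "side" or "wrist"; returns a dict with "image" (420x560x3 uint8, red, green, blue), "intrinsics" (3x3 intrinsics, pixels), "k1" (the pictures are not rectified: a ray, as slopes to the right and down, at radius r is drawn at 1 + k1 r^2 times it, then the intrinsics apply), "world_from_camera" (4x4, takes a point from camera to world coordinates). Camera axes: x right, y up, looking along -z (the intrinsics and any distortion apply to the point x, -y, -z); pixel columns grow to the right and rows downward; lengths in m; the calibration is good to about 2 mm. A picture is of the moment at which its call begins. There is no depth.
- env.close_job(): hands the job in, once; it reports no verdict.
The state is a dict: "time_s": time; "q": joint angles; "qvel": joint speeds; "joint_efforts": joint torques, N m; "position": TCP position; "tool_rot": TCP orientation; "ft_force": force on the tool from outside, world axes, zero at the start; "wrist_torque": the same for the moment, N m; "grip_width": finger opening in m.
Only numpy, scipy, OpenCV 4.12 (cv2) and the standard library are available. Lean on these libraries where they do the work, as an engineer would, in place of code of your own. Each camera call takes 0.05 s, during which the arm holds its last target.

## Task

Press the orange button on the case and steady the blue spring lid with the hand so that it comes up fully open without flying open. Take every dissecting probe out of the wooden holder and lay it in the case, and put in the orange slide box from the tray, leaving everything else in the tray. Then close the lid until the catch holds it, without disturbing the bottle or the petri dish.

Things in the scene. Friction and masses are not known exactly. Their poses are not given: they have to be found in the camera images.
- case: dark flat instrument case, fixed on the table, outside 180 (x) x 200 (y) x 50 mm high, walls and floor 6 mm; inside 168 x 188 mm, 44 mm deep. Origin at the centre of its underside. Its -x side is the front with the catch button, its +x side carries the hinge; z up. With the lid shut the whole is 58 mm high
- lid (a joint): hinge of the blue lid (180 x 202 x 8 mm plate, 0.30 kg), rad: 0 shut, 1.75 fully open against its stop, leaning a little back past upright. A spring lifts it from any angle (about half a newton at its front edge) and holds it open; it must be pressed down, with about 4 N at its front edge, for the catch to snap in. Set free all at once the lid would reach more than 5 rad/s
- lid_hinge (a point): the lid's hinge line at its middle, 52 mm above the table at the case's rear edge; the hinge runs along the case's y axis. The lid's top (outer) face is 6 mm beyond this line
- lid_edge (a point): middle of the lid's front edge on its top (outer) face, 180 mm from the hinge line; it moves with the lid (58 mm above the table when shut)
- button (a joint): travel of the catch button, m: 0 up, 0.008 fully down. Pressing straight down takes 3 N at the start and 5.6 N at the bottom; from about 4 mm down the catch lets go of the lid. It springs back by itself, and moves for a moment as the lid snaps shut
- button_top (a point): centre of the top of the orange catch button (26 mm along the case's x, 34 mm along its y), which stands just before the middle of the lid's front edge: 120 mm from the case's centre towards the front, 65 mm above the table when up, so 7 mm higher than the shut lid's top. One finger can press it while the other, 40 to 100 mm away, stands over the lid. The grey housing beneath it reaches 46 mm high and sticks out 45 mm from the case
- holder: wooden holder, fixed, 250 (x) x 60 (y) x 62 mm high, with four 9 mm square holes in its top at x = -90, -30, +30 and +90 mm. Origin at the centre of its underside
- tray: white shallow tray, fixed, 250 (x) x 200 (y) mm, rim 14 mm high, walls and floor 4 mm. Origin at the centre of its underside
- tray_in (a point): centre of the tray's inner floor
- slidebox: orange closed box for microscope slides with a thin white band, 84 (x) x 36 (y) x 30 (z) mm, about 70 g; lies in the tray among other things. Origin at the centre of its underside
- bluebox: a like box in blue, same size, which stays in the tray. Origin at the centre of its underside
- eyepiece: microscope eyepiece standing upright in the tray, 36 mm thick, 60 mm high, black over aluminium; stays in the tray. Origin at the centre of its underside
- stainpot: small white ceramic pot, 40 mm across, 40 mm high; stays in the tray. Origin at the centre of its underside
- bottle: clear drinking bottle with orange label and cap, 66 mm thick, 190 mm high; not part of the job. Origin at the centre of its underside
- petri: glass petri dish, 94 mm across, 16 mm high; not part of the job. Origin at the centre of its underside
- probe0: dissecting probe, 135 mm long: round yellow plastic handle 14 mm thick (63 to 135 mm from the point), black square collar 22 x 22 x 8 mm (55 to 63 mm), steel needle shaft 6 mm thick (0 to 55 mm). 45 g. Origin at the needle point, z axis along the probe towards the handle's end. It starts upright in the holder, its point 7 mm above the table, hanging by the collar. Two to four of the four probes are present
- probe0_grip (a point): point on the axis of the yellow probe's handle, 105 mm from the needle point
- probe1: dissecting probe, 135 mm long: round red plastic handle 14 mm thick (63 to 135 mm from the point), black square collar 22 x 22 x 8 mm (55 to 63 mm), steel needle shaft 6 mm thick (0 to 55 mm). 45 g. Origin at the needle point, z axis along the probe towards the handle's end. It starts upright in the holder, its point 7 mm above the table, hanging by the collar. Two to four of the four probes are present
- probe1_grip (a point): point on the axis of the red probe's handle, 105 mm from the needle point
- probe2: dissecting probe, 135 mm long: round green plastic handle 14 mm thick (63 to 135 mm from the point), black square collar 22 x 22 x 8 mm (55 to 63 mm), steel needle shaft 6 mm thick (0 to 55 mm). 45 g. Origin at the needle point, z axis along the probe towards the handle's end. It starts upright in the holder, its point 7 mm above the table, hanging by the collar. Two to four of the four probes are present
- probe2_grip (a point): point on the axis of the green probe's handle, 105 mm from the needle point
- probe3: dissecting probe, 135 mm long: round blue plastic handle 14 mm thick (63 to 135 mm from the point), black square collar 22 x 22 x 8 mm (55 to 63 mm), steel needle shaft 6 mm thick (0 to 55 mm). 45 g. Origin at the needle point, z axis along the probe towards the handle's end. It starts upright in the holder, its point 7 mm above the table, hanging by the collar. Two to four of the four probes are present
- probe3_grip (a point): point on the axis of the blue probe's handle, 105 mm from the needle point
Not all that is in view belongs to the job. Of the things like the probe2, leave any that is purple; of the rest the smaller one is meant.

How it is judged:
By the outcome, as a careful person would: the job done as asked, in the order asked, and still so for the second after the job is handed in, with the robot touching nothing.
Of probe0, probe1, probe2, probe3 only 2 to 4 are there at a start; the rules pass over those that are not, and their reading is None.
At some moment in a run one of slidebox may be knocked a few centimetres aside while the robot is not near it.
Once in a run the grip may slacken for a moment while it holds something.
It also fails if it takes over 210 s, if anything falls off the work surface, if the arm or the gripper's body presses on something with over 40 N, if the wrist force passes 120 N, or if a joint passes its speed limit or range.

## Working session

There is one attempt and no reset: what is moved stays moved. The work goes in short steps, Python scripts to look and compute and a tool call to move; the robot and the scene stay as the last step left them, time stands still between calls to the robot, and variables do not carry over. Pictures are saved under pics/ and viewed, and the job is handed in when it is done.

Besides the shell and the picture viewer there is one more tool, called after "Request:" as name(argument=value, ...), one argument or row to a line, values as JSON. apply_moves: Moves the arm, as the interface text tells. Its arguments: {"type":"object","properties":{"plan":{"type":"array","items":{"type":"object","properties":{"tx":{"type":"number"},"ty":{"type":"number"},"tz":{"type":"number"},"rx":{"type":"number"},"ry":{"type":"number"},"rz":{"type":"number"},"jaw":{"type":"number"}}}},"grip_force":{"type":"number"}},"required":["plan"]}

```bash
ls; mkdir -p pics
cat > h.py <<'E'
import numpy as np, cv2
from rig import env
def snap(name,fn):
    d=env.get_image(name); cv2.imwrite('pics/'+fn,cv2.cvtColor(d['image'],cv2.COLOR_RGB2BGR))
    np.savez('pics/'+fn[:-4]+'.npz',**{k:d[k] for k in d}); return d
def load(fn): return dict(np.load('pics/'+fn+'.npz'))
def ray(d,u,v):
    K=d['intrinsics']; k1=float(d['k1'])
    a=np.array([(u-K[0,2])/K[0,0],(v-K[1,2])/K[1,1]]); s=a.copy()
    for _ in range(30): s=a/(1+k1*(s@s))
    M=d['world_from_camera']; r=M[:3,:3]@np.array([s[0],-s[1],-1.]); return M[:3,3],r/np.linalg.norm(r)
def onz(d,u,v,z):
    o,r=ray(d,u,v); return o+r*(z-o[2])/r[2]
def proj(d,p):
    M=d['world_from_camera'];c=M[:3,:3].T@(np.array(p)-M[:3,3]); s=np.array([c[0]/-c[2],-c[1]/-c[2]])
    s=s*(1+float(d['k1'])*(s@s)); K=d['intrinsics']; return np.array([K[0,0]*s[0]+K[0,2],K[1,1]*s[1]+K[1,2]])
def tri(obs):
    A=np.zeros((3,3));b=np.zeros(3)
    for d,u,v in obs:
        o,r=ray(d,u,v);P=np.eye(3)-np.outer(r,r);A+=P;b+=P@o
    return np.linalg.solve(A,b)
def st():
    s=env.observe(); print({k:np.round(np.array(s[k],float),4).tolist() for k in('time_s','q','position','tool_rot','ft_force','grip_width')})
    return s
E
python3 - <<'E'
from h import *
st()
for n in('scene','side','wrist'):
    d=snap(n,n+'0.png'); print(n,d['intrinsics'].tolist(),d['k1'],np.round(d['world_from_camera'],3).tolist())
a=[cv2.imread(f'pics/{n}0.png') for n in('scene','side','wrist')]
E
```

```text
pics
{'time_s': 0.0, 'q': [-12.3336, 21.8401, 74.3846, -0.0002, 83.8567, -12.3359], 'position': [0.5497, 0.0001, 0.2094], 'tool_rot': [[-0.0, 1.0, -0.0014], [1.0, 0.0, 0.0003], [0.0003, -0.0014, -1.0]], 'ft_force': [0.1102, -0.9818, -0.5353], 'grip_width': 0.0854}
scene [[398.2588862752495, 0.0, 273.5273844429088], [0.0, 398.2588862752495, 214.06842942223204], [0.0, 0.0, 1.0]] -0.010904189710518639 [[-0.793, -0.379, 0.477, 1.092], [0.609, -0.465, 0.642, 0.618], [-0.022, 0.8, 0.599, 0.715], [0.0, 0.0, 0.0, 1.0]]
side [[401.37608206079494, 0.0, 284.0038865820525], [0.0, 401.37608206079494, 209.34493592924193], [0.0, 0.0, 1.0]] -0.07335770021111755 [[-0.824, 0.289, -0.488, 0.166], [-0.567, -0.447, 0.692, 0.581], [-0.018, 0.847, 0.532, 0.576], [0.0, 0.0, 0.0, 1.0]]
wrist [[356.23637255218466, 0.0, 277.09894007516397], [0.0, 356.23637255218466, 209.64222888360436], [0.0, 0.0, 1.0]] -0.012021814428551833 [[1.0, -0.0, 0.001, 0.551], [-0.0, 0.962, 0.274, 0.069], [-0.001, -0.274, 0.962, 0.374], [0.0, 0.0, 0.0, 1.0]]
```

View pics/scene0.png

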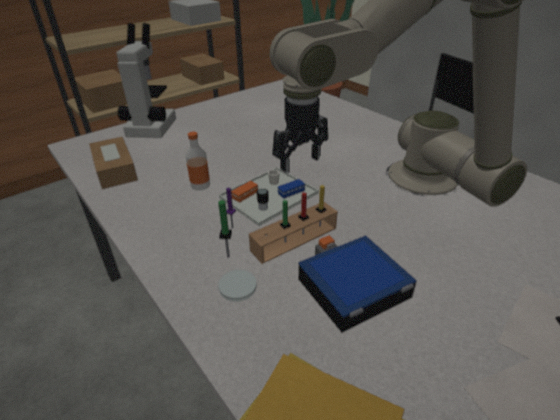

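View pics/side0.png

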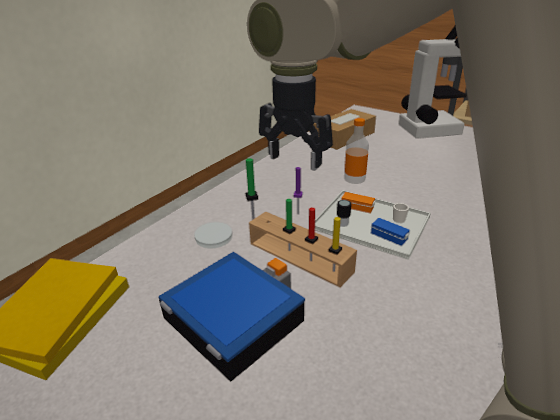

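View pics/wrist0.png

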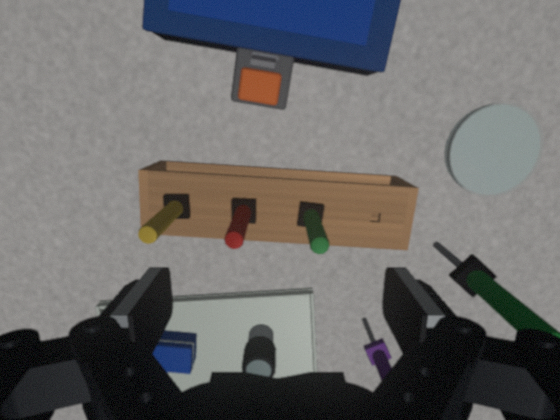

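The wrist picture shows the holder with yellow (162,220), red (240,225) and green (314,230) probes and an empty fourth hole. The larger green probe (500,300) and the purple one (378,360) stand outside the holder. The case front with its button is at (260,88), and the petri dish is at (494,150).

```bash
cat > seg.py <<'E'
from h import *
def hsv(d): return cv2.cvtColor(d['image'],cv2.COLOR_RGB2HSV)
def blobs(d,lo,hi,mn=20):
    m=cv2.inRange(hsv(d),np.array(lo),np.array(hi)); n,l,s,c=cv2.connectedComponentsWithStats(m)
    return [(l==i,s[i],c[i]) for i in range(1,n) if s[i,4]>=mn]
E
python3 - <<'E'
from seg import *
R={'blue':([105,120,60],[125,255,255]),'orange':([3,150,120],[14,255,255]),'yellow':([20,150,80],[32,255,255]),'green':([55,120,40],[80,255,255]),'red':([170,150,60],[180,255,255])}
for n in('scene0','side0','wrist0'):
    d=load(n)
    for k,(lo,hi) in R.items():
        print(n,k,[(b[1].tolist(),np.round(b[2],1).tolist()) for b in blobs(d,lo,hi,40)])
# lid corners
for n in('scene0','side0'):
    d=load(n); bs=blobs(d,*R['blue'],40); b=max(bs,key=lambda b:b[1][4]); c,_=cv2.findContours(b[0].astype(np.uint8),0,1)
    c=max(c,key=cv2.contourArea); h=cv2.convexHull(c); 
    for e in (4,6,8,10):
        p=cv2.approxPolyDP(h,e,True)[:,0]; print(e,p.tolist())
    for u,v in p: print(np.round(onz(d,u,v,.058),4))
E
```

```text
scene0 blue [([279, 180, 25, 17, 224], [290.7, 187.5]), ([300, 237, 115, 79, 4890], [355.2, 274.5])]
scene0 orange [([233, 182, 23, 13, 127], [243.8, 187.8]), ([320, 237, 13, 7, 57], [326.0, 239.7])]
scene0 yellow [([242, 355, 161, 65, 5457], [314.9, 397.2])]
scene0 green [([219, 201, 10, 33, 126], [223.2, 216.9]), ([284, 202, 3, 23, 60], [285.0, 212.4])]
scene0 red []
side0 blue [([371, 218, 38, 27, 537], [389.2, 230.5]), ([159, 252, 146, 110, 8198], [231.2, 303.6])]
side0 orange [([384, 54, 30, 7, 92], [402.5, 56.5]), ([316, 102, 31, 11, 97], [332.5, 106.8]), ([355, 118, 10, 8, 44], [359.7, 122.5]), ([347, 154, 21, 23, 379], [356.5, 165.3]), ([342, 198, 31, 15, 167], [359.9, 205.3]), ([268, 264, 19, 12, 85], [279.1, 269.5])]
side0 yellow [([332, 217, 9, 33, 195], [335.9, 233.1]), ([0, 258, 129, 122, 9649], [55.1, 313.1])]
side0 green [([246, 158, 9, 38, 236], [250.0, 176.6]), ([286, 199, 7, 31, 164], [288.7, 213.5])]
side0 red []
wrist0 blue [([143, 0, 257, 71, 12882], [284.7, 26.5]), ([152, 343, 40, 30, 948], [173.6, 357.0])]
wrist0 orange [([239, 69, 42, 36, 1201], [259.2, 86.1])]
wrist0 yellow [([140, 226, 18, 16, 212], [147.7, 233.7])]
wrist0 green [([312, 238, 16, 14, 89], [319.8, 244.7]), ([468, 271, 92, 67, 1541], [507.3, 303.5])]
wrist0 red []
4 [[366, 237], [414, 281], [342, 315], [300, 262]]
6 [[366, 237], [414, 281], [342, 315], [300, 262]]
8 [[366, 237], [414, 281], [342, 315], [300, 262]]
10 [[366, 237], [414, 281], [342, 315], [300, 262]]
[0.4461 0.1396 0.058 ]
[0.4778 0.3094 0.058 ]
[0.6703 0.2764 0.058 ]
[0.6357 0.1039 0.058 ]
4 [[233, 252], [304, 300], [227, 361], [159, 296]]
6 [[233, 252], [304, 300], [227, 361], [159, 296]]
8 [[233, 252], [304, 300], [227, 361], [159, 296]]
10 [[233, 252], [304, 300], [227, 361], [159, 296]]
[0.6357 0.1022 0.058 ]
[0.4383 0.1382 0.058 ]
[0.467  0.3138 0.058 ]
[0.6644 0.2775 0.058 ]
```

Run:
```python
import cv2
a=cv2.imread('pics/scene0.png')[150:330,180:430]; b=cv2.imread('pics/side0.png')[140:380,150:450]
cv2.imwrite('pics/c1.png',cv2.resize(a,None,fx=3.2,fy=3.2,interpolation=2));cv2.imwrite('pics/c2.png',cv2.resize(b,None,fx=2.5,fy=2.5,interpolation=2))
```

```text
(no output)
```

View pics/c1.png

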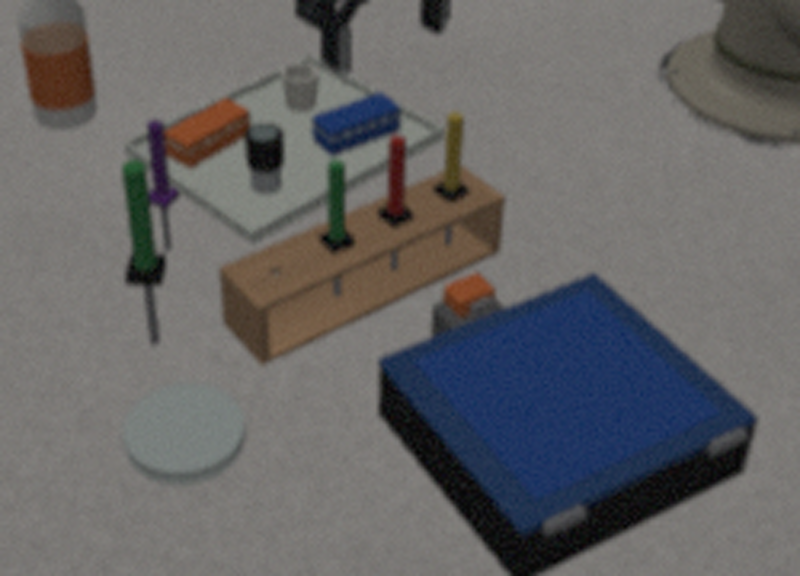

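View pics/c2.png

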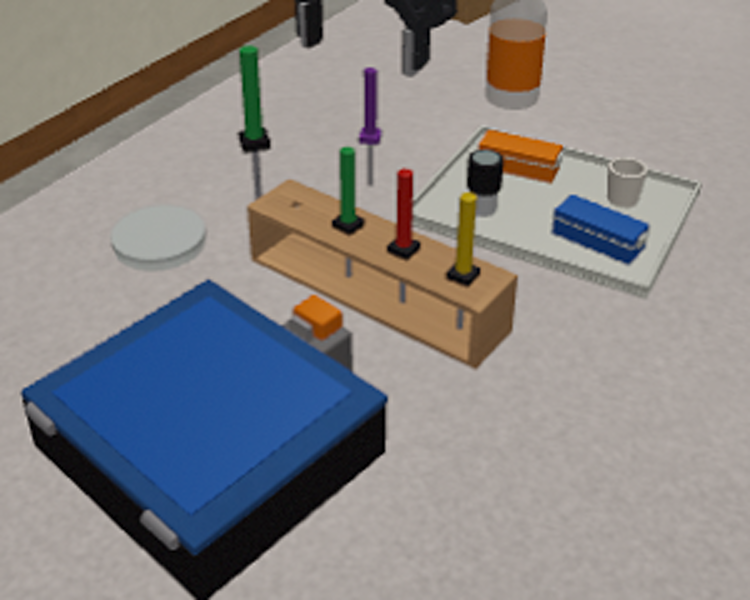

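Run:
```python
from seg import *
w=load('wrist0');s=load('scene0');e=load('side0')
p=onz(w,259.2,86.1,.065); print('button wrist',p)
print('scene',onz(s,326,239.7,.065),'side',onz(e,279.1,269.5,.065), tri([(w,259.2,86.1),(s,326,239.7),(e,279.1,269.5)]))
# lid front edge in wrist: top-face edge
bl=[b for b in blobs(w,[105,120,30],[125,255,255],300)]
for b in bl: print(b[1])
b=max(bl,key=lambda b:b[1][4]); m=b[0]; us=np.arange(165,380,5); pts=[]
for u in us:
    if 225<u<300: continue
    v=np.where(m[:,u])[0].max(); pts.append((u,v))
P=np.array([onz(w,u,v,.058)[:2] for u,v in pts]); c=np.polyfit(P[:,0],P[:,1],1); print('edge slope deg',np.degrees(np.arctan(c[0])), P[0],P[-1],pts[:2],pts[-2:])
# box button rect
m=[b for b in blobs(w,[3,150,120],[14,255,255],500)][0][0]
print(cv2.minAreaRect(np.argwhere(m)[:,::-1].astype(np.float32)))
# holder corners top
print([np.round(onz(w,u,v,.062),4).tolist() for u,v in[(139,171),(416,187),(410,248),(140,236)]])
# tray and boxes
for nm,d,l in(('scene',s,[(243.8,187.8),(290.7,187.5)]),('side',e,[(359.9,205.3),(389.2,230.5)])):
    print(nm,[np.round(onz(d,u,v,.022),4).tolist() for u,v in l])
print('bottle scene/side base',onz(s,200,186,0),onz(e,356,180,0),'petri',onz(w,494,150,.016))
print('bigG',tri([(s,223,217),(e,250,176.6)]),'purple',tri([(s,229,200),(e,298,180)]))
```

```text
button wrist [0.53594242 0.08708161 0.065     ]
scene [0.53796959 0.08930484 0.065     ] side [0.51856445 0.10118451 0.065     ] [0.53170633 0.08584482 0.05338805]
[  143     0   257    71 12933]
[152 342  40  31 991]
edge slope deg -9.09577323922747 [0.45960134 0.12778431] [0.63207683 0.10026839] [(np.int64(165), np.int64(34)), (np.int64(170), np.int64(35))] [(np.int64(370), np.int64(69)), (np.int64(375), np.int64(70))]
((259.0722351074219, 86.28034973144531), (39.458839416503906, 31.09569549560547), 8.746162414550781)
[[0.4284, 0.0162, 0.062], [0.6751, 0.0018, 0.062], [0.6757, -0.0568, 0.062], [0.4228, -0.045, 0.062]]
scene [[0.5286, -0.2952, 0.022], [0.412, -0.2015, 0.022]]
side [[0.5178, -0.2653, 0.022], [0.4093, -0.1987, 0.022]]
bottle scene/side base [ 0.61769625 -0.42649253  0.        ] [ 0.60535965 -0.42652617  0.        ] petri [0.76780004 0.02971195 0.016     ]
bigG [ 0.72862679 -0.0779723   0.1294994 ] purple [ 0.65385842 -0.17465164  0.09675331]
```

Request:
apply_moves(
  plan=[
    {"ty": 10, "rz": -0.14, "jaw": 0},
    {"ty": 20, "rz": -0.29, "jaw": 0},
    {"ty": 30, "rz": -0.43, "jaw": 0},
    {"ty": 40, "rz": -0.58, "jaw": 0},
    {"tx": -2, "ty": 50, "rz": -0.72, "jaw": 0},
    {"tx": -3, "ty": 60, "rz": -0.87, "jaw": 0},
    {"tx": -5, "ty": 70, "rz": -1.01, "jaw": 0},
    {"tx": -6, "ty": 80, "rz": -1.15, "jaw": 0},
    {"tx": -7, "ty": 90, "rz": -1.3, "jaw": 0},
    {"tx": -8, "ty": 100, "rz": -1.44, "jaw": 0},
    {"tx": -9, "ty": 110, "rz": -1.59, "jaw": 0},
    {"tx": -9, "ty": 115, "rz": -1.728, "jaw": 0},
  ],
  grip_force=30,
)

```text
validation failed for argument at $.pl...
```

Request:
apply_moves(
  plan=[
    {"tz": -30, "jaw": 0},
    {"tz": -60, "jaw": 0},
    {"tz": -80, "jaw": 0},
    {"tz": -100, "jaw": 0},
    {"tz": -100, "jaw": 0},
  ],
)

```text
validation failed for argument at $.pl...
```

Run:
```python
from h import *
st()
a=[snap(n,n+'1.png')['image'] for n in('scene','side','wrist')]
x=cv2.resize(a[0][130:340,200:440],(640,560)); 
cv2.imwrite('pics/s1c.png',x[:,:,::-1])
cv2.imwrite('pics/e1c.png',cv2.resize(a[1][130:370,150:430],(700,600))[:,:,::-1])
```

```text
{'time_s': 0.15, 'q': [-12.3351, 21.8307, 74.3722, -0.0001, 83.8598, -12.336], 'position': [0.5497, 0.0001, 0.2096], 'tool_rot': [[-0.0, 1.0, -0.0011], [1.0, 0.0, 0.0002], [0.0002, -0.0011, -1.0]], 'ft_force': [0.5652, -0.8311, -0.0262], 'grip_width': 0.0856}
```

View pics/s1c.png

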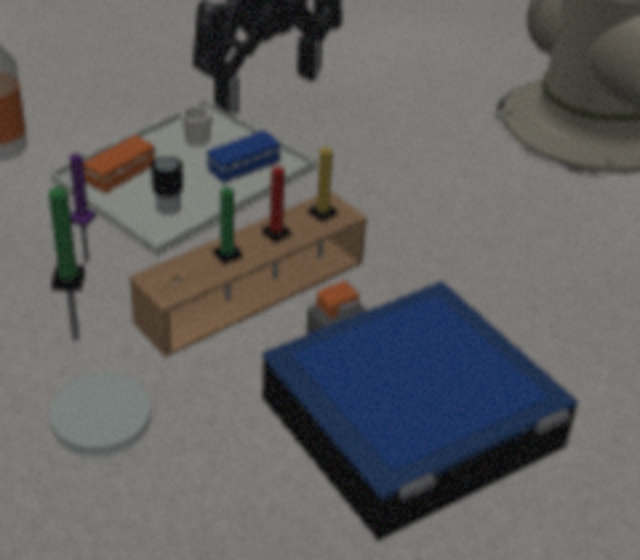

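View pics/e1c.png

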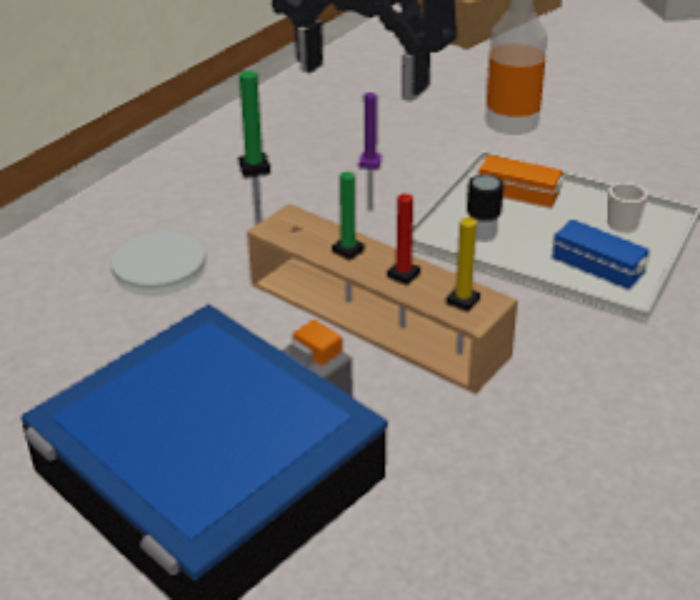

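View pics/wrist1.png

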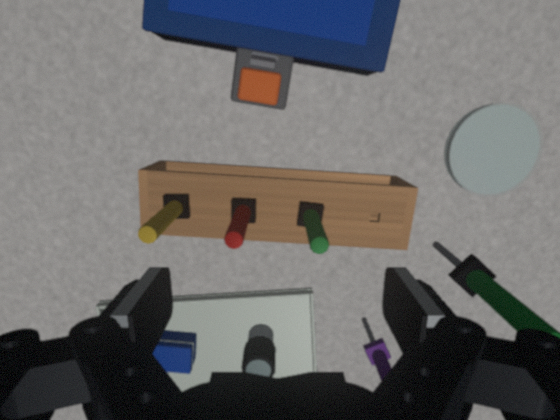

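The moves were refused, so nothing has moved and the pictures are unchanged. I'll retry with every key given in each row.

Request:
apply_moves(
  plan=[
    {"tx": 0, "ty": 10, "tz": 0, "rx": 0, "ry": 0, "rz": -0.14, "jaw": 0},
    {"tx": 0, "ty": 20, "tz": 0, "rx": 0, "ry": 0, "rz": -0.29, "jaw": 0},
    {"tx": 0, "ty": 30, "tz": 0, "rx": 0, "ry": 0, "rz": -0.43, "jaw": 0},
    {"tx": 0, "ty": 40, "tz": 0, "rx": 0, "ry": 0, "rz": -0.58, "jaw": 0},
    {"tx": -2, "ty": 50, "tz": 0, "rx": 0, "ry": 0, "rz": -0.72, "jaw": 0},
    {"tx": -3, "ty": 60, "tz": 0, "rx": 0, "ry": 0, "rz": -0.87, "jaw": 0},
    {"tx": -5, "ty": 70, "tz": 0, "rx": 0, "ry": 0, "rz": -1.01, "jaw": 0},
    {"tx": -6, "ty": 80, "tz": 0, "rx": 0, "ry": 0, "rz": -1.15, "jaw": 0},
    {"tx": -7, "ty": 90, "tz": 0, "rx": 0, "ry": 0, "rz": -1.3, "jaw": 0},
    {"tx": -8, "ty": 100, "tz": 0, "rx": 0, "ry": 0, "rz": -1.44, "jaw": 0},
    {"tx": -9, "ty": 110, "tz": 0, "rx": 0, "ry": 0, "rz": -1.59, "jaw": 0},
    {"tx": -9, "ty": 115, "tz": 0, "rx": 0, "ry": 0, "rz": -1.728, "jaw": 0},
  ],
  grip_force=30,
)

```text
time_s: 1.5
position: [0.5407, 0.1157, 0.2098]
tool_rot: [[0.987, -0.162, -0.0], [-0.162, -0.987, 0.001], [-0.0, -0.001, -1.0]]
ft_force: [-0.2, -0.7, -0.0]
grip_width: 0.0429
```

Request:
apply_moves(
  plan=[
    {"tx": 0, "ty": 0, "tz": -35, "rx": 0, "ry": 0, "rz": 0, "jaw": 0},
    {"tx": 0, "ty": 0, "tz": -70, "rx": 0, "ry": 0, "rz": 0, "jaw": 0},
    {"tx": 0, "ty": 0, "tz": -105, "rx": 0, "ry": 0, "rz": 0, "jaw": 0},
    {"tx": 0, "ty": 0, "tz": -105, "rx": 0, "ry": 0, "rz": 0, "jaw": 0},
  ],
)

```text
time_s: 1.9
position: [0.5383, 0.1157, 0.101]
tool_rot: [[0.987, -0.162, -0.009], [-0.162, -0.987, 0.001], [-0.009, 0.001, -1.0]]
ft_force: [-0.5, -0.1, 0.9]
grip_width: 0.0428
```

Run:
```python
from h import *
st()
a=[snap(n,n+'2.png')['image'] for n in('scene','side','wrist')]
cv2.imwrite('pics/e2c.png',cv2.resize(a[1][130:370,150:430],(700,600))[:,:,::-1])
```

```text
{'time_s': 1.9, 'q': [-0.2092, 27.9652, 83.5931, 0.0345, 68.9355, 99.1017], 'position': [0.5383, 0.1157, 0.101], 'tool_rot': [[0.9868, -0.162, -0.0086], [-0.162, -0.9868, 0.0006], [-0.0086, 0.0008, -1.0]], 'ft_force': [-0.4999, -0.0877, 0.8546], 'grip_width': 0.0428}
```

View pics/e2c.png

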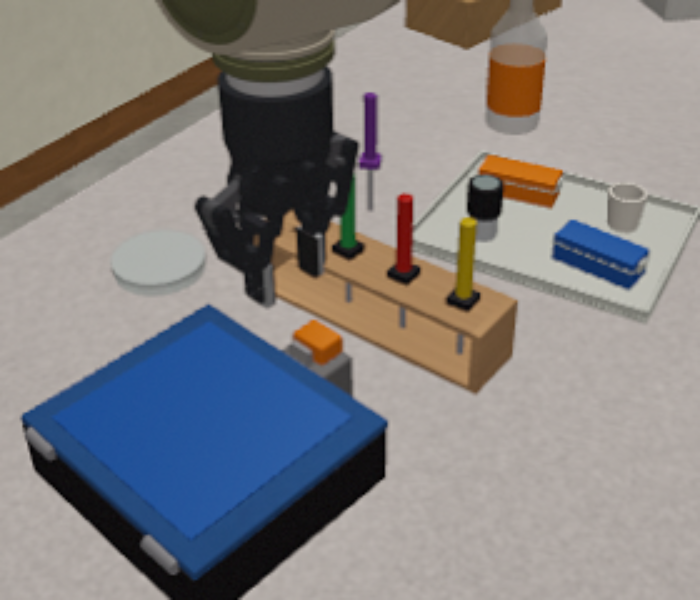

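View pics/wrist2.png

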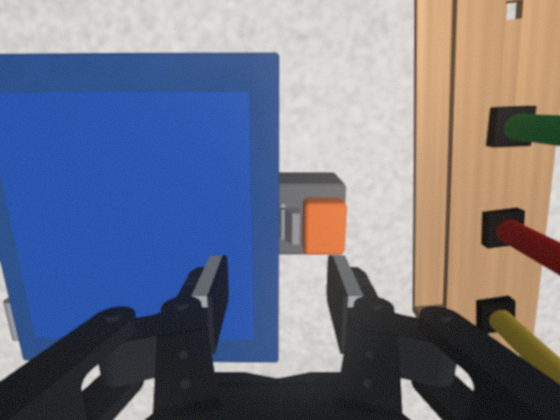

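Run:
```python
from seg import *
w=load('wrist2')
for b in blobs(w,[3,150,120],[14,255,255],300): 
    r=cv2.minAreaRect(np.argwhere(b[0])[:,::-1].astype(np.float32)); print(r); print(onz(w,*r[0],.065))
s=env.observe(); T=np.eye(4);R=np.array(s['tool_rot']);p=np.array(s['position'])
for y in(-.0215,-.03,-.036,.0215,.03,.036):
  for z in(0,-.006):
    print(y,z,proj(w,p+R@[0,y,z]), proj(w,p+R@[.011,y,z]))
# lid front edge & side edge
m=max(blobs(w,[105,120,30],[125,255,255],300),key=lambda b:b[1][4])[0]
P=np.array([onz(w,np.where(m[v])[0].max(),v,.058)[:2] for v in list(range(60,165,5))])
c=np.polyfit(P[:,0],P[:,1],1);print('front edge ang',np.degrees(np.arctan(c[0])),P[0],P[-1])
P2=np.array([onz(w,u,np.where(m[:,u])[0].min(),.058)[:2] for u in range(20,270,10)]);c=np.polyfit(P2[:,1],P2[:,0],1);print('side ang',np.degrees(np.arctan(c[0])),P2[0],P2[-1])
print('corner far',onz(w,278,54,.058), 'near corner',onz(w,277,361,.058))
```

```text
((324.4999694824219, 226.0), (40.99999237060547, 53.99999237060547), 0.0)
[0.53826582 0.08717956 0.065     ]
-0.0215 0 [233.72614821 255.02323316] [232.96061268 234.12835696]
-0.0215 -0.006 [232.26734945 260.00553007] [231.44806929 238.48511195]
-0.03 0 [216.59563236 255.0176046 ] [215.52838524 234.12593821]
-0.03 -0.006 [214.56027096 259.99859532] [213.4181061  238.48168815]
-0.036 0 [204.5092224  255.01210823] [203.22931145 234.12337985]
-0.036 -0.006 [202.06748168 259.99189356] [200.69775183 238.47819886]
0.0215 0 [320.43294136 255.01295076] [321.19628762 234.11894549]
0.0215 -0.006 [321.89592581 259.9946449 ] [322.71301425 238.47514941]
0.03 0 [337.5614328  255.00326056] [338.62641817 234.11280883]
0.03 -0.006 [339.60083942 259.98341077] [340.74073221 238.46779033]
0.036 0 [349.64601321 254.99489918] [350.92359696 234.10762775]
0.036 -0.006 [352.09167234 259.97367649] [353.45905759 238.46152516]
front edge ang -9.324186523386256 [0.63620735 0.10031022] [0.58148135 0.10929567]
side ang 9.339462604636187 [0.66238799 0.24070619] [0.6407759 0.109066 ]
corner far [0.63916426 0.09926559 0.058     ] near corner [0.44148963 0.13228128 0.058     ]
```

Request:
apply_moves(
  plan=[
    {"tx": 4, "ty": 0, "tz": -12, "rx": 0, "ry": 0, "rz": 0, "jaw": 0},
    {"tx": 4.5, "ty": 0, "tz": -24, "rx": 0, "ry": 0, "rz": 0, "jaw": 0},
    {"tx": 4.5, "ty": 0, "tz": -30, "rx": 0, "ry": 0, "rz": 0, "jaw": 0},
    {"tx": 4.5, "ty": 0, "tz": -30, "rx": 0, "ry": 0, "rz": 0, "jaw": 0},
    {"tx": 4.5, "ty": 0, "tz": -30, "rx": 0, "ry": 0, "rz": 0, "jaw": 0},
  ],
)

```text
time_s: 2.55
position: [0.5462, 0.1158, 0.0764]
tool_rot: [[0.987, -0.162, 0.002], [-0.162, -0.987, 0.001], [0.002, -0.001, -1.0]]
ft_force: [-0.2, -0.1, 0.8]
grip_width: 0.0426
```

Request:
apply_moves(
  plan=[
    {"tx": -3, "ty": 0, "tz": -5, "rx": 0, "ry": 0, "rz": 0, "jaw": 0},
    {"tx": -3, "ty": 0, "tz": -8, "rx": 0, "ry": 0, "rz": 0, "jaw": 0},
    {"tx": -3, "ty": 0, "tz": -8, "rx": 0, "ry": 0, "rz": 0, "jaw": 0},
  ],
)

```text
time_s: 2.85
position: [0.5428, 0.1157, 0.0681]
tool_rot: [[0.987, -0.162, 0.001], [-0.162, -0.987, 0.001], [0.001, -0.001, -1.0]]
ft_force: [-0.6, 0.2, 0.5]
grip_width: 0.0427
```

Request:
apply_moves(
  plan=[
    {"tx": 0, "ty": 0, "tz": -2, "rx": 0, "ry": 0, "rz": 0, "jaw": 0},
    {"tx": 0, "ty": 0, "tz": -4, "rx": 0, "ry": 0, "rz": 0, "jaw": 0},
    {"tx": 0, "ty": 0, "tz": -4, "rx": 0, "ry": 0, "rz": 0, "jaw": 0},
  ],
)

```text
time_s: 3.15
position: [0.5427, 0.1157, 0.0638]
tool_rot: [[0.987, -0.162, 0.001], [-0.162, -0.987, 0.001], [0.001, -0.001, -1.0]]
ft_force: [-0.1, -0.0, -0.5]
grip_width: 0.0425
```

Request:
apply_moves(
  plan=[
    {"tx": 0, "ty": 0, "tz": -1.5, "rx": 0, "ry": 0, "rz": 0, "jaw": 0},
    {"tx": 0, "ty": 0, "tz": -3, "rx": 0, "ry": 0, "rz": 0, "jaw": 0},
    {"tx": 0, "ty": 0, "tz": -3, "rx": 0, "ry": 0, "rz": 0, "jaw": 0},
  ],
)

```text
time_s: 3.45
position: [0.5426, 0.1157, 0.0606]
tool_rot: [[0.987, -0.162, 0.001], [-0.162, -0.987, 0.001], [0.001, -0.001, -1.0]]
ft_force: [0.8, 0.0, 0.2]
grip_width: 0.0427
```

Request:
apply_moves(
  plan=[
    {"tx": 0, "ty": 0, "tz": -1, "rx": 0, "ry": 0, "rz": 0, "jaw": 0},
    {"tx": 0, "ty": 0, "tz": -2, "rx": 0, "ry": 0, "rz": 0, "jaw": 0},
    {"tx": 0, "ty": 0, "tz": -2, "rx": 0, "ry": 0, "rz": 0, "jaw": 0},
  ],
)

```text
time_s: 3.75
position: [0.5425, 0.1158, 0.0584]
tool_rot: [[0.987, -0.162, 0.0], [-0.162, -0.987, 0.001], [0.0, -0.001, -1.0]]
ft_force: [-0.5, -0.3, -0.0]
grip_width: 0.0425
```

Request:
apply_moves(
  plan=[
    {"tx": 0, "ty": 0, "tz": -1, "rx": 0, "ry": 0, "rz": 0, "jaw": 0},
    {"tx": 0, "ty": 0, "tz": -1.5, "rx": 0, "ry": 0, "rz": 0, "jaw": 0},
    {"tx": 0, "ty": 0, "tz": -1.5, "rx": 0, "ry": 0, "rz": 0, "jaw": 0},
  ],
)

```text
time_s: 4.05
position: [0.5425, 0.1157, 0.0569]
tool_rot: [[0.987, -0.162, 0.0], [-0.162, -0.987, 0.001], [0.0, -0.001, -1.0]]
ft_force: [0.2, 0.4, -0.1]
grip_width: 0.043
```

Request:
apply_moves(
  plan=[
    {"tx": 0, "ty": 0, "tz": -1, "rx": 0, "ry": 0, "rz": 0, "jaw": 0},
    {"tx": 0, "ty": 0, "tz": -1.5, "rx": 0, "ry": 0, "rz": 0, "jaw": 0},
    {"tx": 0, "ty": 0, "tz": -1.5, "rx": 0, "ry": 0, "rz": 0, "jaw": 0},
  ],
)

```text
time_s: 4.35
position: [0.5425, 0.1157, 0.0553]
tool_rot: [[0.987, -0.162, 0.0], [-0.162, -0.987, 0.001], [0.0, -0.001, -1.0]]
ft_force: [-0.2, 0.6, -0.2]
grip_width: 0.0427
```

Run:
```python
from h import *
st()
a=[snap(n,n+'3.png')['image'] for n in('side','wrist')]
cv2.imwrite('pics/e3c.png',cv2.resize(a[0][200:320,200:340],(700,600))[:,:,::-1])
```

```text
{'time_s': 4.35, 'q': [-0.2036, 31.3726, 86.4029, 0.0355, 62.2164, 99.0975], 'position': [0.5425, 0.1157, 0.0553], 'tool_rot': [[0.9868, -0.1619, 0.0001], [-0.1619, -0.9868, 0.0005], [0.0001, -0.0006, -1.0]], 'ft_force': [-0.1764, 0.5814, -0.2393], 'grip_width': 0.0427}
```

View pics/e3c.png

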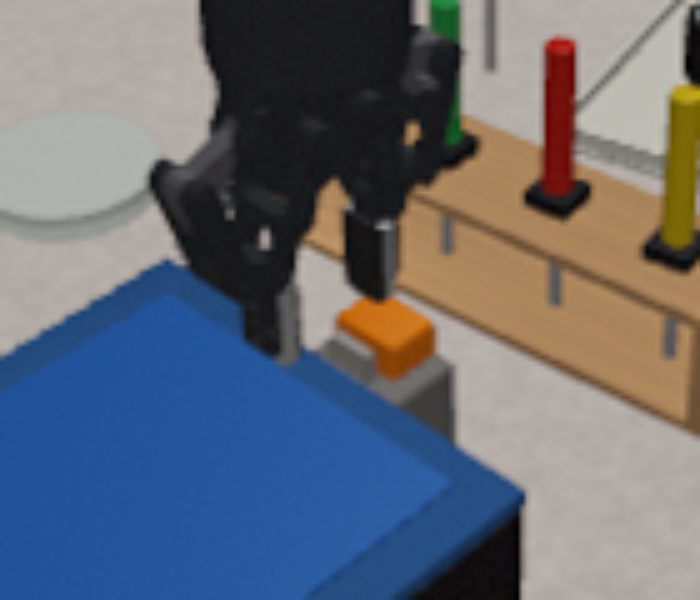

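View pics/wrist3.png

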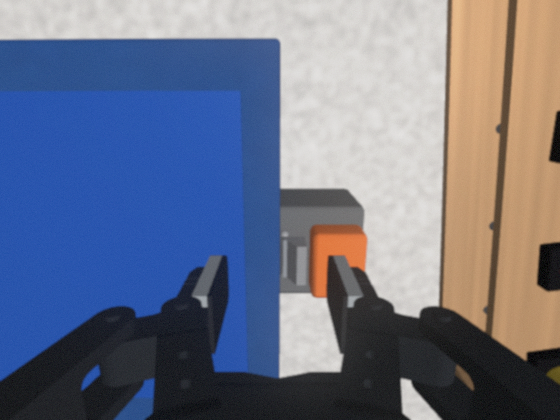

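The fingertip is just above the button at (338,262), and the other finger is over the lid's front strip. I'll continue down in small steps.

Request:
apply_moves(
  plan=[
    {"tx": 0, "ty": 0, "tz": -1, "rx": 0, "ry": 0, "rz": 0, "jaw": 0},
    {"tx": 0, "ty": 0, "tz": -2, "rx": 0, "ry": 0, "rz": 0, "jaw": 0},
    {"tx": 0, "ty": 0, "tz": -2, "rx": 0, "ry": 0, "rz": 0, "jaw": 0},
  ],
)

```text
time_s: 4.75
position: [0.5424, 0.1157, 0.0532]
tool_rot: [[0.987, -0.162, 0.0], [-0.162, -0.987, 0.001], [-0.0, -0.001, -1.0]]
ft_force: [-0.1, -0.3, -1.6]
grip_width: 0.0429
```

Request:
apply_moves(
  plan=[
    {"tx": 0, "ty": 0, "tz": -1, "rx": 0, "ry": 0, "rz": 0, "jaw": 0},
    {"tx": 0, "ty": 0, "tz": -1.5, "rx": 0, "ry": 0, "rz": 0, "jaw": 0},
    {"tx": 0, "ty": 0, "tz": -1.5, "rx": 0, "ry": 0, "rz": 0, "jaw": 0},
  ],
)

```text
time_s: 5.05
position: [0.5424, 0.1157, 0.0516]
tool_rot: [[0.987, -0.162, -0.0], [-0.162, -0.987, 0.001], [-0.0, -0.001, -1.0]]
ft_force: [-0.1, -0.1, -0.3]
grip_width: 0.0422
```

Request:
apply_moves(
  plan=[
    {"tx": 0, "ty": 0, "tz": -1, "rx": 0, "ry": 0, "rz": 0, "jaw": 0},
    {"tx": 0, "ty": 0, "tz": -1.5, "rx": 0, "ry": 0, "rz": 0, "jaw": 0},
    {"tx": 0, "ty": 0, "tz": -1.5, "rx": 0, "ry": 0, "rz": 0, "jaw": 0},
  ],
)

```text
time_s: 5.35
position: [0.5423, 0.1157, 0.05]
tool_rot: [[0.987, -0.162, -0.0], [-0.162, -0.987, 0.001], [-0.0, -0.001, -1.0]]
ft_force: [-0.4, 0.8, -0.4]
grip_width: 0.0426
```

Run:
```python
from h import *
st()
a=[snap(n,n+'4.png')['image'] for n in('side','wrist')]
cv2.imwrite('pics/e4c.png',cv2.resize(a[0][200:320,200:340],(700,600))[:,:,::-1])
```

```text
{'time_s': 5.35, 'q': [-0.2025, 31.7793, 86.718, 0.037, 61.5241, 99.0961], 'position': [0.5423, 0.1157, 0.05], 'tool_rot': [[0.9868, -0.1619, -0.0004], [-0.1619, -0.9868, 0.0006], [-0.0005, -0.0005, -1.0]], 'ft_force': [-0.3668, 0.8071, -0.4183], 'grip_width': 0.0426}
```

View pics/e4c.png

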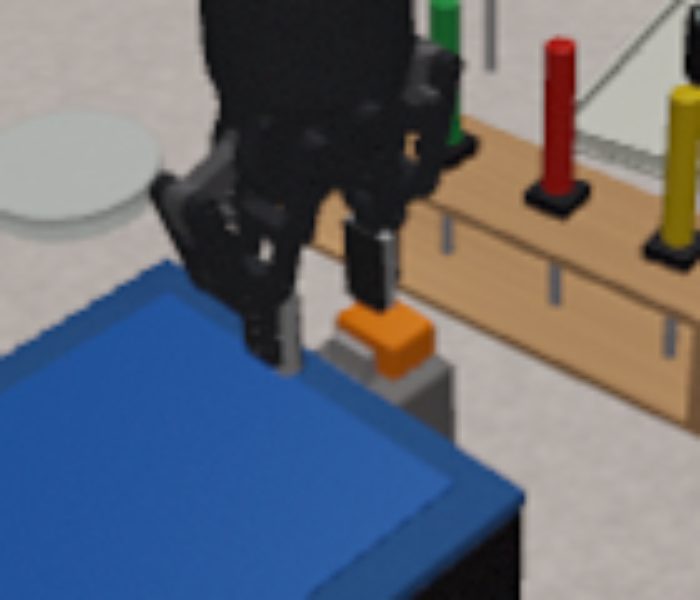

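Run:
```python
from h import *
d=load('side4');R=np.array([[.9868,-.1619,0],[-.1619,-.9868,0],[0,0,-1]]);p=np.array([.5423,.1157,.05])
for y in(-.0215,-.036,.0215,.036):
  for z in(0,-.01,-.02):
    print(y,z,[((proj(d,p+R@[x,y,z])-200)*5).round().tolist() for x in(-.011,.011)])
for dx in(-.017,.017):
  for dy in(-.013,.013):
    print('btn',((proj(d,[.5383+dx,.0872+dy-dx*.16,.065])-200)*5).round())
print('lidcorner',((proj(d,[.4415,.1323,.058])-200)*5).round())
```

```text
-0.0215 0 [[305.0, 416.0], [266.0, 389.0]]
-0.0215 -0.01 [[304.0, 396.0], [265.0, 370.0]]
-0.0215 -0.02 [[303.0, 376.0], [263.0, 350.0]]
-0.036 0 [[277.0, 435.0], [239.0, 408.0]]
-0.036 -0.01 [[276.0, 415.0], [237.0, 388.0]]
-0.036 -0.02 [[274.0, 395.0], [235.0, 369.0]]
0.0215 0 [[384.0, 361.0], [345.0, 336.0]]
0.0215 -0.01 [[383.0, 342.0], [344.0, 317.0]]
0.0215 -0.02 [[383.0, 322.0], [343.0, 298.0]]
0.036 0 [[410.0, 343.0], [371.0, 319.0]]
0.036 -0.01 [[409.0, 324.0], [370.0, 300.0]]
0.036 -0.02 [[409.0, 305.0], [369.0, 281.0]]
btn [425. 311.]
btn [387. 347.]
btn [364. 275.]
btn [325. 309.]
lidcorner [521. 487.]
```

Request:
apply_moves(
  plan=[
    {"tx": 0, "ty": 0, "tz": -1, "rx": 0, "ry": 0, "rz": 0, "jaw": 0},
    {"tx": 0, "ty": 0, "tz": -2, "rx": 0, "ry": 0, "rz": 0, "jaw": 0},
    {"tx": 0, "ty": 0, "tz": -2, "rx": 0, "ry": 0, "rz": 0, "jaw": 0},
  ],
)

```text
time_s: 5.75
position: [0.5423, 0.1157, 0.0479]
tool_rot: [[0.987, -0.162, -0.001], [-0.162, -0.987, 0.001], [-0.001, -0.0, -1.0]]
ft_force: [0.3, 0.4, -0.9]
grip_width: 0.0427
```

Request:
apply_moves(
  plan=[
    {"tx": 0, "ty": 0, "tz": -1, "rx": 0, "ry": 0, "rz": 0, "jaw": 0},
    {"tx": 0, "ty": 0, "tz": -2, "rx": 0, "ry": 0, "rz": 0, "jaw": 0},
    {"tx": 0, "ty": 0, "tz": -2, "rx": 0, "ry": 0, "rz": 0, "jaw": 0},
  ],
)

```text
time_s: 6.05
position: [0.5422, 0.1157, 0.0457]
tool_rot: [[0.987, -0.162, -0.001], [-0.162, -0.987, 0.001], [-0.001, -0.0, -1.0]]
ft_force: [0.2, -0.3, 0.2]
grip_width: 0.0424
```

Request:
apply_moves(
  plan=[
    {"tx": 0, "ty": 0, "tz": -1, "rx": 0, "ry": 0, "rz": 0, "jaw": 0},
    {"tx": 0, "ty": 0, "tz": -2, "rx": 0, "ry": 0, "rz": 0, "jaw": 0},
    {"tx": 0, "ty": 0, "tz": -2, "rx": 0, "ry": 0, "rz": 0, "jaw": 0},
  ],
)

```text
time_s: 6.35
position: [0.5421, 0.1157, 0.0436]
tool_rot: [[0.987, -0.162, -0.001], [-0.162, -0.987, 0.001], [-0.001, -0.0, -1.0]]
ft_force: [0.5, 0.6, -0.4]
grip_width: 0.0429
```

Run:
```python
from h import *
st()
a=[snap(n,n+'5.png')['image'] for n in('side','wrist','scene')]
cv2.imwrite('pics/e5c.png',cv2.resize(a[0][200:320,200:340],(700,600))[:,:,::-1])
cv2.imwrite('pics/s5c.png',cv2.resize(a[2][170:290,260:400],(700,600))[:,:,::-1])
```

```text
{'time_s': 6.35, 'q': [-0.2038, 32.2791, 87.0959, 0.0403, 60.6896, 99.0945], 'position': [0.5421, 0.1157, 0.0436], 'tool_rot': [[0.9868, -0.1619, -0.0011], [-0.1619, -0.9868, 0.0006], [-0.0012, -0.0004, -1.0]], 'ft_force': [0.4975, 0.6263, -0.3836], 'grip_width': 0.0429}
```

View pics/e5c.png

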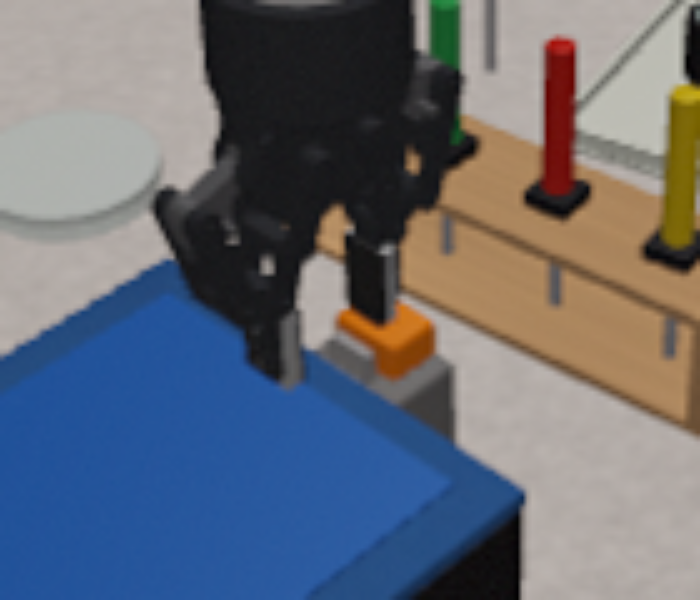

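View pics/s5c.png

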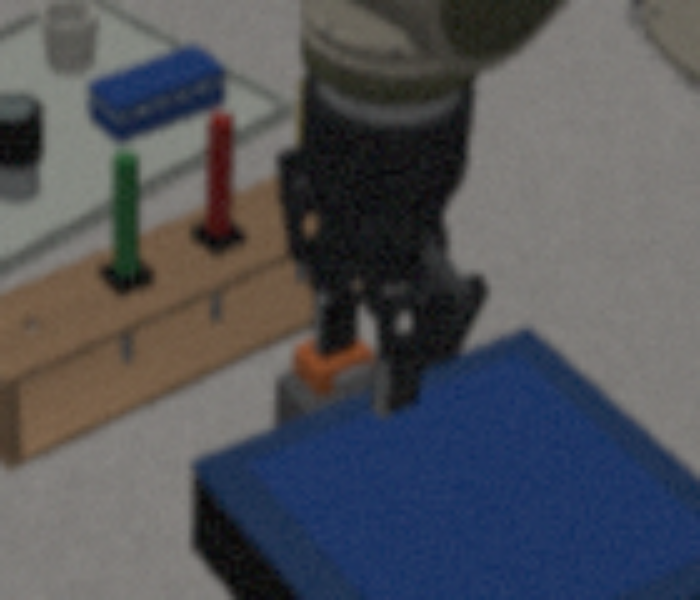

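Request:
apply_moves(
  plan=[
    {"tx": 0, "ty": 0, "tz": -1, "rx": 0, "ry": 0, "rz": 0, "jaw": 0},
    {"tx": 0, "ty": 0, "tz": -2, "rx": 0, "ry": 0, "rz": 0, "jaw": 0},
    {"tx": 0, "ty": 0, "tz": -2, "rx": 0, "ry": 0, "rz": 0, "jaw": 0},
  ],
)

```text
time_s: 6.8
position: [0.5423, 0.1157, 0.0418]
tool_rot: [[0.987, -0.162, -0.001], [-0.162, -0.987, 0.001], [-0.001, -0.0, -1.0]]
ft_force: [-0.6, 0.2, 1.2]
grip_width: 0.0425
```

Request:
apply_moves(
  plan=[
    {"tx": 0, "ty": 0, "tz": -1, "rx": 0, "ry": 0, "rz": 0, "jaw": 0},
    {"tx": 0, "ty": 0, "tz": -1.5, "rx": 0, "ry": 0, "rz": 0, "jaw": 0},
    {"tx": 0, "ty": 0, "tz": -1.5, "rx": 0, "ry": 0, "rz": 0, "jaw": 0},
  ],
)

```text
time_s: 7.1
position: [0.5423, 0.1157, 0.0404]
tool_rot: [[0.987, -0.162, -0.001], [-0.162, -0.987, 0.001], [-0.001, -0.0, -1.0]]
ft_force: [-0.9, 0.2, 3.1]
grip_width: 0.0429
```

Request:
apply_moves(
  plan=[
    {"tx": 0, "ty": 0, "tz": -1, "rx": 0, "ry": 0, "rz": 0, "jaw": 0},
    {"tx": 0, "ty": 0, "tz": -1.5, "rx": 0, "ry": 0, "rz": 0, "jaw": 0},
    {"tx": 0, "ty": 0, "tz": -1.5, "rx": 0, "ry": 0, "rz": 0, "jaw": 0},
  ],
)

```text
time_s: 7.4
position: [0.5423, 0.1157, 0.0389]
tool_rot: [[0.987, -0.162, -0.001], [-0.162, -0.987, 0.001], [-0.001, -0.0, -1.0]]
ft_force: [-1.0, 0.0, 3.9]
grip_width: 0.0426
```

Request:
apply_moves(
  plan=[
    {"tx": 0, "ty": 0, "tz": -1, "rx": 0, "ry": 0, "rz": 0, "jaw": 0},
    {"tx": 0, "ty": 0, "tz": -2, "rx": 0, "ry": 0, "rz": 0, "jaw": 0},
    {"tx": 0, "ty": 0, "tz": -2.5, "rx": 0, "ry": 0, "rz": 0, "jaw": 0},
    {"tx": 0, "ty": 0, "tz": -2.5, "rx": 0, "ry": 0, "rz": 0, "jaw": 0},
    {"tx": 0, "ty": 0, "tz": -2.5, "rx": 0, "ry": 0, "rz": 0, "jaw": 0},
  ],
)

```text
time_s: 7.9
position: [0.5423, 0.1157, 0.0364]
tool_rot: [[0.987, -0.162, -0.001], [-0.162, -0.987, 0.0], [-0.001, -0.0, -1.0]]
ft_force: [-2.4, 0.9, 4.8]
grip_width: 0.0432
```

Run:
```python
from h import *
st()
a=[snap(n,n+'6.png')['image'] for n in('side','scene')]
cv2.imwrite('pics/e6c.png',cv2.resize(a[0][200:320,200:340],(700,600))[:,:,::-1])
```

```text
{'time_s': 7.9, 'q': [-0.2024, 32.8475, 87.5023, 0.0324, 59.68, 99.0953], 'position': [0.5423, 0.1157, 0.0364], 'tool_rot': [[0.9868, -0.1618, -0.0005], [-0.1618, -0.9868, 0.0005], [-0.0006, -0.0004, -1.0]], 'ft_force': [-2.3633, 0.8936, 4.7844], 'grip_width': 0.0432}
```

View pics/e6c.png

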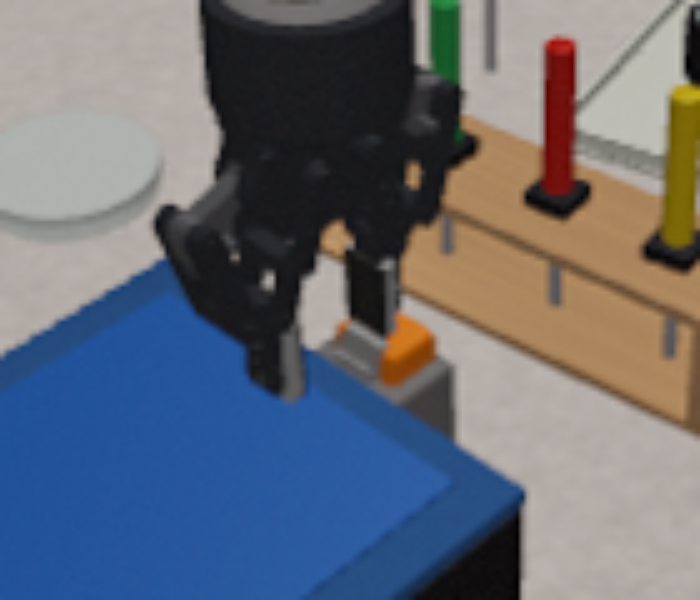

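Request:
apply_moves(
  plan=[
    {"tx": 0, "ty": 0, "tz": 3, "rx": 0, "ry": 0, "rz": 0, "jaw": 0},
    {"tx": 0, "ty": 0, "tz": 6, "rx": 0, "ry": 0, "rz": 0, "jaw": 0},
    {"tx": 0, "ty": 0.5, "tz": 10, "rx": 0, "ry": 0, "rz": 0, "jaw": 0},
    {"tx": 0, "ty": 1, "tz": 15, "rx": 0, "ry": 0, "rz": 0, "jaw": 0},
    {"tx": 0, "ty": 1, "tz": 15, "rx": 0, "ry": 0, "rz": 0, "jaw": 0},
  ],
)

```text
time_s: 8.5
position: [0.5426, 0.1168, 0.0521]
tool_rot: [[0.987, -0.162, 0.001], [-0.162, -0.987, 0.001], [0.0, -0.001, -1.0]]
ft_force: [-0.1, 0.0, 0.6]
grip_width: 0.0428
```

Run:
```python
from h import *
st()
a=[snap(n,n+'7.png')['image'] for n in('side','scene')]
cv2.imwrite('pics/e7c.png',cv2.resize(a[0][180:380,150:370],(660,600))[:,:,::-1])
```

```text
{'time_s': 8.5, 'q': [-0.0887, 31.6345, 86.5572, 0.0369, 61.7754, 99.2063], 'position': [0.5426, 0.1168, 0.0521], 'tool_rot': [[0.9868, -0.1618, 0.0006], [-0.1618, -0.9868, 0.0006], [0.0005, -0.0007, -1.0]], 'ft_force': [-0.0732, 0.0444, 0.6214], 'grip_width': 0.0428}
```

View pics/e7c.png

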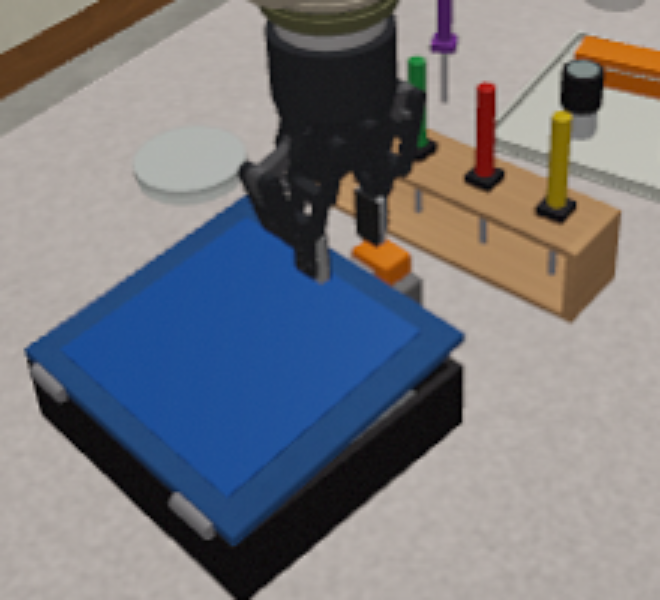

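Request:
apply_moves(
  plan=[
    {"tx": 0.4, "ty": 2.7, "tz": 10, "rx": 0, "ry": 0, "rz": 0, "jaw": 0},
    {"tx": 0.9, "ty": 5.3, "tz": 19, "rx": 0, "ry": 0, "rz": 0, "jaw": 0},
    {"tx": 1.3, "ty": 8.1, "tz": 28, "rx": 0, "ry": 0, "rz": 0, "jaw": 0},
    {"tx": 1.8, "ty": 10.8, "tz": 36.5, "rx": 0, "ry": 0, "rz": 0, "jaw": 0},
    {"tx": 2.4, "ty": 15, "tz": 45, "rx": 0, "ry": 0, "rz": 0, "jaw": 0},
    {"tx": 3.1, "ty": 19, "tz": 53, "rx": 0, "ry": 0, "rz": 0, "jaw": 0},
    {"tx": 3.8, "ty": 23, "tz": 61, "rx": 0, "ry": 0, "rz": 0, "jaw": 0},
    {"tx": 4.7, "ty": 28.5, "tz": 68.5, "rx": 0, "ry": 0, "rz": 0, "jaw": 0},
    {"tx": 5.6, "ty": 34, "tz": 76, "rx": 0, "ry": 0, "rz": 0, "jaw": 0},
    {"tx": 6.5, "ty": 39.6, "tz": 83, "rx": 0, "ry": 0, "rz": 0, "jaw": 0},
    {"tx": 6.5, "ty": 39.6, "tz": 83, "rx": 0, "ry": 0, "rz": 0, "jaw": 0},
  ],
)

```text
time_s: 9.7
position: [0.5493, 0.1571, 0.1355]
tool_rot: [[0.987, -0.161, 0.002], [-0.161, -0.987, 0.001], [0.001, -0.001, -1.0]]
ft_force: [-0.1, -0.1, 0.9]
grip_width: 0.0426
```

Run:
```python
from h import *
st()
a=[snap(n,n+'8.png')['image'] for n in('side','scene')]
cv2.imwrite('pics/e8c.png',cv2.resize(np.hstack([a[0][120:380,100:380],a[1][120:380,220:500]]),None,fx=1.42,fy=1.42)[:,:,::-1])
```

```text
{'time_s': 9.7, 'q': [4.077, 27.4676, 77.9205, 0.0399, 74.5198, 103.3348], 'position': [0.5493, 0.1571, 0.1355], 'tool_rot': [[0.9869, -0.1611, 0.0016], [-0.1611, -0.9869, 0.0008], [0.0014, -0.001, -1.0]], 'ft_force': [-0.0683, -0.1027, 0.8886], 'grip_width': 0.0426}
```

View pics/e8c.png

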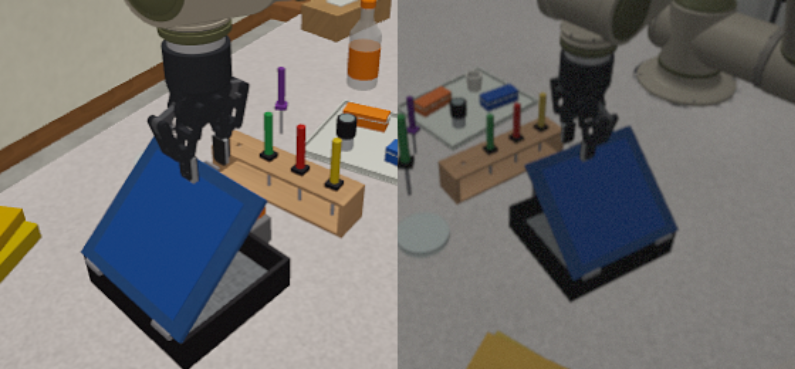

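Request:
apply_moves(
  plan=[
    {"tx": 1.1, "ty": 6.6, "tz": 6.5, "rx": 0, "ry": 0, "rz": 0, "jaw": 0},
    {"tx": 2.2, "ty": 13.3, "tz": 12.8, "rx": 0, "ry": 0, "rz": 0, "jaw": 0},
    {"tx": 3.3, "ty": 20, "tz": 18.7, "rx": 0, "ry": 0, "rz": 0, "jaw": 0},
    {"tx": 4.5, "ty": 27.6, "tz": 24, "rx": 0, "ry": 0, "rz": 0, "jaw": 0},
    {"tx": 5.8, "ty": 35.2, "tz": 29, "rx": 0, "ry": 0, "rz": 0, "jaw": 0},
    {"tx": 7, "ty": 42.8, "tz": 33.6, "rx": 0, "ry": 0, "rz": 0, "jaw": 0},
    {"tx": 8.4, "ty": 51.2, "tz": 37.4, "rx": 0, "ry": 0, "rz": 0, "jaw": 0},
    {"tx": 9.8, "ty": 59.5, "tz": 41, "rx": 0, "ry": 0, "rz": 0, "jaw": 0},
    {"tx": 11.1, "ty": 67.9, "tz": 44.3, "rx": 0, "ry": 0, "rz": 0, "jaw": 0},
    {"tx": 12.6, "ty": 76.7, "tz": 46.7, "rx": 0, "ry": 0, "rz": 0, "jaw": 0},
    {"tx": 14, "ty": 85.6, "tz": 48.7, "rx": 0, "ry": 0, "rz": 0, "jaw": 0},
    {"tx": 15.5, "ty": 94.4, "tz": 50.4, "rx": 0, "ry": 0, "rz": 0, "jaw": 0},
  ],
)

```text
time_s: 11.0
position: [0.5644, 0.2516, 0.1849]
tool_rot: [[0.987, -0.161, -0.0], [-0.161, -0.987, 0.0], [-0.0, -0.0, -1.0]]
ft_force: [0.5, 0.6, -0.5]
grip_width: 0.0427
```

Run:
```python
from h import *
st()
a=[snap(n,n+'9.png')['image'] for n in('side','scene')]
cv2.imwrite('pics/e9c.png',cv2.resize(np.hstack([a[0][80:380,80:380],a[1][80:380,220:520]]),None,fx=1.33,fy=1.33)[:,:,::-1])
```

```text
{'time_s': 11.0, 'q': [13.0566, 29.7012, 65.2564, 0.0265, 85.0468, 112.3461], 'position': [0.5644, 0.2516, 0.1849], 'tool_rot': [[0.9869, -0.1615, -0.0002], [-0.1615, -0.9869, 0.0004], [-0.0002, -0.0004, -1.0]], 'ft_force': [0.5421, 0.6028, -0.5387], 'grip_width': 0.0427}
```

View pics/e9c.png

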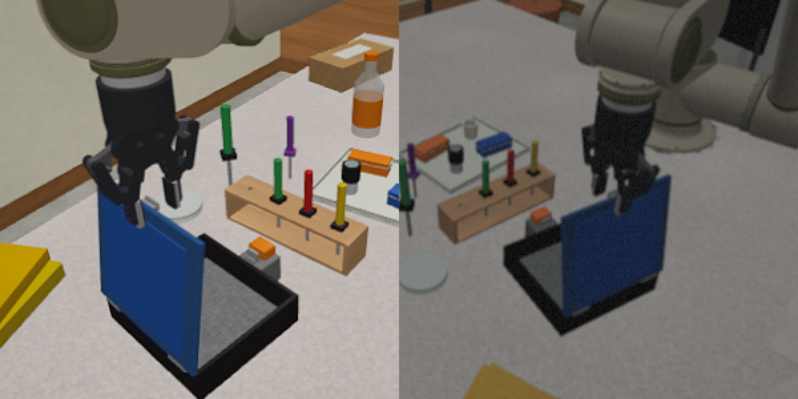

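Request:
apply_moves(
  plan=[
    {"tx": 1, "ty": 6.5, "tz": 0.5, "rx": 0, "ry": 0, "rz": 0, "jaw": 0},
    {"tx": 2, "ty": 13, "tz": 1, "rx": 0, "ry": 0, "rz": 0, "jaw": 0},
    {"tx": 3, "ty": 20, "tz": 1, "rx": 0, "ry": 0, "rz": 0, "jaw": 0},
    {"tx": 4.3, "ty": 27, "tz": 1, "rx": 0, "ry": 0, "rz": 0, "jaw": 0},
    {"tx": 5.5, "ty": 34, "tz": 1, "rx": 0, "ry": 0, "rz": 0, "jaw": 0},
    {"tx": 6.5, "ty": 40.5, "tz": 1, "rx": 0, "ry": 0, "rz": 0, "jaw": 0},
    {"tx": 7.5, "ty": 47, "tz": 1, "rx": 0, "ry": 0, "rz": 0, "jaw": 0},
    {"tx": 8.5, "ty": 53, "tz": 1, "rx": 0, "ry": 0, "rz": 0, "jaw": 0},
    {"tx": 9.5, "ty": 58, "tz": 1, "rx": 0, "ry": 0, "rz": 0, "jaw": 0},
    {"tx": 10.2, "ty": 63, "tz": 1, "rx": 0, "ry": 0, "rz": 0, "jaw": 0},
    {"tx": 10.5, "ty": 66, "tz": 1, "rx": 0, "ry": 0, "rz": 0, "jaw": 0},
    {"tx": 10.5, "ty": 66, "tz": 1, "rx": 0, "ry": 0, "rz": 0, "jaw": 0},
  ],
)

```text
time_s: 12.3
position: [0.5749, 0.3183, 0.1858]
tool_rot: [[0.987, -0.16, 0.0], [-0.16, -0.987, 0.001], [0.0, -0.001, -1.0]]
ft_force: [-0.3, -0.2, -0.8]
grip_width: 0.0427
```

Run:
```python
from h import *
st()
a=[snap(n,n+'10.png')['image'] for n in('side','scene')]
cv2.imwrite('pics/e10c.png',cv2.resize(np.hstack([a[0][80:380,50:350],a[1][80:380,260:560]]),None,fx=1.33,fy=1.33)[:,:,::-1])
```

```text
{'time_s': 12.3, 'q': [18.655, 33.753, 57.735, 0.0297, 88.4928, 117.8716], 'position': [0.5749, 0.3183, 0.1858], 'tool_rot': [[0.9871, -0.1602, 0.0002], [-0.1602, -0.9871, 0.0006], [0.0001, -0.0006, -1.0]], 'ft_force': [-0.2589, -0.1513, -0.8028], 'grip_width': 0.0427}
```

View pics/e10c.png

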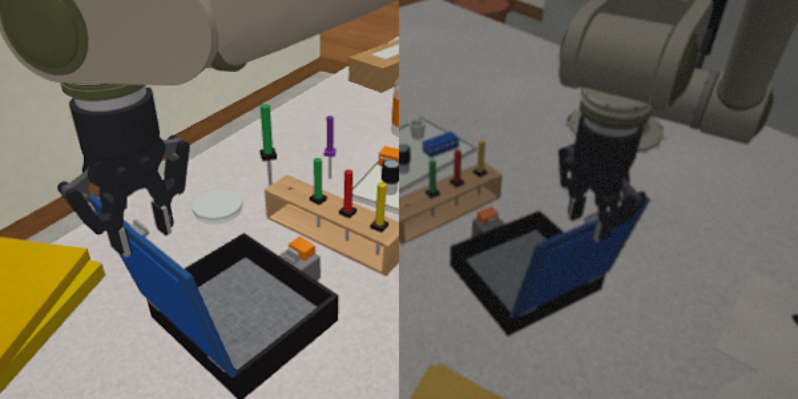

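Request:
apply_moves(
  plan=[
    {"tx": 0, "ty": 0, "tz": 20, "rx": 0, "ry": 0, "rz": 0, "jaw": 0},
    {"tx": 0, "ty": 0, "tz": 40, "rx": 0, "ry": 0, "rz": 0, "jaw": 0},
    {"tx": 0, "ty": 0, "tz": 60, "rx": 0, "ry": 0, "rz": 0, "jaw": 0},
    {"tx": 0, "ty": 0, "tz": 85, "rx": 0, "ry": 0, "rz": 0, "jaw": 0},
    {"tx": 0, "ty": 0, "tz": 85, "rx": 0, "ry": 0, "rz": 0, "jaw": 0},
  ],
)

```text
time_s: 12.9
position: [0.5758, 0.3179, 0.2746]
tool_rot: [[0.987, -0.161, 0.007], [-0.161, -0.987, 0.003], [0.006, -0.004, -1.0]]
ft_force: [-0.4, 0.5, 0.6]
grip_width: 0.0426
```

Run:
```python
from seg import *
st(); print('grip_depth',env.grip_depth)
a=[snap(n,n+'11.png')['image'] for n in('side','scene')]
cv2.imwrite('pics/e11c.png',cv2.resize(np.hstack([a[0][80:380,50:350],a[1][80:380,260:560]]),None,fx=1.33,fy=1.33)[:,:,::-1])
w=load('wrist0'); print([np.round(onz(w,u,v,.070),4).tolist() for u,v in((176,206),(243,210),(311,214))])
w2=load('wrist2')
# handle top tips
d=w
m=cv2.inRange(hsv(d),np.array([0,0,0]),np.array([180,255,45]));m[:,:150]=0;m[240:]=0;m[:150]=0
n,l,s,c=cv2.connectedComponentsWithStats(m)
for i in range(1,n):
    if s[i,4]>60: print(s[i],c[i])
```

```text
{'time_s': 12.9, 'q': [18.6013, 31.568, 47.4533, 0.024, 100.5759, 117.8616], 'position': [0.5758, 0.3179, 0.2746], 'tool_rot': [[0.987, -0.1608, 0.0065], [-0.1609, -0.987, 0.0026], [0.006, -0.0036, -1.0]], 'ft_force': [-0.4412, 0.4641, 0.5955], 'grip_width': 0.0426}
grip_depth -0.0187
[[0.4611, -0.0138, 0.07], [0.5204, -0.0174, 0.07], [0.5808, -0.0211, 0.07]]
[164 195  25  23 258] [179.12790698 202.76356589]
[233 199  22  23 206] [245.08252427 205.58737864]
[298 203  25  22 218] [308.86697248 210.51376147]
```

View pics/e11c.png

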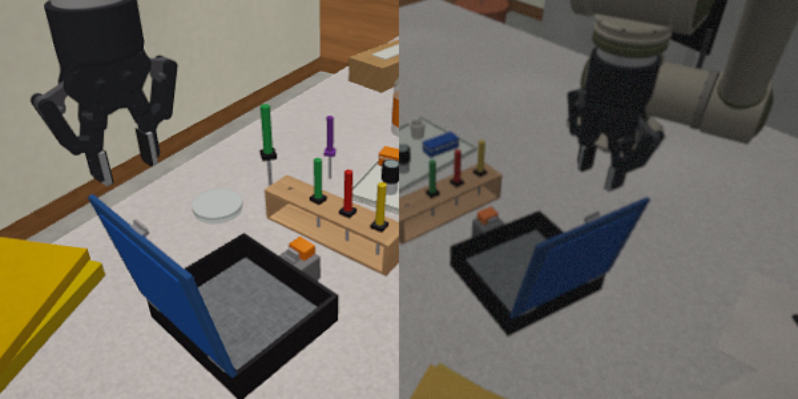

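Request:
apply_moves(
  plan=[
    {"tx": -10, "ty": -37, "tz": 0, "rx": 0, "ry": 0, "rz": 0, "jaw": 0},
    {"tx": -20, "ty": -74, "tz": 0, "rx": -0.02, "ry": -0.12, "rz": 0, "jaw": 0},
    {"tx": -30, "ty": -111, "tz": 0, "rx": -0.04, "ry": -0.24, "rz": 0, "jaw": 0},
    {"tx": -40, "ty": -148, "tz": 0, "rx": -0.06, "ry": -0.36, "rz": 0, "jaw": 0},
    {"tx": -50, "ty": -185, "tz": 0, "rx": -0.08, "ry": -0.48, "rz": 0, "jaw": 0},
    {"tx": -60, "ty": -222, "tz": 0, "rx": -0.1, "ry": -0.6, "rz": 0, "jaw": 0},
    {"tx": -70, "ty": -260, "tz": 0, "rx": -0.12, "ry": -0.72, "rz": 0, "jaw": 0},
    {"tx": -80, "ty": -298, "tz": -20, "rx": -0.138, "ry": -0.84, "rz": 0, "jaw": 0},
    {"tx": -91, "ty": -336, "tz": -50, "rx": -0.157, "ry": -0.96, "rz": 0, "jaw": 0},
    {"tx": -91, "ty": -336, "tz": -90, "rx": -0.169, "ry": -1.033, "rz": 0, "jaw": 0},
    {"tx": -91, "ty": -336, "tz": -110, "rx": -0.169, "ry": -1.033, "rz": 0, "jaw": 0},
    {"tx": -91, "ty": -336, "tz": -110, "rx": -0.169, "ry": -1.033, "rz": 0, "jaw": 0},
  ],
)

```text
time_s: 14.2
position: [0.5049, 0.0639, 0.2365]
tool_rot: [[0.616, -0.011, 0.788], [-0.081, -0.995, 0.05], [0.783, -0.095, -0.614]]
ft_force: [0.6, 0.9, 0.3]
grip_width: 0.0426
```

Run:
```python
from h import *
st()
a=[snap(n,n+'12.png')['image'] for n in('side','scene','wrist')]
cv2.imwrite('pics/e12c.png',cv2.resize(np.hstack([a[0][80:380,180:480],a[1][80:380,200:500]]),None,fx=1.33,fy=1.33)[:,:,::-1])
```

```text
{'time_s': 14.2, 'q': [-13.9762, 0.7645, 118.065, 53.6756, 17.216, 33.4509], 'position': [0.5049, 0.0639, 0.2365], 'tool_rot': [[0.6161, -0.0109, 0.7876], [-0.0812, -0.9955, 0.0497], [0.7835, -0.0946, -0.6142]], 'ft_force': [0.6134, 0.8976, 0.3262], 'grip_width': 0.0426}
```

View pics/e12c.png

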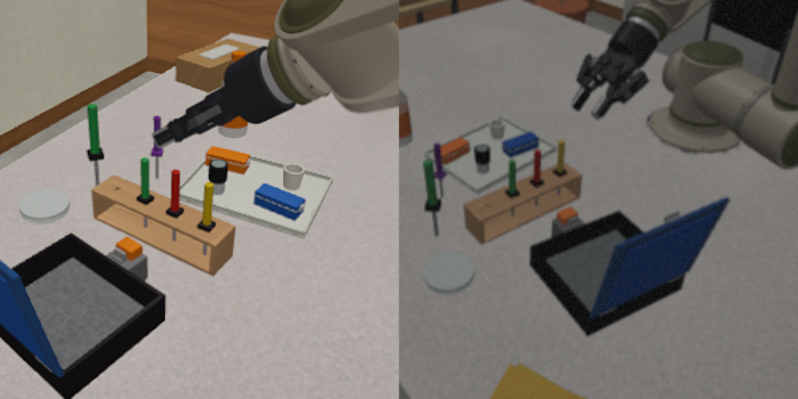

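View pics/wrist12.png

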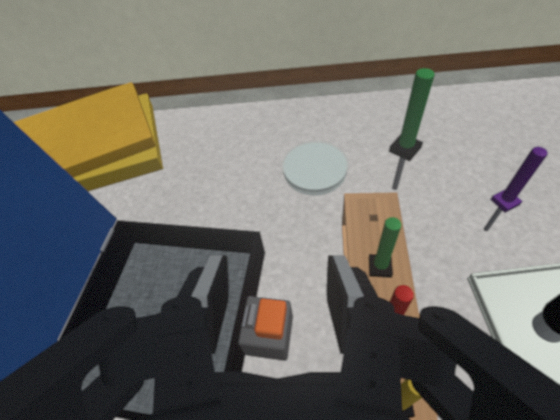

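The forward tilt ran into the wrist limit (q5 = 17°). I'll tilt sideways in the case's x plane instead. First I return to tool-down, with the jaws across the case's x axis.

```bash
cat >> h.py <<'E'
from scipy.spatial.transform import Rotation as Ro
CX=np.array([.162,.987,0]);CX/=np.linalg.norm(CX);CY=np.array([-CX[1],CX[0],0]);CC=np.array([.5549,.2046,0])
def Rt(deg):
    """tool y=-CY fixed, tilt deg: tool z leans toward -CX (positive)"""
    a=np.radians(deg); z=-np.sin(a)*CX-np.cos(a)*np.array([0,0,1.]); y=-CY; x=np.cross(y,z); return np.c_[x,y,z]
def go(p,R):
    s=env.observe(); d=(np.array(p)-s['position'])*1000; r=Ro.from_matrix(R@np.array(s['tool_rot']).T).as_rotvec()
    print('d',d.round(1),'r',r.round(3),'deg',np.degrees(np.linalg.norm(r)).round(1)); return d,r
def case(p): 
    v=np.array(p)-CC; return np.array([v@CX,v@CY,v[2]])
def world(s,y,z): return CC+s*CX+y*CY+np.array([0,0,z])
E
python3 - <<'E'
from h import *
print(Rt(0).round(3)); go([.47,.05,.26],Rt(0))
E
```

```text
[[ 0.162  0.987 -0.   ]
 [ 0.987 -0.162 -0.   ]
 [-0.    -0.    -1.   ]]
d [-34.9 -13.9  23.6] r [-0.706  0.691  1.357] deg 96.2
```

Request:
apply_moves(
  plan=[
    {"tx": -5, "ty": -2, "tz": 5, "rx": -0.059, "ry": 0.058, "rz": 0.113, "jaw": 0},
    {"tx": -10, "ty": -4, "tz": 10, "rx": -0.118, "ry": 0.115, "rz": 0.226, "jaw": 0},
    {"tx": -15, "ty": -6, "tz": 15, "rx": -0.176, "ry": 0.173, "rz": 0.339, "jaw": 0},
    {"tx": -20, "ty": -8, "tz": 20, "rx": -0.235, "ry": 0.23, "rz": 0.452, "jaw": 0},
    {"tx": -25, "ty": -10, "tz": 24, "rx": -0.294, "ry": 0.288, "rz": 0.565, "jaw": 0},
    {"tx": -30, "ty": -12, "tz": 24, "rx": -0.353, "ry": 0.345, "rz": 0.678, "jaw": 0},
    {"tx": -35, "ty": -14, "tz": 24, "rx": -0.412, "ry": 0.403, "rz": 0.791, "jaw": 0},
    {"tx": -35, "ty": -14, "tz": 24, "rx": -0.47, "ry": 0.461, "rz": 0.905, "jaw": 0},
    {"tx": -35, "ty": -14, "tz": 24, "rx": -0.529, "ry": 0.518, "rz": 1.018, "jaw": 0},
    {"tx": -35, "ty": -14, "tz": 24, "rx": -0.588, "ry": 0.576, "rz": 1.131, "jaw": 0},
    {"tx": -35, "ty": -14, "tz": 24, "rx": -0.647, "ry": 0.633, "rz": 1.244, "jaw": 0},
    {"tx": -35, "ty": -14, "tz": 24, "rx": -0.706, "ry": 0.691, "rz": 1.357, "jaw": 0},
  ],
)

```text
time_s: 15.55
position: [0.4699, 0.0477, 0.2608]
tool_rot: [[0.165, 0.986, -0.003], [0.986, -0.165, -0.01], [-0.01, -0.001, -1.0]]
ft_force: [-0.1, 0.3, -0.0]
grip_width: 0.0431
```

Run:
```python
from h import *
st(); go([.47,.05,.26],Rt(0));
for t in (60,50): print(t,[np.round(np.array(h)+.028*Rt(t)[:,2],4).tolist() for h in([.461,-.014,.107],)])
```

```text
{'time_s': 15.55, 'q': [-8.2495, 12.0041, 80.1159, -0.5861, 87.9428, 1.2489], 'position': [0.4699, 0.0477, 0.2608], 'tool_rot': [[0.1646, 0.9864, -0.0025], [0.9863, -0.1647, -0.01], [-0.0102, -0.0009, -0.9999]], 'ft_force': [-0.0956, 0.2828, -0.016], 'grip_width': 0.0431}
d [ 0.1  2.3 -0.8] r [ 0.01  -0.003  0.003] deg 0.6
60 [[0.4571, -0.0379, 0.093]]
50 [[0.4575, -0.0352, 0.089]]
```

Run:
```python
from h import *
go([.457,-.038,.165],Rt(60))
```

```text
d [-12.9 -85.7 -95.8] r [-1.023  0.169  0.003] deg 59.4
```

Request:
apply_moves(
  plan=[
    {"tx": -2, "ty": -12, "tz": 0, "rx": -0.145, "ry": 0.024, "rz": 0, "jaw": 0},
    {"tx": -4, "ty": -24, "tz": 0, "rx": -0.29, "ry": 0.048, "rz": 0, "jaw": 0},
    {"tx": -6, "ty": -36, "tz": 0, "rx": -0.435, "ry": 0.072, "rz": 0, "jaw": 0},
    {"tx": -8, "ty": -48, "tz": 0, "rx": -0.58, "ry": 0.096, "rz": 0, "jaw": 0},
    {"tx": -10, "ty": -60, "tz": 0, "rx": -0.725, "ry": 0.12, "rz": 0, "jaw": 0},
    {"tx": -12, "ty": -73, "tz": -10, "rx": -0.87, "ry": 0.144, "rz": 0, "jaw": 0},
    {"tx": -13, "ty": -86, "tz": -30, "rx": -1.023, "ry": 0.169, "rz": 0, "jaw": 0},
    {"tx": -13, "ty": -86, "tz": -60, "rx": -1.023, "ry": 0.169, "rz": 0, "jaw": 0},
    {"tx": -13, "ty": -86, "tz": -70, "rx": -1.023, "ry": 0.169, "rz": 0, "jaw": 0},
    {"tx": -13, "ty": -86, "tz": -70, "rx": -1.023, "ry": 0.169, "rz": 0, "jaw": 0},
  ],
)

```text
time_s: 16.55
position: [0.4575, -0.0387, 0.1911]
tool_rot: [[0.085, 0.986, -0.141], [0.49, -0.165, -0.856], [-0.868, 0.004, -0.497]]
ft_force: [0.0, -0.3, 0.3]
grip_width: 0.0426
```

Run:
```python
from h import *
st()
a=[snap(n,n+'13.png')['image'] for n in('side','scene','wrist')]
cv2.imwrite('pics/e13c.png',cv2.resize(np.hstack([a[0][80:380,180:480],a[1][80:380,200:500]]),None,fx=1.33,fy=1.33)[:,:,::-1])
go([.457,-.038,.165],Rt(60))
```

```text
{'time_s': 16.55, 'q': [9.2517, 30.1913, 89.8068, -55.3159, 89.4812, 35.08], 'position': [0.4575, -0.0387, 0.1911], 'tool_rot': [[0.0851, 0.9864, -0.1409], [0.49, -0.1645, -0.8561], [-0.8676, 0.0038, -0.4973]], 'ft_force': [0.0285, -0.3221, 0.3176], 'grip_width': 0.0426}
d [ -0.6   0.5 -27.7] r [0.001 0.006 0.003] deg 0.4
```

View pics/e13c.png

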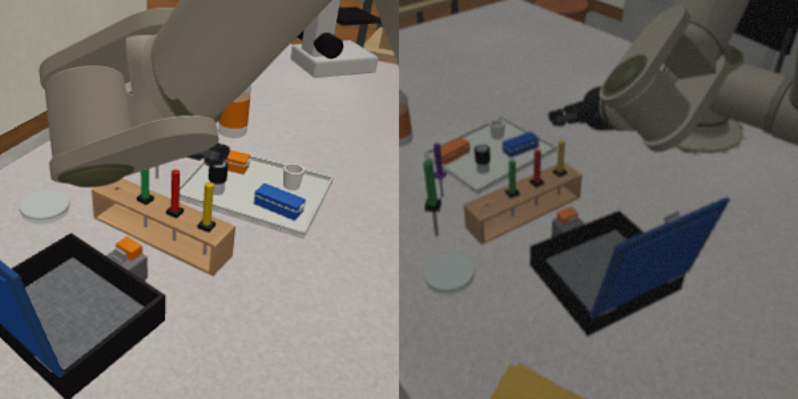

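View pics/wrist13.png

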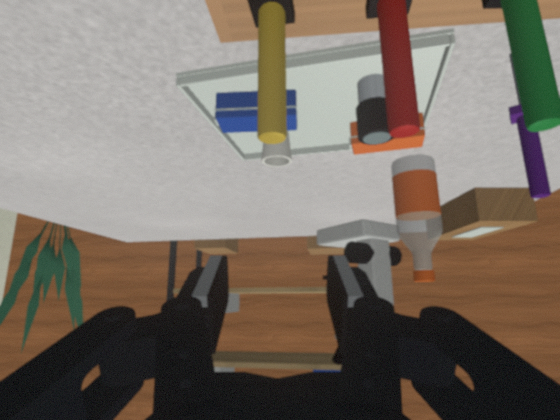

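Request:
apply_moves(
  plan=[
    {"tx": 0, "ty": 0, "tz": -20, "rx": 0, "ry": 0, "rz": 0, "jaw": 0},
    {"tx": 0, "ty": 0, "tz": -40, "rx": 0, "ry": 0, "rz": 0, "jaw": 0},
    {"tx": 0, "ty": 0, "tz": -60, "rx": 0, "ry": 0, "rz": 0, "jaw": 0},
    {"tx": 0, "ty": 0, "tz": -80, "rx": 0, "ry": 0, "rz": 0, "jaw": 0},
    {"tx": 0, "ty": 0, "tz": -96, "rx": 0, "ry": 0, "rz": 0, "jaw": 0},
    {"tx": 0, "ty": 0, "tz": -96, "rx": 0, "ry": 0, "rz": 0, "jaw": 0},
    {"tx": 0, "ty": 0, "tz": -96, "rx": 0, "ry": 0, "rz": 0, "jaw": 0},
  ],
)

```text
time_s: 17.4
position: [0.4584, -0.0386, 0.098]
tool_rot: [[0.09, 0.986, -0.138], [0.492, -0.165, -0.855], [-0.866, 0.009, -0.5]]
ft_force: [0.4, 0.5, 0.1]
grip_width: 0.0427
```

Run:
```python
from h import *
st()
a=[snap(n,n+'14.png')['image'] for n in('side','scene','wrist')]
cv2.imwrite('pics/e14c.png',cv2.resize(a[1][100:240,280:440],(686,600))[:,:,::-1])
```

```text
{'time_s': 17.4, 'q': [9.2259, 38.4618, 94.1451, -56.0552, 82.1291, 45.761], 'position': [0.4584, -0.0386, 0.098], 'tool_rot': [[0.09, 0.9863, -0.1384], [0.4917, -0.1648, -0.855], [-0.8661, 0.0089, -0.4998]], 'ft_force': [0.4399, 0.453, 0.0656], 'grip_width': 0.0427}
```

View pics/e14c.png

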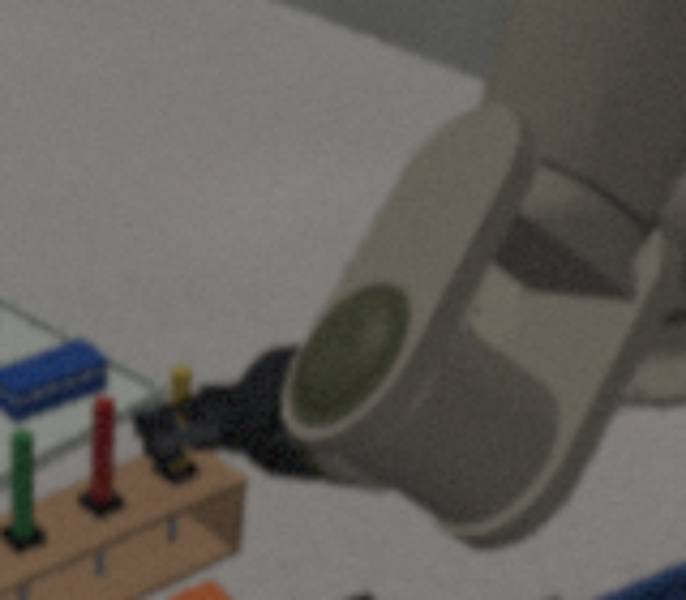

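View pics/wrist14.png

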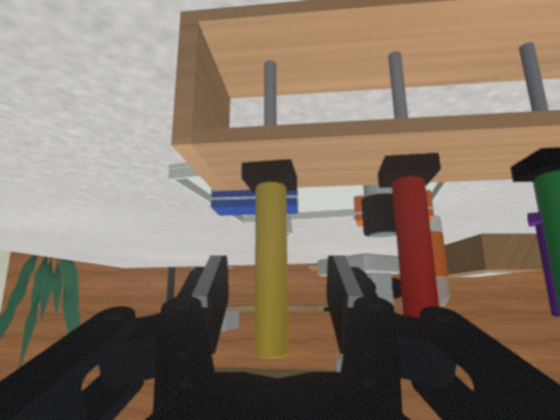

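Run:
```python
from seg import *
d=load('wrist14'); m=cv2.inRange(hsv(d),np.array([18,110,50]),np.array([34,255,255]))
for v in range(195,350,15):
    u=np.where(m[v])[0]; u=u[(u>230)&(u<310)]; print(v,u.min(),u.max()+1,u.size)
s=env.observe();R=np.array(s['tool_rot']);p=np.array(s['position'])
for y in(-.020,-.014,-.008):
  print(y,[(z,proj(d,[.461-.007,y,z]).round(1).tolist(),proj(d,[.461+.007,y,z]).round(1).tolist()) for z in(.07,.09,.11,.142)])
print('collar base',proj(d,[.461,-.014,.062]))
```

```text
195 257 285 28
210 257 285 28
225 257 286 29
240 257 286 29
255 257 286 29
270 255 288 33
285 255 288 33
300 255 288 33
315 254 289 35
330 254 289 35
345 254 289 35
-0.02 [(0.07, [258.6, 188.0], [288.3, 186.3]), (0.09, [258.5, 230.1], [289.0, 228.8]), (0.11, [258.3, 274.7], [289.8, 274.1]), (0.142, [258.1, 352.0], [291.2, 352.5])]
-0.014 [(0.07, [255.8, 184.1], [286.5, 182.2]), (0.09, [255.5, 227.6], [287.2, 226.2]), (0.11, [255.3, 273.8], [288.0, 273.1]), (0.142, [254.9, 354.1], [289.3, 354.7])]
-0.008 [(0.07, [252.7, 179.9], [284.5, 177.8]), (0.09, [252.4, 224.8], [285.2, 223.4]), (0.11, [252.0, 272.8], [285.9, 272.1]), (0.142, [251.4, 356.5], [287.2, 357.1])]
collar base [270.94268535 166.39453281]
```

Request:
apply_moves(
  plan=[
    {"tx": 0, "ty": 0, "tz": 0, "rx": 0, "ry": 0, "rz": 0, "jaw": -1},
    {"tx": 0, "ty": 0, "tz": 0, "rx": 0, "ry": 0, "rz": 0, "jaw": -1},
    {"tx": 0, "ty": 0, "tz": 0, "rx": 0, "ry": 0, "rz": 0, "jaw": -1},
    {"tx": 0, "ty": 0, "tz": 0, "rx": 0, "ry": 0, "rz": 0, "jaw": -1},
    {"tx": 0, "ty": 0, "tz": 0, "rx": 0, "ry": 0, "rz": 0, "jaw": -1},
    {"tx": 0, "ty": 0, "tz": 0, "rx": 0, "ry": 0, "rz": 0, "jaw": -1},
    {"tx": 0, "ty": 0, "tz": 0, "rx": 0, "ry": 0, "rz": 0, "jaw": -1},
    {"tx": 0, "ty": 0, "tz": 0, "rx": 0, "ry": 0, "rz": 0, "jaw": -1},
  ],
  grip_force=45,
)

```text
time_s: 18.35
position: [0.4578, -0.0386, 0.0983]
tool_rot: [[0.09, 0.986, -0.139], [0.491, -0.165, -0.855], [-0.866, 0.008, -0.499]]
ft_force: [-3.2, 1.7, 6.1]
grip_width: 0.0121
```

Run:
```python
from h import *
st();snap('wrist','wrist15.png')
```

```text
{'time_s': 18.35, 'q': [9.2401, 38.433, 94.1921, -56.0432, 82.1738, 45.7695], 'position': [0.4578, -0.0386, 0.0983], 'tool_rot': [[0.0897, 0.9862, -0.139], [0.4913, -0.1652, -0.8552], [-0.8663, 0.0084, -0.4994]], 'ft_force': [-3.223, 1.6632, 6.073], 'grip_width': 0.0121}
```

View pics/wrist15.png

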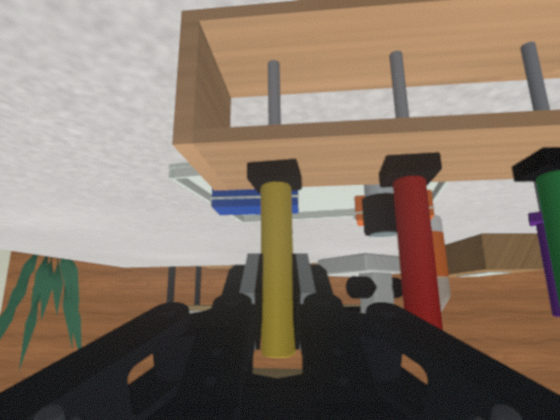

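Request:
apply_moves(
  plan=[
    {"tx": 0, "ty": 0, "tz": 10, "rx": 0, "ry": 0, "rz": 0, "jaw": -1},
    {"tx": 0, "ty": 0, "tz": 25, "rx": 0, "ry": 0, "rz": 0, "jaw": -1},
    {"tx": 0, "ty": 0, "tz": 40, "rx": 0, "ry": 0, "rz": 0, "jaw": -1},
    {"tx": 0, "ty": 0, "tz": 60, "rx": 0, "ry": 0, "rz": 0, "jaw": -1},
    {"tx": 0, "ty": 0, "tz": 85, "rx": 0, "ry": 0, "rz": 0, "jaw": -1},
    {"tx": 0, "ty": 0, "tz": 85, "rx": 0, "ry": 0, "rz": 0, "jaw": -1},
  ],
)

```text
time_s: 19.0
position: [0.4589, -0.0385, 0.1869]
tool_rot: [[0.096, 0.986, -0.135], [0.492, -0.165, -0.855], [-0.865, 0.015, -0.501]]
ft_force: [-0.1, 1.1, -1.2]
grip_width: 0.012
```

Run:
```python
from h import *
st();snap('wrist','wrist16.png')
T=world(-.0178,.064,.0036);print(T)
go(T+[0,0,.12],Rt(-20))
```

```text
{'time_s': 19.0, 'q': [9.2458, 30.4386, 90.033, -55.318, 88.8111, 36.0536], 'position': [0.4589, -0.0385, 0.1869], 'tool_rot': [[0.0957, 0.9862, -0.135], [0.4919, -0.1648, -0.8549], [-0.8654, 0.0155, -0.5008]], 'ft_force': [-0.092, 1.1002, -1.2143], 'grip_width': 0.012}
[0.48886204 0.19740089 0.0036    ]
d [ 30.5 235.9 -61.5] r [ 1.378 -0.218  0.011] deg 80.0
```

View pics/wrist16.png

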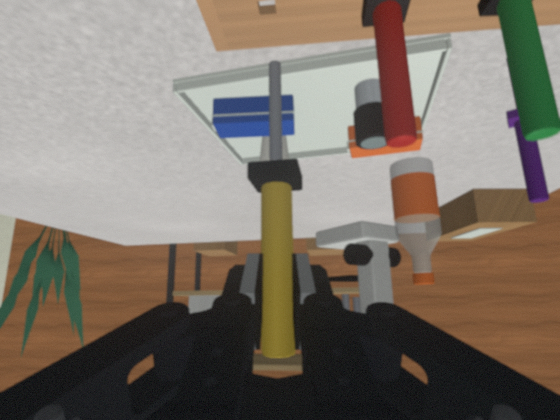

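Request:
apply_moves(
  plan=[
    {"tx": 3, "ty": 20, "tz": 15, "rx": 0.138, "ry": -0.022, "rz": 0, "jaw": -1},
    {"tx": 6, "ty": 45, "tz": 20, "rx": 0.276, "ry": -0.044, "rz": 0, "jaw": -1},
    {"tx": 9, "ty": 70, "tz": 20, "rx": 0.413, "ry": -0.065, "rz": 0, "jaw": -1},
    {"tx": 12, "ty": 95, "tz": 20, "rx": 0.551, "ry": -0.087, "rz": 0, "jaw": -1},
    {"tx": 15, "ty": 120, "tz": 15, "rx": 0.689, "ry": -0.109, "rz": 0, "jaw": -1},
    {"tx": 18, "ty": 145, "tz": 5, "rx": 0.827, "ry": -0.131, "rz": 0, "jaw": -1},
    {"tx": 21, "ty": 170, "tz": -10, "rx": 0.965, "ry": -0.153, "rz": 0, "jaw": -1},
    {"tx": 25, "ty": 195, "tz": -25, "rx": 1.102, "ry": -0.174, "rz": 0, "jaw": -1},
    {"tx": 28, "ty": 216, "tz": -45, "rx": 1.24, "ry": -0.196, "rz": 0, "jaw": -1},
    {"tx": 30.5, "ty": 236, "tz": -61, "rx": 1.378, "ry": -0.218, "rz": 0.01, "jaw": -1},
    {"tx": 30.5, "ty": 236, "tz": -61, "rx": 1.378, "ry": -0.218, "rz": 0.01, "jaw": -1},
    {"tx": 30.5, "ty": 236, "tz": -61, "rx": 1.378, "ry": -0.218, "rz": 0.01, "jaw": -1},
  ],
)

```text
time_s: 20.25
position: [0.4888, 0.1966, 0.1241]
tool_rot: [[0.155, 0.986, 0.054], [0.928, -0.164, 0.334], [0.338, -0.001, -0.941]]
ft_force: [0.2, -0.6, 0.5]
grip_width: 0.0125
```

Run:
```python
from h import *
st()
a=[snap(n,n+'17.png')['image'] for n in('side','scene','wrist')]
cv2.imwrite('pics/e17c.png',cv2.resize(np.hstack([a[0][130:380,80:380],a[1][130:380,250:550]]),None,fx=1.33,fy=1.33)[:,:,::-1])
go(world(-.0178,.064,.0036),Rt(-20))
```

```text
{'time_s': 20.25, 'q': [-1.6913, 21.5651, 93.7445, 21.9494, 63.7521, -1.8872], 'position': [0.4888, 0.1966, 0.1241], 'tool_rot': [[0.1547, 0.9865, 0.054], [0.9283, -0.1639, 0.3338], [0.3381, -0.0015, -0.9411]], 'ft_force': [0.2074, -0.6069, 0.4724], 'grip_width': 0.0125}
d [-5.000e-01 -1.000e-01 -1.215e+02] r [0.002 0.001 0.   ] deg 0.2
```

View pics/e17c.png

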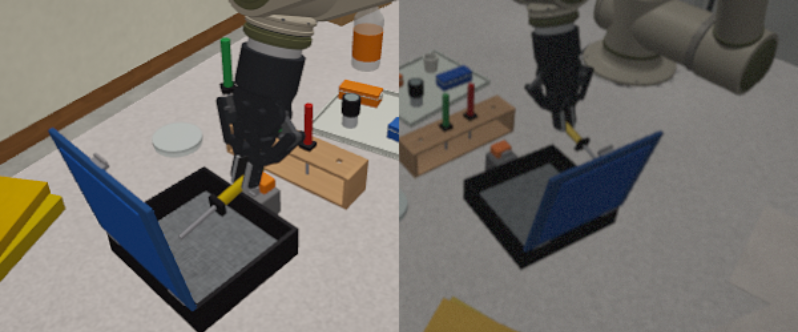

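View pics/wrist17.png

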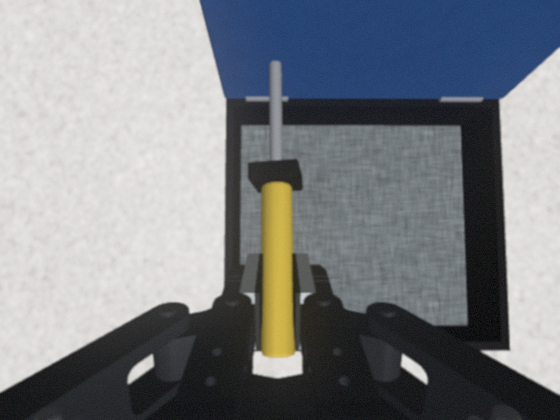

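Request:
apply_moves(
  plan=[
    {"tx": 0, "ty": 0, "tz": -20, "rx": 0, "ry": 0, "rz": 0, "jaw": -1},
    {"tx": 0, "ty": 0, "tz": -40, "rx": 0, "ry": 0, "rz": 0, "jaw": -1},
    {"tx": 0, "ty": 0, "tz": -60, "rx": 0, "ry": 0, "rz": 0, "jaw": -1},
    {"tx": 0, "ty": 0, "tz": -80, "rx": 0, "ry": 0, "rz": 0, "jaw": -1},
    {"tx": 0, "ty": 0, "tz": -95, "rx": 0, "ry": 0, "rz": 0, "jaw": -1},
    {"tx": 0, "ty": 0, "tz": -100, "rx": 0, "ry": 0, "rz": 0, "jaw": -1},
    {"tx": 0, "ty": 0, "tz": -100, "rx": 0, "ry": 0, "rz": 0, "jaw": -1},
  ],
)

```text
time_s: 21.1
position: [0.4895, 0.1977, 0.0253]
tool_rot: [[0.151, 0.987, 0.056], [0.928, -0.162, 0.335], [0.339, 0.002, -0.941]]
ft_force: [-0.3, 0.4, -0.1]
grip_width: 0.0119
```

Request:
apply_moves(
  plan=[
    {"tx": 0, "ty": 0, "tz": -5, "rx": 0, "ry": 0, "rz": 0, "jaw": -1},
    {"tx": 0, "ty": 0, "tz": -10, "rx": 0, "ry": 0, "rz": 0, "jaw": -1},
    {"tx": 0, "ty": 0, "tz": -14, "rx": 0, "ry": 0, "rz": 0, "jaw": -1},
    {"tx": 0, "ty": 0, "tz": -14, "rx": 0, "ry": 0, "rz": 0, "jaw": -1},
  ],
)

```text
time_s: 21.5
position: [0.4893, 0.1977, 0.0109]
tool_rot: [[0.152, 0.987, 0.056], [0.928, -0.162, 0.335], [0.339, 0.001, -0.941]]
ft_force: [-0.2, -0.2, -0.9]
grip_width: 0.0124
```

Run:
```python
from h import *
st()
a=[snap(n,n+'18.png')['image'] for n in('side','scene','wrist')]
cv2.imwrite('pics/e18c.png',cv2.resize(a[0][200:380,130:350],(733,600))[:,:,::-1])
```

```text
{'time_s': 21.5, 'q': [-1.5885, 31.7639, 100.93, 26.9898, 47.7837, -10.7004], 'position': [0.4893, 0.1977, 0.0109], 'tool_rot': [[0.1517, 0.9869, 0.0557], [0.9284, -0.1616, 0.3347], [0.3393, 0.0009, -0.9407]], 'ft_force': [-0.1873, -0.2409, -0.866], 'grip_width': 0.0124}
```

View pics/e18c.png

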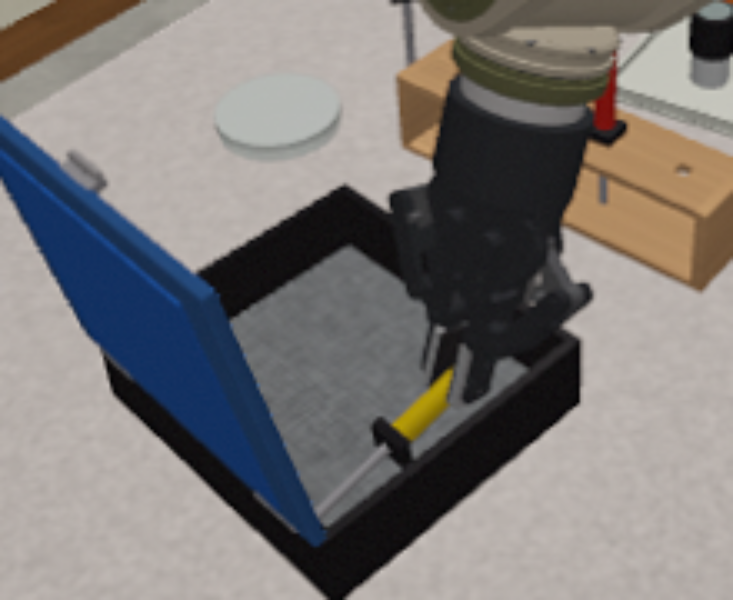

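Request:
apply_moves(
  plan=[
    {"tx": 0, "ty": 0, "tz": -3, "rx": 0, "ry": 0, "rz": 0, "jaw": -1},
    {"tx": 0, "ty": 0, "tz": -5, "rx": 0, "ry": 0, "rz": 0, "jaw": -1},
    {"tx": 0, "ty": 0, "tz": -7, "rx": 0, "ry": 0, "rz": 0, "jaw": -1},
    {"tx": 0, "ty": 0, "tz": -7, "rx": 0, "ry": 0, "rz": 0, "jaw": -1},
  ],
)

```text
time_s: 22.05
position: [0.4895, 0.1977, 0.0041]
tool_rot: [[0.152, 0.987, 0.056], [0.928, -0.162, 0.335], [0.339, 0.001, -0.941]]
ft_force: [0.3, -0.1, -1.4]
grip_width: 0.0123
```

Request:
apply_moves(
  plan=[
    {"tx": 0, "ty": 0, "tz": -1, "rx": 0, "ry": 0, "rz": 0, "jaw": -1},
    {"tx": 0, "ty": 0, "tz": -2, "rx": 0, "ry": 0, "rz": 0, "jaw": -1},
    {"tx": 0, "ty": 0, "tz": -2, "rx": 0, "ry": 0, "rz": 0, "jaw": -1},
  ],
)

```text
time_s: 22.35
position: [0.4895, 0.1977, 0.002]
tool_rot: [[0.152, 0.987, 0.056], [0.928, -0.162, 0.335], [0.339, 0.001, -0.941]]
ft_force: [-0.1, -0.3, 0.4]
grip_width: 0.0118
```

Open slowly, then lift.

Request:
apply_moves(
  plan=[
    {"tx": 0, "ty": 0, "tz": 0, "rx": 0, "ry": 0, "rz": 0, "jaw": -0.6},
    {"tx": 0, "ty": 0, "tz": 0, "rx": 0, "ry": 0, "rz": 0, "jaw": -0.4},
    {"tx": 0, "ty": 0, "tz": 0, "rx": 0, "ry": 0, "rz": 0, "jaw": -0.4},
    {"tx": 0, "ty": 0, "tz": 0, "rx": 0, "ry": 0, "rz": 0, "jaw": -0.4},
    {"tx": 0, "ty": -2, "tz": 10, "rx": 0, "ry": 0, "rz": 0, "jaw": -0.4},
    {"tx": 0, "ty": -4, "tz": 25, "rx": 0, "ry": 0, "rz": 0, "jaw": -0.4},
    {"tx": 0, "ty": -6, "tz": 50, "rx": 0, "ry": 0, "rz": 0, "jaw": -0.4},
    {"tx": 0, "ty": -8, "tz": 85, "rx": 0, "ry": 0, "rz": 0, "jaw": -0.4},
    {"tx": 0, "ty": -10, "tz": 125, "rx": 0, "ry": 0, "rz": 0, "jaw": -0.4},
    {"tx": 0, "ty": -10, "tz": 165, "rx": 0, "ry": 0, "rz": 0, "jaw": -0.4},
    {"tx": 0, "ty": -10, "tz": 190, "rx": 0, "ry": 0, "rz": 0, "jaw": 0},
    {"tx": 0, "ty": -10, "tz": 190, "rx": 0, "ry": 0, "rz": 0, "jaw": 0},
  ],
)

```text
time_s: 23.55
position: [0.4907, 0.1876, 0.1961]
tool_rot: [[0.149, 0.987, 0.063], [0.928, -0.162, 0.334], [0.34, 0.009, -0.94]]
ft_force: [-0.1, 0.1, -0.8]
grip_width: 0.0428
```

Run:
```python
from h import *
st()
a=[snap(n,n+'19.png')['image'] for n in('side','scene','wrist')]
w=load('wrist19'); print([np.round(onz(w,u,v,.070),4).tolist() for u,v in((0,0),)])
h=np.array([.5205,-.0185,.112]); T=h+.0275*Rt(60)[:,2]; print(T); go(T+[0,0,.09],Rt(60))
```

```text
{'time_s': 23.55, 'q': [-2.817, 16.5961, 87.7174, 20.5334, 73.8796, 0.9693], 'position': [0.4907, 0.1876, 0.1961], 'tool_rot': [[0.1493, 0.9868, 0.0631], [0.9285, -0.1619, 0.3343], [0.3401, 0.0087, -0.9404]], 'ft_force': [-0.1135, 0.0856, -0.7989], 'grip_width': 0.0428}
[[0.282, 0.4423, 0.07]]
[ 0.51664265 -0.04200124  0.09825   ]
d [  27.8 -229.6   -3.3] r [-1.375  0.226 -0.   ] deg 79.8
```

View pics/wrist19.png

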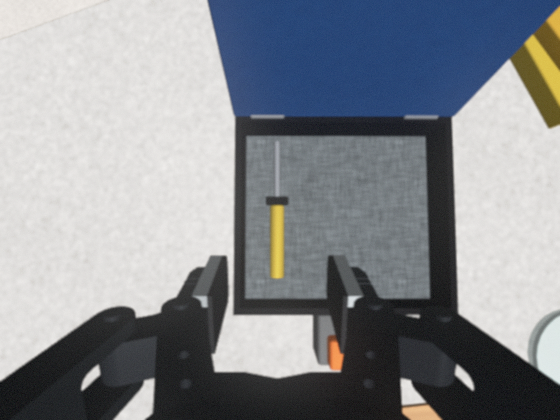

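Request:
apply_moves(
  plan=[
    {"tx": 3, "ty": -20, "tz": 15, "rx": -0.137, "ry": 0.022, "rz": 0, "jaw": 0},
    {"tx": 6, "ty": -45, "tz": 25, "rx": -0.275, "ry": 0.045, "rz": 0, "jaw": 0},
    {"tx": 9, "ty": -70, "tz": 30, "rx": -0.412, "ry": 0.068, "rz": 0, "jaw": 0},
    {"tx": 12, "ty": -95, "tz": 30, "rx": -0.55, "ry": 0.09, "rz": 0, "jaw": 0},
    {"tx": 15, "ty": -120, "tz": 30, "rx": -0.688, "ry": 0.113, "rz": 0, "jaw": 0},
    {"tx": 18, "ty": -145, "tz": 30, "rx": -0.825, "ry": 0.136, "rz": 0, "jaw": 0},
    {"tx": 21, "ty": -170, "tz": 25, "rx": -0.963, "ry": 0.158, "rz": 0, "jaw": 0},
    {"tx": 25, "ty": -195, "tz": 20, "rx": -1.1, "ry": 0.181, "rz": 0, "jaw": 0},
    {"tx": 28, "ty": -215, "tz": 10, "rx": -1.238, "ry": 0.203, "rz": 0, "jaw": 0},
    {"tx": 28.5, "ty": -231, "tz": 0, "rx": -1.375, "ry": 0.226, "rz": 0, "jaw": 0},
    {"tx": 28.5, "ty": -231, "tz": -4, "rx": -1.375, "ry": 0.226, "rz": 0, "jaw": 0},
    {"tx": 28.5, "ty": -231, "tz": -4, "rx": -1.375, "ry": 0.226, "rz": 0, "jaw": 0},
  ],
)

```text
time_s: 24.9
position: [0.5171, -0.0431, 0.1861]
tool_rot: [[0.078, 0.987, -0.142], [0.496, -0.162, -0.853], [-0.865, -0.004, -0.502]]
ft_force: [1.2, -0.2, 0.7]
grip_width: 0.0428
```

Run:
```python
from h import *
st();snap('wrist','wrist20.png');go([.5175,-.043,.098],Rt(60))
```

```text
{'time_s': 24.9, 'q': [7.7966, 34.8174, 80.8961, -55.7027, 90.7736, 30.3834], 'position': [0.5171, -0.0431, 0.1861], 'tool_rot': [[0.0783, 0.9867, -0.1422], [0.4957, -0.1623, -0.8532], [-0.865, -0.0037, -0.5018]], 'ft_force': [1.1531, -0.1567, 0.6512], 'grip_width': 0.0428}
d [  0.    0.1 -89.6] r [-0.003 -0.     0.   ] deg 0.2
```

View pics/wrist20.png

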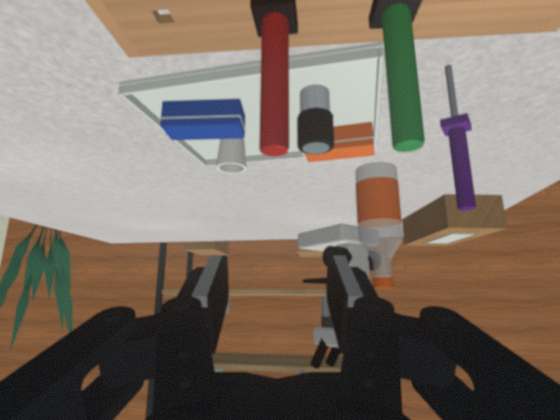

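Request:
apply_moves(
  plan=[
    {"tx": 0, "ty": 0, "tz": -20, "rx": 0, "ry": 0, "rz": 0, "jaw": 0},
    {"tx": 0, "ty": 0, "tz": -40, "rx": 0, "ry": 0, "rz": 0, "jaw": 0},
    {"tx": 0, "ty": 0, "tz": -60, "rx": 0, "ry": 0, "rz": 0, "jaw": 0},
    {"tx": 0, "ty": 0, "tz": -80, "rx": 0, "ry": 0, "rz": 0, "jaw": 0},
    {"tx": 0, "ty": 0, "tz": -88, "rx": 0, "ry": 0, "rz": 0, "jaw": 0},
    {"tx": 0, "ty": 0, "tz": -88, "rx": 0, "ry": 0, "rz": 0, "jaw": 0},
    {"tx": 0, "ty": 0, "tz": -88, "rx": 0, "ry": 0, "rz": 0, "jaw": 0},
  ],
)

```text
time_s: 25.65
position: [0.518, -0.043, 0.1009]
tool_rot: [[0.083, 0.987, -0.14], [0.496, -0.162, -0.853], [-0.864, 0.002, -0.503]]
ft_force: [1.0, 0.2, 0.2]
grip_width: 0.0428
```

Request:
apply_moves(
  plan=[
    {"tx": 0, "ty": 0, "tz": 0, "rx": 0, "ry": 0, "rz": 0, "jaw": -1},
    {"tx": 0, "ty": 0, "tz": 0, "rx": 0, "ry": 0, "rz": 0, "jaw": -1},
    {"tx": 0, "ty": 0, "tz": 0, "rx": 0, "ry": 0, "rz": 0, "jaw": -1},
    {"tx": 0, "ty": 0, "tz": 0, "rx": 0, "ry": 0, "rz": 0, "jaw": -1},
    {"tx": 0, "ty": 0, "tz": 0, "rx": 0, "ry": 0, "rz": 0, "jaw": -1},
    {"tx": 0, "ty": 0, "tz": 0, "rx": 0, "ry": 0, "rz": 0, "jaw": -1},
    {"tx": 0, "ty": 0, "tz": 0, "rx": 0, "ry": 0, "rz": 0, "jaw": -1},
  ],
  grip_force=45,
)

```text
time_s: 26.35
position: [0.5179, -0.043, 0.1014]
tool_rot: [[0.083, 0.987, -0.14], [0.495, -0.163, -0.853], [-0.865, 0.002, -0.502]]
ft_force: [-1.2, 0.4, 6.0]
grip_width: 0.0121
```

Run:
```python
from h import *
st();snap('wrist','wrist21.png')
```

```text
{'time_s': 26.35, 'q': [7.7989, 41.5497, 84.7203, -56.0992, 84.7066, 39.4182], 'position': [0.5179, -0.043, 0.1014], 'tool_rot': [[0.0833, 0.9867, -0.1397], [0.4954, -0.1626, -0.8533], [-0.8647, 0.0019, -0.5023]], 'ft_force': [-1.1927, 0.3936, 6.0053], 'grip_width': 0.0121}
```

View pics/wrist21.png

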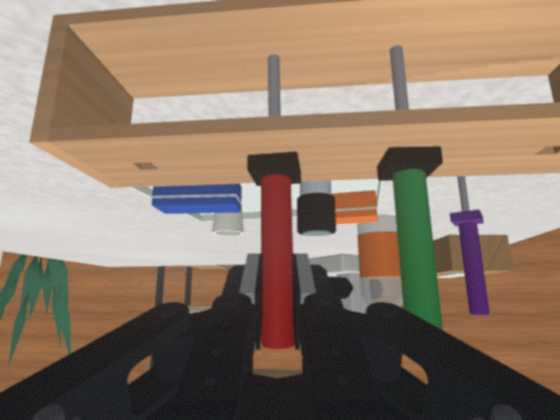

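Request:
apply_moves(
  plan=[
    {"tx": 0, "ty": 0, "tz": 10, "rx": 0, "ry": 0, "rz": 0, "jaw": -1},
    {"tx": 0, "ty": 0, "tz": 25, "rx": 0, "ry": 0, "rz": 0, "jaw": -1},
    {"tx": 0, "ty": 0, "tz": 40, "rx": 0, "ry": 0, "rz": 0, "jaw": -1},
    {"tx": 0, "ty": 0, "tz": 60, "rx": 0, "ry": 0, "rz": 0, "jaw": -1},
    {"tx": 0, "ty": 0, "tz": 85, "rx": 0, "ry": 0, "rz": 0, "jaw": -1},
    {"tx": 0, "ty": 0, "tz": 85, "rx": 0, "ry": 0, "rz": 0, "jaw": -1},
  ],
)

```text
time_s: 27.0
position: [0.5188, -0.043, 0.1903]
tool_rot: [[0.089, 0.987, -0.136], [0.496, -0.162, -0.853], [-0.864, 0.009, -0.504]]
ft_force: [-0.4, -0.2, -0.8]
grip_width: 0.0122
```

Run:
```python
from h import *
st();snap('wrist','wrist22.png')
T=world(-.0178,.030,.0036);print(T)
go(T+[0,0,.12],Rt(-20))
```

```text
{'time_s': 27.0, 'q': [7.8023, 34.4789, 80.6219, -55.7722, 90.7588, 30.4982], 'position': [0.5188, -0.043, 0.1903], 'tool_rot': [[0.0892, 0.9867, -0.136], [0.4958, -0.1625, -0.8531], [-0.8638, 0.0087, -0.5037]], 'ft_force': [-0.4153, -0.1726, -0.8341], 'grip_width': 0.0122}
[0.52241311 0.19189402 0.0036    ]
d [  4.1 234.9 -64.8] r [ 1.374 -0.221  0.005] deg 79.8
```

View pics/wrist22.png

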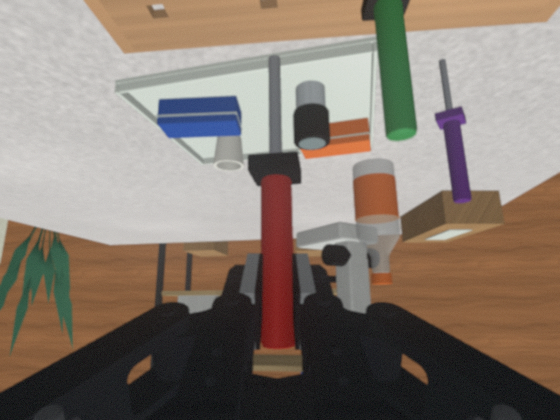

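Request:
apply_moves(
  plan=[
    {"tx": 0, "ty": 20, "tz": 15, "rx": 0.137, "ry": -0.022, "rz": 0, "jaw": -1},
    {"tx": 1, "ty": 45, "tz": 20, "rx": 0.275, "ry": -0.044, "rz": 0, "jaw": -1},
    {"tx": 1, "ty": 70, "tz": 20, "rx": 0.412, "ry": -0.066, "rz": 0, "jaw": -1},
    {"tx": 2, "ty": 95, "tz": 20, "rx": 0.55, "ry": -0.088, "rz": 0, "jaw": -1},
    {"tx": 2, "ty": 120, "tz": 15, "rx": 0.687, "ry": -0.11, "rz": 0, "jaw": -1},
    {"tx": 3, "ty": 145, "tz": 5, "rx": 0.824, "ry": -0.133, "rz": 0, "jaw": -1},
    {"tx": 3, "ty": 170, "tz": -10, "rx": 0.962, "ry": -0.155, "rz": 0, "jaw": -1},
    {"tx": 4, "ty": 195, "tz": -25, "rx": 1.1, "ry": -0.177, "rz": 0, "jaw": -1},
    {"tx": 4, "ty": 216, "tz": -45, "rx": 1.237, "ry": -0.2, "rz": 0, "jaw": -1},
    {"tx": 4, "ty": 233, "tz": -64, "rx": 1.374, "ry": -0.221, "rz": 0, "jaw": -1},
    {"tx": 4, "ty": 233, "tz": -64, "rx": 1.374, "ry": -0.221, "rz": 0, "jaw": -1},
    {"tx": 4, "ty": 233, "tz": -64, "rx": 1.374, "ry": -0.221, "rz": 0, "jaw": -1},
  ],
)

```text
time_s: 28.25
position: [0.5223, 0.1892, 0.1245]
tool_rot: [[0.157, 0.986, 0.053], [0.928, -0.166, 0.334], [0.338, -0.004, -0.941]]
ft_force: [0.1, 1.1, -0.2]
grip_width: 0.0126
```

Run:
```python
from h import *
st();snap('wrist','wrist23.png');go(world(-.0195,.030,.002),Rt(-20))
```

```text
{'time_s': 28.25, 'q': [-2.4282, 24.3098, 88.8611, 21.5679, 66.0647, -1.5555], 'position': [0.5223, 0.1892, 0.1245], 'tool_rot': [[0.1572, 0.9862, 0.0527], [0.9279, -0.1658, 0.3341], [0.3382, -0.0036, -0.9411]], 'ft_force': [0.1199, 1.0616, -0.1853], 'grip_width': 0.0126}
d [  -0.7    0.6 -123.2] r [ 0.003 -0.002  0.003] deg 0.3
```

View pics/wrist23.png

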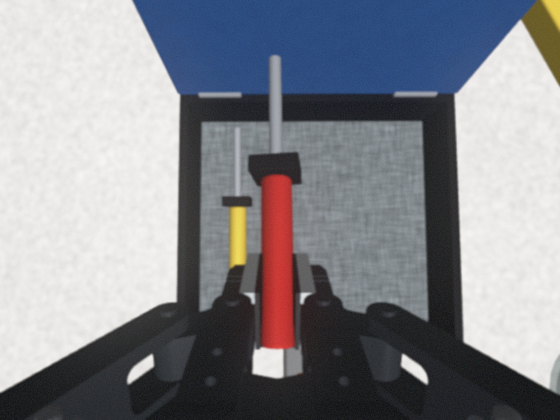

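Request:
apply_moves(
  plan=[
    {"tx": 0, "ty": 0, "tz": -20, "rx": 0, "ry": 0, "rz": 0, "jaw": -1},
    {"tx": 0, "ty": 0, "tz": -40, "rx": 0, "ry": 0, "rz": 0, "jaw": -1},
    {"tx": 0, "ty": 0, "tz": -60, "rx": 0, "ry": 0, "rz": 0, "jaw": -1},
    {"tx": 0, "ty": 0, "tz": -80, "rx": 0, "ry": 0, "rz": 0, "jaw": -1},
    {"tx": 0, "ty": 0, "tz": -95, "rx": 0, "ry": 0, "rz": 0, "jaw": -1},
    {"tx": 0, "ty": 0, "tz": -105, "rx": 0, "ry": 0, "rz": 0, "jaw": -1},
    {"tx": 0, "ty": 0, "tz": -110, "rx": 0, "ry": 0, "rz": 0, "jaw": -1},
    {"tx": 0, "ty": 0, "tz": -110, "rx": 0, "ry": 0, "rz": 0, "jaw": -1},
  ],
)

```text
time_s: 29.1
position: [0.5231, 0.1898, 0.0153]
tool_rot: [[0.155, 0.986, 0.054], [0.928, -0.164, 0.334], [0.338, -0.001, -0.941]]
ft_force: [0.1, -0.1, -0.7]
grip_width: 0.0116
```

Request:
apply_moves(
  plan=[
    {"tx": 0, "ty": 0, "tz": -4, "rx": 0, "ry": 0, "rz": 0, "jaw": -1},
    {"tx": 0, "ty": 0, "tz": -8, "rx": 0, "ry": 0, "rz": 0, "jaw": -1},
    {"tx": 0, "ty": 0, "tz": -11, "rx": 0, "ry": 0, "rz": 0, "jaw": -1},
    {"tx": 0, "ty": 0, "tz": -11, "rx": 0, "ry": 0, "rz": 0, "jaw": -1},
  ],
)

```text
time_s: 29.5
position: [0.5229, 0.1898, 0.0041]
tool_rot: [[0.155, 0.986, 0.054], [0.928, -0.164, 0.334], [0.338, -0.002, -0.941]]
ft_force: [0.4, -0.2, -0.2]
grip_width: 0.0124
```

Run:
```python
from h import *
st();snap('wrist','wrist24.png')
```

```text
{'time_s': 29.5, 'q': [-2.3575, 34.4754, 96.1031, 25.9904, 50.0071, -9.8534], 'position': [0.5229, 0.1898, 0.0041], 'tool_rot': [[0.1553, 0.9864, 0.054], [0.9282, -0.1644, 0.3338], [0.3381, -0.0018, -0.9411]], 'ft_force': [0.361, -0.1778, -0.1749], 'grip_width': 0.0124}
```

View pics/wrist24.png

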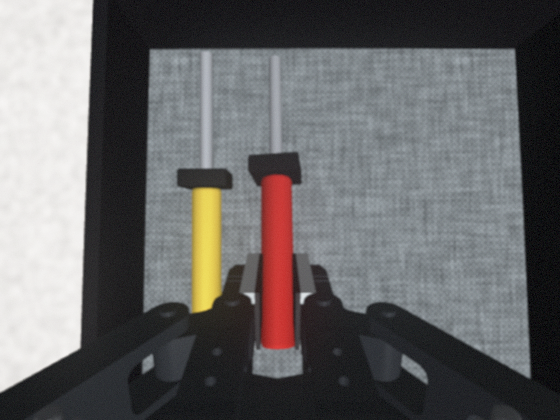

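Request:
apply_moves(
  plan=[
    {"tx": 0, "ty": 0, "tz": -2, "rx": 0, "ry": 0, "rz": 0, "jaw": -0.65},
    {"tx": 0, "ty": 0, "tz": -2, "rx": 0, "ry": 0, "rz": 0, "jaw": -0.5},
    {"tx": 0, "ty": 0, "tz": -2, "rx": 0, "ry": 0, "rz": 0, "jaw": -0.5},
    {"tx": 0, "ty": 0, "tz": -2, "rx": 0, "ry": 0, "rz": 0, "jaw": -0.5},
    {"tx": 0, "ty": -2, "tz": 8, "rx": 0, "ry": 0, "rz": 0, "jaw": -0.5},
    {"tx": 0, "ty": -4, "tz": 22, "rx": 0, "ry": 0, "rz": 0, "jaw": -0.5},
    {"tx": 0, "ty": -6, "tz": 50, "rx": 0, "ry": 0, "rz": 0, "jaw": -0.5},
    {"tx": 0, "ty": -8, "tz": 85, "rx": 0, "ry": 0, "rz": 0, "jaw": -0.5},
    {"tx": 0, "ty": -10, "tz": 125, "rx": 0, "ry": 0, "rz": 0, "jaw": -0.4},
    {"tx": 0, "ty": -10, "tz": 165, "rx": 0, "ry": 0, "rz": 0, "jaw": -0.4},
    {"tx": 0, "ty": -10, "tz": 190, "rx": 0, "ry": 0, "rz": 0, "jaw": 0},
    {"tx": 0, "ty": -10, "tz": 190, "rx": 0, "ry": 0, "rz": 0, "jaw": 0},
  ],
)

```text
time_s: 30.75
position: [0.5242, 0.1796, 0.1986]
tool_rot: [[0.153, 0.986, 0.062], [0.928, -0.164, 0.333], [0.339, 0.006, -0.941]]
ft_force: [0.2, -0.0, -1.2]
grip_width: 0.0426
```

Run:
```python
from h import *
st()
snap('wrist','wrist25.png')
h=np.array([.5215+.0599,-.0194-.0035,.112]); T=h+.0275*Rt(60)[:,2]; print(T); go(T+[0,0,.09],Rt(60))
```

```text
{'time_s': 30.75, 'q': [-3.5017, 19.5732, 82.7046, 20.2795, 76.0983, 1.2637], 'position': [0.5242, 0.1796, 0.1986], 'tool_rot': [[0.1526, 0.9864, 0.0616], [0.9284, -0.1645, 0.3333], [0.3389, 0.0063, -0.9408]], 'ft_force': [0.1851, -0.0311, -1.2424], 'grip_width': 0.0426}
[ 0.57754265 -0.04640124  0.09825   ]
d [  54.2 -226.    -8. ] r [-1.373  0.229  0.   ] deg 79.8
```

View pics/wrist25.png

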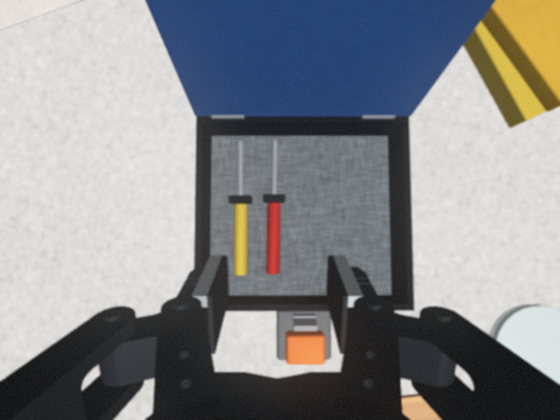

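The things like probe2 in scene0 are three: the green in the holder at (285,212), a larger green standing outside it at (223,217), and a purple one at (229,200). The holder one fits because it is green and the smaller of the two, and the enlarged crops confirmed this. I'll go for that one.

Request:
apply_moves(
  plan=[
    {"tx": 5, "ty": -20, "tz": 15, "rx": -0.137, "ry": 0.023, "rz": 0, "jaw": 0},
    {"tx": 11, "ty": -45, "tz": 25, "rx": -0.275, "ry": 0.046, "rz": 0, "jaw": 0},
    {"tx": 16, "ty": -70, "tz": 30, "rx": -0.412, "ry": 0.069, "rz": 0, "jaw": 0},
    {"tx": 22, "ty": -95, "tz": 30, "rx": -0.55, "ry": 0.092, "rz": 0, "jaw": 0},
    {"tx": 27, "ty": -120, "tz": 30, "rx": -0.687, "ry": 0.115, "rz": 0, "jaw": 0},
    {"tx": 33, "ty": -145, "tz": 30, "rx": -0.824, "ry": 0.137, "rz": 0, "jaw": 0},
    {"tx": 38, "ty": -170, "tz": 25, "rx": -0.961, "ry": 0.16, "rz": 0, "jaw": 0},
    {"tx": 44, "ty": -195, "tz": 20, "rx": -1.1, "ry": 0.183, "rz": 0, "jaw": 0},
    {"tx": 50, "ty": -212, "tz": 10, "rx": -1.237, "ry": 0.206, "rz": 0, "jaw": 0},
    {"tx": 54, "ty": -226, "tz": 0, "rx": -1.373, "ry": 0.229, "rz": 0, "jaw": 0},
    {"tx": 54, "ty": -226, "tz": -8, "rx": -1.373, "ry": 0.229, "rz": 0, "jaw": 0},
    {"tx": 54, "ty": -226, "tz": -8, "rx": -1.373, "ry": 0.229, "rz": 0, "jaw": 0},
  ],
)

```text
time_s: 32.0
position: [0.5768, -0.0461, 0.1862]
tool_rot: [[0.078, 0.987, -0.142], [0.496, -0.162, -0.853], [-0.865, -0.004, -0.502]]
ft_force: [0.4, 0.4, 0.5]
grip_width: 0.0427
```

Run:
```python
from h import *
st();snap('wrist','wrist26.png');go([.5775,-.0464,.098],Rt(60))
```

```text
{'time_s': 32.0, 'q': [6.7843, 39.4849, 70.8175, -56.2271, 93.0137, 25.3777], 'position': [0.5768, -0.0461, 0.1862], 'tool_rot': [[0.0784, 0.9867, -0.1422], [0.4963, -0.1623, -0.8529], [-0.8646, -0.0037, -0.5024]], 'ft_force': [0.4455, 0.3666, 0.5061], 'grip_width': 0.0427}
d [  0.3  -0.2 -90.1] r [-0.003  0.     0.001] deg 0.2
```

View pics/wrist26.png

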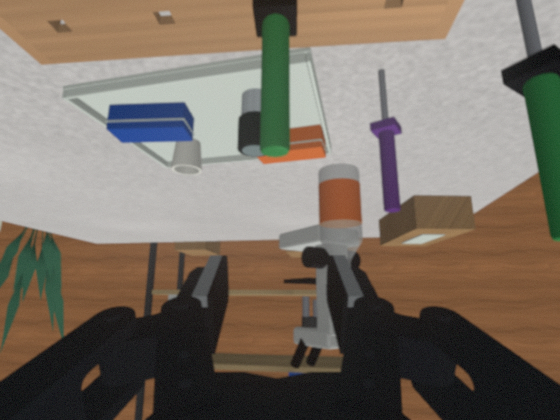

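Request:
apply_moves(
  plan=[
    {"tx": 0, "ty": 0, "tz": -20, "rx": 0, "ry": 0, "rz": 0, "jaw": 0},
    {"tx": 0, "ty": 0, "tz": -40, "rx": 0, "ry": 0, "rz": 0, "jaw": 0},
    {"tx": 0, "ty": 0, "tz": -60, "rx": 0, "ry": 0, "rz": 0, "jaw": 0},
    {"tx": 0, "ty": 0, "tz": -80, "rx": 0, "ry": 0, "rz": 0, "jaw": 0},
    {"tx": 0, "ty": 0, "tz": -90, "rx": 0, "ry": 0, "rz": 0, "jaw": 0},
    {"tx": 0, "ty": 0, "tz": -90, "rx": 0, "ry": 0, "rz": 0, "jaw": 0},
    {"tx": 0, "ty": 0, "tz": -90, "rx": 0, "ry": 0, "rz": 0, "jaw": 0},
  ],
)

```text
time_s: 32.75
position: [0.5777, -0.0462, 0.0995]
tool_rot: [[0.084, 0.987, -0.139], [0.497, -0.163, -0.853], [-0.864, 0.002, -0.504]]
ft_force: [0.5, -0.2, -0.1]
grip_width: 0.0427
```

Request:
apply_moves(
  plan=[
    {"tx": 0, "ty": 0, "tz": 0, "rx": 0, "ry": 0, "rz": 0, "jaw": -1},
    {"tx": 0, "ty": 0, "tz": 0, "rx": 0, "ry": 0, "rz": 0, "jaw": -1},
    {"tx": 0, "ty": 0, "tz": 0, "rx": 0, "ry": 0, "rz": 0, "jaw": -1},
    {"tx": 0, "ty": 0, "tz": 0, "rx": 0, "ry": 0, "rz": 0, "jaw": -1},
    {"tx": 0, "ty": 0, "tz": 0, "rx": 0, "ry": 0, "rz": 0, "jaw": -1},
    {"tx": 0, "ty": 0, "tz": 0, "rx": 0, "ry": 0, "rz": 0, "jaw": -1},
    {"tx": 0, "ty": 0, "tz": 0, "rx": 0, "ry": 0, "rz": 0, "jaw": -1},
  ],
  grip_force=45,
)

```text
time_s: 33.45
position: [0.5776, -0.0462, 0.1007]
tool_rot: [[0.084, 0.987, -0.14], [0.495, -0.163, -0.853], [-0.865, 0.003, -0.503]]
ft_force: [-2.0, 1.5, 7.5]
grip_width: 0.0121
```

Request:
apply_moves(
  plan=[
    {"tx": 0, "ty": 0, "tz": 10, "rx": 0, "ry": 0, "rz": 0, "jaw": -1},
    {"tx": 0, "ty": 0, "tz": 25, "rx": 0, "ry": 0, "rz": 0, "jaw": -1},
    {"tx": 0, "ty": 0, "tz": 40, "rx": 0, "ry": 0, "rz": 0, "jaw": -1},
    {"tx": 0, "ty": 0, "tz": 60, "rx": 0, "ry": 0, "rz": 0, "jaw": -1},
    {"tx": 0, "ty": 0, "tz": 85, "rx": 0, "ry": 0, "rz": 0, "jaw": -1},
    {"tx": 0, "ty": 0, "tz": 85, "rx": 0, "ry": 0, "rz": 0, "jaw": -1},
  ],
)

```text
time_s: 34.05
position: [0.5786, -0.0461, 0.1901]
tool_rot: [[0.091, 0.987, -0.136], [0.496, -0.163, -0.853], [-0.864, 0.01, -0.504]]
ft_force: [-0.1, -0.3, -0.4]
grip_width: 0.0118
```

Run:
```python
from h import *
st();snap('wrist','wrist27.png')
T=world(-.0195,-.004,.0036);print(T)
go(T+[0,0,.12],Rt(-20))
```

```text
{'time_s': 34.05, 'q': [6.788, 39.2103, 70.5871, -56.322, 92.9236, 25.6599], 'position': [0.5786, -0.0461, 0.1901], 'tool_rot': [[0.0908, 0.9866, -0.1357], [0.4957, -0.1629, -0.8531], [-0.8638, 0.0102, -0.5038]], 'ft_force': [-0.0709, -0.3392, -0.4309], 'grip_width': 0.0118}
[0.55568884 0.18470961 0.0036    ]
d [-22.3 230.8 -64.4] r [ 1.375 -0.22   0.006] deg 79.8
```

View pics/wrist27.png

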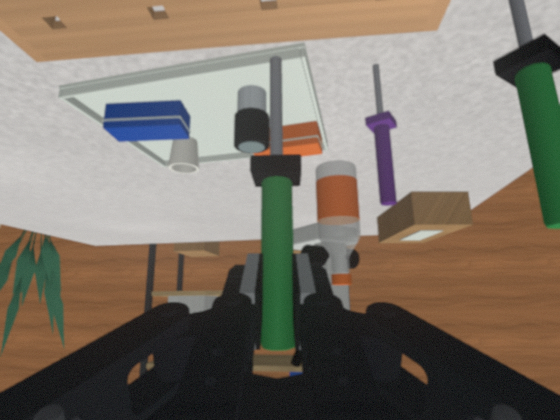

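Request:
apply_moves(
  plan=[
    {"tx": -2, "ty": 20, "tz": 15, "rx": 0.137, "ry": -0.022, "rz": 0, "jaw": -1},
    {"tx": -4, "ty": 45, "tz": 20, "rx": 0.275, "ry": -0.044, "rz": 0, "jaw": -1},
    {"tx": -6, "ty": 70, "tz": 20, "rx": 0.412, "ry": -0.066, "rz": 0, "jaw": -1},
    {"tx": -9, "ty": 95, "tz": 20, "rx": 0.55, "ry": -0.088, "rz": 0, "jaw": -1},
    {"tx": -11, "ty": 120, "tz": 15, "rx": 0.687, "ry": -0.11, "rz": 0, "jaw": -1},
    {"tx": -13, "ty": 145, "tz": 5, "rx": 0.824, "ry": -0.132, "rz": 0, "jaw": -1},
    {"tx": -16, "ty": 170, "tz": -10, "rx": 0.962, "ry": -0.154, "rz": 0, "jaw": -1},
    {"tx": -18, "ty": 195, "tz": -25, "rx": 1.1, "ry": -0.176, "rz": 0, "jaw": -1},
    {"tx": -20, "ty": 214, "tz": -45, "rx": 1.237, "ry": -0.198, "rz": 0, "jaw": -1},
    {"tx": -22, "ty": 231, "tz": -64, "rx": 1.375, "ry": -0.22, "rz": 0, "jaw": -1},
    {"tx": -22, "ty": 231, "tz": -64, "rx": 1.375, "ry": -0.22, "rz": 0, "jaw": -1},
    {"tx": -22, "ty": 231, "tz": -64, "rx": 1.375, "ry": -0.22, "rz": 0, "jaw": -1},
  ],
)

```text
time_s: 35.3
position: [0.5561, 0.1841, 0.124]
tool_rot: [[0.158, 0.986, 0.052], [0.927, -0.166, 0.335], [0.339, -0.004, -0.941]]
ft_force: [0.6, 0.3, 0.3]
grip_width: 0.0121
```

Run:
```python
from h import *
st();snap('wrist','wrist28.png');go(world(-.0195,-.004,.002),Rt(-20))
```

```text
{'time_s': 35.3, 'q': [-2.8535, 27.1971, 83.7261, 21.2742, 68.3366, -1.0429], 'position': [0.5561, 0.1841, 0.124], 'tool_rot': [[0.1579, 0.9861, 0.0523], [0.9274, -0.1663, 0.335], [0.339, -0.0044, -0.9408]], 'ft_force': [0.5873, 0.2934, 0.299], 'grip_width': 0.0121}
d [  -1.     0.2 -122.8] r [ 0.002 -0.003  0.004] deg 0.3
```

View pics/wrist28.png

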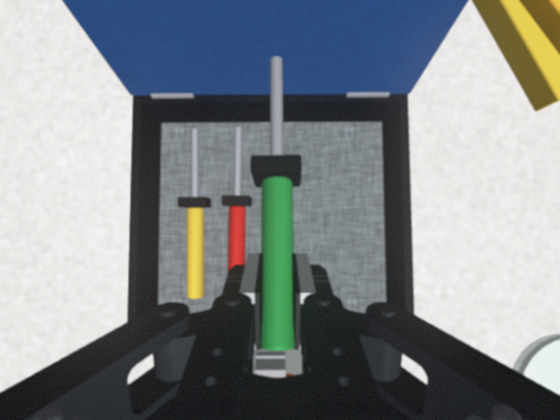

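Request:
apply_moves(
  plan=[
    {"tx": 0, "ty": 0, "tz": -20, "rx": 0, "ry": 0, "rz": 0, "jaw": -1},
    {"tx": 0, "ty": 0, "tz": -40, "rx": 0, "ry": 0, "rz": 0, "jaw": -1},
    {"tx": 0, "ty": 0, "tz": -60, "rx": 0, "ry": 0, "rz": 0, "jaw": -1},
    {"tx": -1, "ty": 0, "tz": -80, "rx": 0, "ry": 0, "rz": 0, "jaw": -1},
    {"tx": -1, "ty": 0, "tz": -95, "rx": 0, "ry": 0, "rz": 0, "jaw": -1},
    {"tx": -1, "ty": 0, "tz": -105, "rx": 0, "ry": 0, "rz": 0, "jaw": -1},
    {"tx": -1, "ty": 0, "tz": -110, "rx": 0, "ry": 0, "rz": 0, "jaw": -1},
    {"tx": -1, "ty": 0, "tz": -110, "rx": 0, "ry": 0, "rz": 0, "jaw": -1},
  ],
)

```text
time_s: 36.15
position: [0.556, 0.1846, 0.015]
tool_rot: [[0.156, 0.986, 0.054], [0.928, -0.165, 0.335], [0.339, -0.002, -0.941]]
ft_force: [-0.0, 1.1, -0.0]
grip_width: 0.0123
```

Request:
apply_moves(
  plan=[
    {"tx": 0, "ty": 0, "tz": -4, "rx": 0, "ry": 0, "rz": 0, "jaw": -1},
    {"tx": 0, "ty": 0, "tz": -8, "rx": 0, "ry": 0, "rz": 0, "jaw": -1},
    {"tx": 0, "ty": 0, "tz": -11, "rx": 0, "ry": 0, "rz": 0, "jaw": -1},
    {"tx": 0, "ty": 0, "tz": -11, "rx": 0, "ry": 0, "rz": 0, "jaw": -1},
  ],
)

```text
time_s: 36.55
position: [0.5558, 0.1846, 0.0037]
tool_rot: [[0.156, 0.986, 0.054], [0.928, -0.165, 0.335], [0.339, -0.002, -0.941]]
ft_force: [-0.0, -0.2, -0.1]
grip_width: 0.0119
```

Request:
apply_moves(
  plan=[
    {"tx": 0, "ty": 0, "tz": -2, "rx": 0, "ry": 0, "rz": 0, "jaw": -0.65},
    {"tx": 0, "ty": 0, "tz": -2, "rx": 0, "ry": 0, "rz": 0, "jaw": -0.5},
    {"tx": 0, "ty": 0, "tz": -2, "rx": 0, "ry": 0, "rz": 0, "jaw": -0.5},
    {"tx": 0, "ty": 0, "tz": -2, "rx": 0, "ry": 0, "rz": 0, "jaw": -0.5},
    {"tx": 0, "ty": -2, "tz": 8, "rx": 0, "ry": 0, "rz": 0, "jaw": -0.5},
    {"tx": 0, "ty": -4, "tz": 22, "rx": 0, "ry": 0, "rz": 0, "jaw": -0.5},
    {"tx": 0, "ty": -6, "tz": 50, "rx": 0, "ry": 0, "rz": 0, "jaw": -0.5},
    {"tx": 0, "ty": -8, "tz": 85, "rx": 0, "ry": 0, "rz": 0, "jaw": -0.5},
    {"tx": 0, "ty": -10, "tz": 125, "rx": 0, "ry": 0, "rz": 0, "jaw": -0.4},
    {"tx": 0, "ty": -10, "tz": 165, "rx": 0, "ry": 0, "rz": 0, "jaw": -0.4},
    {"tx": 0, "ty": -10, "tz": 190, "rx": 0, "ry": 0, "rz": 0, "jaw": 0},
    {"tx": 0, "ty": -10, "tz": 190, "rx": 0, "ry": 0, "rz": 0, "jaw": 0},
  ],
)

```text
time_s: 37.75
position: [0.5571, 0.1745, 0.1983]
tool_rot: [[0.153, 0.986, 0.061], [0.928, -0.165, 0.334], [0.34, 0.006, -0.941]]
ft_force: [-0.1, 0.6, 0.2]
grip_width: 0.0425
```

Run:
```python
from seg import *
st()
a=[snap(n,n+'29.png')['image'] for n in('wrist','scene','side')]
cv2.imwrite('pics/e29c.png',cv2.resize(np.hstack([a[2][130:280,300:450],a[1][130:280,200:350]]),None,fx=2.6,fy=2.6,interpolation=2)[:,:,::-1])
for n,b0 in(('scene29',(200,340,150,220)),('side29',(320,450,180,260))):
    d=load(n)
    for k,(lo,hi) in {'or':([3,130,70],[16,255,255]),'bl':([105,120,60],[125,255,255])}.items():
        for b in blobs(d,lo,hi,60):
            c=b[2]
            if b0[0]<c[0]<b0[1] and b0[2]<c[1]<b0[3]: print(n,k,b[1].tolist(),c.round(1))
```

```text
{'time_s': 37.75, 'q': [-3.8661, 22.684, 77.8108, 20.1947, 77.926, 1.5811], 'position': [0.5571, 0.1745, 0.1983], 'tool_rot': [[0.1533, 0.9863, 0.0612], [0.928, -0.165, 0.3342], [0.3397, 0.0055, -0.9405]], 'ft_force': [-0.115, 0.5766, 0.208], 'grip_width': 0.0425}
scene29 or [231, 183, 22, 20, 225] [240.7 192.1]
scene29 bl [279, 180, 25, 17, 229] [290.9 187.6]
side29 or [334, 190, 34, 21, 368] [351.6 198.8]
side29 bl [371, 218, 38, 27, 536] [389.2 230.5]
```

View pics/wrist29.png

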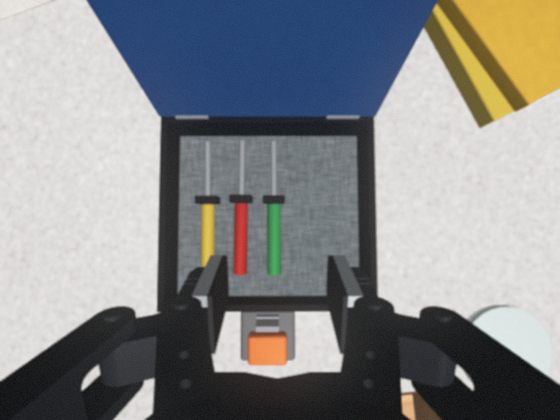

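View pics/e29c.png

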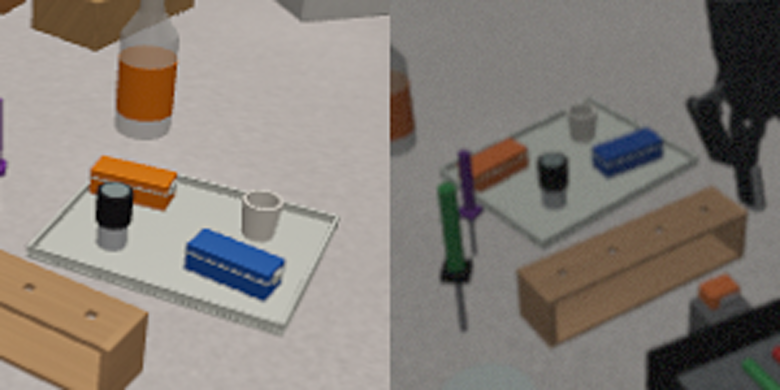

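Run:
```python
from h import *
s=load('scene29');e=load('side29')
print(onz(s,240.7,192.1,.02),onz(e,351.6,198.8,.02))
go([.49,-.32,.26],Rt(0))
```

```text
[ 0.54855755 -0.28348648  0.02      ] [ 0.55253523 -0.28681774  0.02      ]
d [ -65.3 -494.5   66.8] r [-0.341  0.053  0.004] deg 19.8
```

Request:
apply_moves(
  plan=[
    {"tx": -5, "ty": -40, "tz": 15, "rx": -0.06, "ry": 0.01, "rz": 0, "jaw": 0},
    {"tx": -10, "ty": -85, "tz": 30, "rx": -0.12, "ry": 0.02, "rz": 0, "jaw": 0},
    {"tx": -15, "ty": -130, "tz": 45, "rx": -0.18, "ry": 0.03, "rz": 0, "jaw": 0},
    {"tx": -22, "ty": -175, "tz": 60, "rx": -0.24, "ry": 0.04, "rz": 0, "jaw": 0},
    {"tx": -30, "ty": -220, "tz": 67, "rx": -0.3, "ry": 0.045, "rz": 0, "jaw": 0},
    {"tx": -38, "ty": -265, "tz": 67, "rx": -0.341, "ry": 0.053, "rz": 0, "jaw": 0},
    {"tx": -45, "ty": -310, "tz": 67, "rx": -0.341, "ry": 0.053, "rz": 0, "jaw": 0},
    {"tx": -52, "ty": -355, "tz": 67, "rx": -0.341, "ry": 0.053, "rz": 0, "jaw": 0},
    {"tx": -58, "ty": -400, "tz": 67, "rx": -0.341, "ry": 0.053, "rz": 0, "jaw": 0},
    {"tx": -65, "ty": -445, "tz": 67, "rx": -0.341, "ry": 0.053, "rz": 0, "jaw": 0},
    {"tx": -65, "ty": -490, "tz": 67, "rx": -0.341, "ry": 0.053, "rz": 0, "jaw": 0},
    {"tx": -65, "ty": -490, "tz": 67, "rx": -0.341, "ry": 0.053, "rz": 0, "jaw": 0},
  ],
)

```text
time_s: 39.1
position: [0.489, -0.32, 0.2575]
tool_rot: [[0.17, 0.985, -0.003], [0.985, -0.17, 0.002], [0.002, -0.003, -1.0]]
ft_force: [-0.5, 1.3, -0.9]
grip_width: 0.0427
```

Run:
```python
from h import *
st();snap('wrist','wrist30.png')
```

```text
{'time_s': 39.1, 'q': [-44.7914, 23.9275, 63.1145, -0.0178, 93.1508, -34.9759], 'position': [0.489, -0.32, 0.2575], 'tool_rot': [[0.1705, 0.9854, -0.0026], [0.9854, -0.1705, 0.0021], [0.0017, -0.0029, -1.0]], 'ft_force': [-0.5473, 1.2876, -0.888], 'grip_width': 0.0427}
```

View pics/wrist30.png

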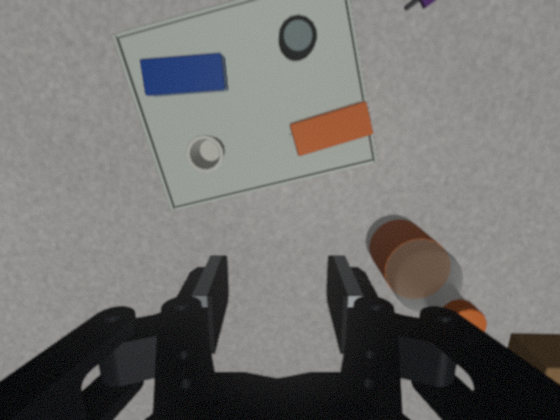

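Run:
```python
from seg import *
d=load('wrist30')
bs=[b for b in blobs(d,[3,130,60],[16,255,255],300)]
for b in bs: print(b[1],b[2])
b=min(bs,key=lambda b:np.hypot(*(b[2]-[332,128])))
c,_=cv2.findContours(b[0].astype(np.uint8),0,1);q=cv2.boxPoints(cv2.minAreaRect(max(c,key=cv2.contourArea)))
P=np.array([onz(d,u,v,.034) for u,v in q]);print(q.round(0).tolist(),P.round(4).tolist());C=P.mean(0);print('c',C)
for i in range(4): e=P[(i+1)%4]-P[i];print(np.linalg.norm(e).round(4),np.degrees(np.arctan2(e[1],e[0])).round(1))
print('tray',[onz(d,u,v,.014).round(4).tolist() for u,v in((118,37),(174,208),(374,160))], 'eyep',onz(d,298,38,.06),'pot',onz(d,207,152,.04))
```

```text
[ 291  102   81   53 2500] [331.54   128.2076]
[ 371  221   62   57 1309] [393.48204736 240.33613445]
[445 300  41  32 574] [468.2456446  313.18989547]
[[289.0, 124.0], [365.0, 101.0], [374.0, 133.0], [299.0, 155.0]] [[0.5117, -0.2689, 0.034], [0.5926, -0.2599, 0.034], [0.599, -0.2933, 0.034], [0.5163, -0.3031, 0.034]]
c [ 0.55489765 -0.28129907  0.034     ]
0.0815 6.4
0.0341 -79.3
0.0833 -173.2
0.0345 97.6
tray [[0.3486, -0.151, 0.014], [0.3609, -0.3428, 0.014], [0.6011, -0.3262, 0.014]] eyep [ 0.53146364 -0.19233039  0.06      ] pot [ 0.42004921 -0.28268532  0.04      ]
```

```bash
cat >> h.py <<'E'
def Ry(deg):
    """tool down, tool y at world angle deg"""
    a=np.radians(deg); y=np.array([np.cos(a),np.sin(a),0]); z=np.array([0,0,-1.]); return np.c_[np.cross(y,z),y,z]
E
python3 - <<'E'
from h import *
go([.5549,-.2813,.12],Ry(-83.5))
E
```

```text
d [  65.5   36.2 -137.9] r [-0.004 -0.    -1.288] deg 73.8
```

Request:
apply_moves(
  plan=[
    {"tx": 6, "ty": 5, "tz": 0, "rx": 0, "ry": 0, "rz": -0.143, "jaw": 0.22},
    {"tx": 13, "ty": 10, "tz": 0, "rx": 0, "ry": 0, "rz": -0.286, "jaw": 0.22},
    {"tx": 20, "ty": 15, "tz": 0, "rx": 0, "ry": 0, "rz": -0.429, "jaw": 0.22},
    {"tx": 30, "ty": 20, "tz": 0, "rx": 0, "ry": 0, "rz": -0.572, "jaw": 0.22},
    {"tx": 40, "ty": 25, "tz": -10, "rx": 0, "ry": 0, "rz": -0.716, "jaw": 0.22},
    {"tx": 50, "ty": 30, "tz": -30, "rx": 0, "ry": 0, "rz": -0.859, "jaw": 0.22},
    {"tx": 60, "ty": 34, "tz": -60, "rx": 0, "ry": 0, "rz": -1.0, "jaw": 0.22},
    {"tx": 65.5, "ty": 36, "tz": -90, "rx": 0, "ry": 0, "rz": -1.145, "jaw": 0.22},
    {"tx": 65.5, "ty": 36, "tz": -120, "rx": 0, "ry": 0, "rz": -1.288, "jaw": 0.22},
    {"tx": 65.5, "ty": 36, "tz": -138, "rx": 0, "ry": 0, "rz": -1.288, "jaw": 0.22},
    {"tx": 65.5, "ty": 36, "tz": -138, "rx": 0, "ry": 0, "rz": -1.288, "jaw": 0.22},
  ],
)

```text
time_s: 40.25
position: [0.5537, -0.2792, 0.1167]
tool_rot: [[0.993, 0.114, -0.003], [0.114, -0.993, 0.008], [-0.002, -0.008, -1.0]]
ft_force: [-0.3, 0.4, 0.1]
grip_width: 0.052
```

Run:
```python
from seg import *
st()
a=[snap(n,n+'31.png')['image'] for n in('wrist','scene','side')]
d=load('wrist31')
b=max(blobs(d,[3,130,60],[16,255,255],300),key=lambda b:b[1][4]);print(b[1],b[2])
c,_=cv2.findContours(b[0].astype(np.uint8),0,1);r=cv2.minAreaRect(max(c,key=cv2.contourArea));print(r)
go([.5549,-.2813,0],Ry(-83.5))
```

```text
{'time_s': 40.25, 'q': [-37.7853, 33.2643, 70.5362, 0.2333, 76.611, 45.5921], 'position': [0.5537, -0.2792, 0.1167], 'tool_rot': [[0.9934, 0.1144, -0.0032], [0.1144, -0.9934, 0.0075], [-0.0024, -0.0079, -1.0]], 'ft_force': [-0.3131, 0.4257, 0.0511], 'grip_width': 0.052}
[ 455   99  105  116 5771] [496.86692081 145.33529718]
((502.8013916015625, 147.36300659179688), (92.26827239990234, 117.68231201171875), 11.809881210327148)
d [-5.00e-01 -1.00e-01 -1.21e+02] r [-0.002  0.003 -0.001] deg 0.2
```

View pics/wrist31.png

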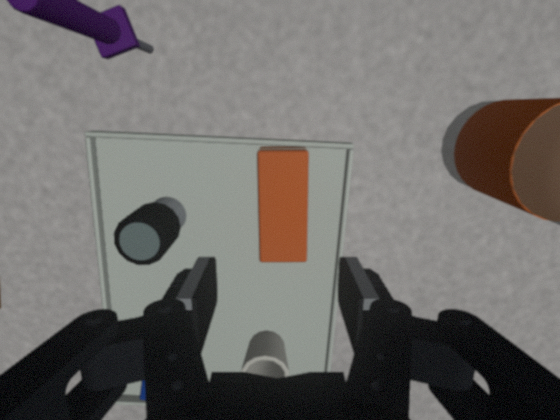

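Run:
```python
from seg import *
d=load('wrist31')
m=cv2.inRange(hsv(d),np.array([3,130,60]),np.array([16,255,255]));m[:,400:]=0
c,_=cv2.findContours(m,0,1);q=cv2.boxPoints(cv2.minAreaRect(max(c,key=cv2.contourArea)))
P=np.array([onz(d,u,v,.034) for u,v in q]);print(q.round(),P.round(4).tolist(),P.mean(0))
for i in range(2): e=P[(i+1)%4]-P[i];print(np.linalg.norm(e).round(4),np.degrees(np.arctan2(e[1],e[0])).round(1))
```

```text
[[258. 150.]
 [307. 150.]
 [307. 261.]
 [258. 261.]] [[0.5946, -0.2608, 0.034], [0.5985, -0.2943, 0.034], [0.5163, -0.3057, 0.034], [0.5119, -0.2691, 0.034]] [ 0.55532299 -0.28249247  0.034     ]
0.0337 -83.4
0.083 -172.1
```

Request:
apply_moves(
  plan=[
    {"tx": 1.5, "ty": -3, "tz": -25, "rx": 0, "ry": 0, "rz": 0, "jaw": 0.22},
    {"tx": 1.5, "ty": -3, "tz": -50, "rx": 0, "ry": 0, "rz": 0, "jaw": 0.22},
    {"tx": 1.5, "ty": -3, "tz": -75, "rx": 0, "ry": 0, "rz": 0, "jaw": 0.22},
    {"tx": 1.5, "ty": -3, "tz": -95, "rx": 0, "ry": 0, "rz": 0, "jaw": 0.22},
    {"tx": 1.5, "ty": -3, "tz": -110, "rx": 0, "ry": 0, "rz": 0, "jaw": 0.22},
    {"tx": 1.5, "ty": -3, "tz": -116, "rx": 0, "ry": 0, "rz": 0, "jaw": 0.22},
    {"tx": 1.5, "ty": -3, "tz": -116, "rx": 0, "ry": 0, "rz": 0, "jaw": 0.22},
  ],
)

```text
time_s: 41.1
position: [0.5571, -0.2842, 0.0053]
tool_rot: [[0.993, 0.114, 0.004], [0.114, -0.993, 0.002], [0.004, -0.002, -1.0]]
ft_force: [-0.1, 0.0, 0.5]
grip_width: 0.0524
```

Run:
```python
from seg import *
st()
a=[snap(n,n+'32.png')['image'] for n in('wrist','side')]
cv2.imwrite('pics/e32c.png',cv2.resize(a[1][130:280,280:430],(600,600),interpolation=2)[:,:,::-1])
```

```text
{'time_s': 41.1, 'q': [-37.9572, 40.667, 76.8341, 0.2523, 62.4086, 45.3677], 'position': [0.5571, -0.2842, 0.0053], 'tool_rot': [[0.9934, 0.1142, 0.0036], [0.1142, -0.9935, 0.0021], [0.0039, -0.0017, -1.0]], 'ft_force': [-0.0717, 0.0498, 0.5361], 'grip_width': 0.0524}
```

View pics/wrist32.png

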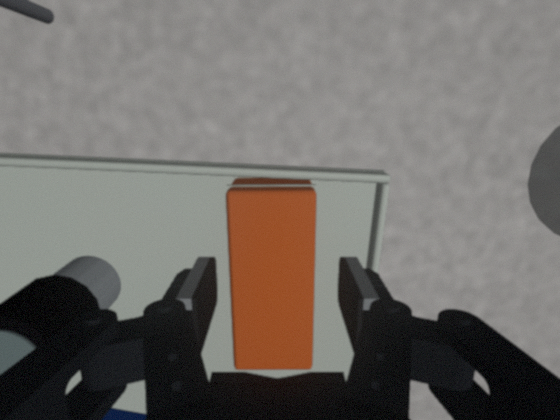

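View pics/e32c.png

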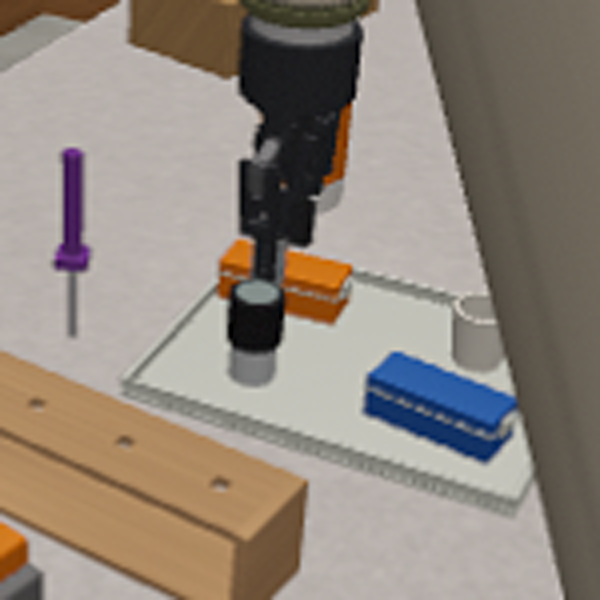

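Request:
apply_moves(
  plan=[
    {"tx": -1, "ty": 1, "tz": -3, "rx": 0, "ry": 0, "rz": 0, "jaw": 0.22},
    {"tx": -1, "ty": 1, "tz": -5, "rx": 0, "ry": 0, "rz": 0, "jaw": 0.1},
    {"tx": -1, "ty": 1, "tz": -5, "rx": 0, "ry": 0, "rz": 0, "jaw": -0.1},
    {"tx": -1, "ty": 1, "tz": -5, "rx": 0, "ry": 0, "rz": 0, "jaw": -1},
    {"tx": -1, "ty": 1, "tz": -5, "rx": 0, "ry": 0, "rz": 0, "jaw": -1},
    {"tx": -1, "ty": 1, "tz": -5, "rx": 0, "ry": 0, "rz": 0, "jaw": -1},
    {"tx": -1, "ty": 1, "tz": -5, "rx": 0, "ry": 0, "rz": 0, "jaw": -1},
    {"tx": -1, "ty": 1, "tz": -5, "rx": 0, "ry": 0, "rz": 0, "jaw": -1},
  ],
  grip_force=45,
)

```text
time_s: 42.0
position: [0.5567, -0.2837, 0.0016]
tool_rot: [[0.993, 0.114, 0.006], [0.114, -0.993, 0.001], [0.006, 0.0, -1.0]]
ft_force: [-0.4, 0.3, 4.6]
grip_width: 0.0351
```

Request:
apply_moves(
  plan=[
    {"tx": 0, "ty": 0, "tz": 8, "rx": 0, "ry": 0, "rz": 0, "jaw": -1},
    {"tx": 0, "ty": 0, "tz": 20, "rx": 0, "ry": 0, "rz": 0, "jaw": -1},
    {"tx": 0, "ty": 0, "tz": 40, "rx": 0, "ry": 0, "rz": 0, "jaw": -1},
    {"tx": 0, "ty": 0, "tz": 70, "rx": 0, "ry": 0, "rz": 0, "jaw": -1},
    {"tx": 0, "ty": 0, "tz": 110, "rx": 0, "ry": 0, "rz": 0, "jaw": -1},
    {"tx": 0, "ty": 0, "tz": 150, "rx": 0, "ry": 0, "rz": 0, "jaw": -1},
    {"tx": 0, "ty": 0, "tz": 190, "rx": 0, "ry": 0, "rz": 0, "jaw": -1},
    {"tx": 0, "ty": 0, "tz": 200, "rx": 0, "ry": 0, "rz": 0, "jaw": -1},
    {"tx": 0, "ty": 0, "tz": 200, "rx": 0, "ry": 0, "rz": 0, "jaw": -1},
  ],
)

```text
time_s: 42.9
position: [0.557, -0.2839, 0.2037]
tool_rot: [[0.993, 0.114, 0.008], [0.114, -0.993, -0.002], [0.008, 0.003, -1.0]]
ft_force: [-0.1, -1.1, -0.9]
grip_width: 0.0347
```

Run:
```python
from seg import *
st()
a=[snap(n,n+'33.png')['image'] for n in('wrist','side')]
cv2.imwrite('pics/e33c.png',cv2.resize(a[1][80:280,280:480],(600,600),interpolation=2)[:,:,::-1])
```

```text
{'time_s': 42.9, 'q': [-37.9402, 29.5162, 62.4554, 0.2227, 87.586, 45.4941], 'position': [0.557, -0.2839, 0.2037], 'tool_rot': [[0.9934, 0.1142, 0.0085], [0.1142, -0.9935, -0.0017], [0.0082, 0.0026, -1.0]], 'ft_force': [-0.1267, -1.0846, -0.924], 'grip_width': 0.0347}
```

View pics/wrist33.png

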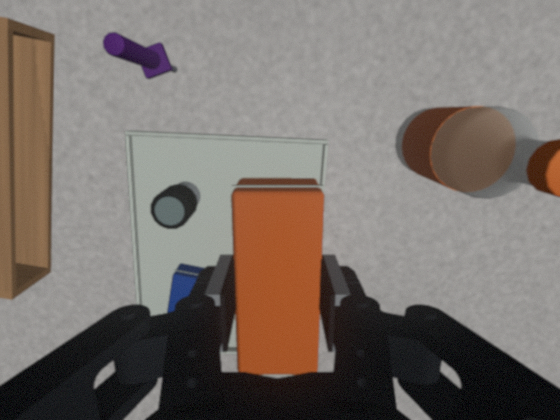

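View pics/e33c.png

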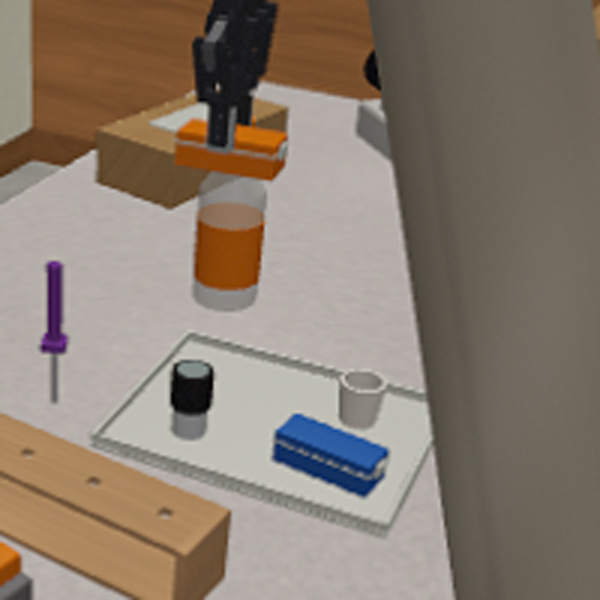

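Run:
```python
from h import *
T=world(-.02,-.052,.005);print(T);go(T+[0,0,.12],Rt(0))
```

```text
[0.60297407 0.17644181 0.005     ]
d [ 46.8 459.7 -75.3] r [-0.004  0.002  1.294] deg 74.1
```

Request:
apply_moves(
  plan=[
    {"tx": -10, "ty": 25, "tz": 15, "rx": 0, "ry": 0, "rz": 0, "jaw": -1},
    {"tx": -20, "ty": 65, "tz": 25, "rx": 0, "ry": 0, "rz": 0.13, "jaw": -1},
    {"tx": -25, "ty": 110, "tz": 25, "rx": 0, "ry": 0, "rz": 0.27, "jaw": -1},
    {"tx": -25, "ty": 155, "tz": 25, "rx": 0, "ry": 0, "rz": 0.41, "jaw": -1},
    {"tx": -25, "ty": 200, "tz": 25, "rx": 0, "ry": 0, "rz": 0.55, "jaw": -1},
    {"tx": -20, "ty": 245, "tz": 25, "rx": 0, "ry": 0, "rz": 0.69, "jaw": -1},
    {"tx": -5, "ty": 290, "tz": 25, "rx": 0, "ry": 0, "rz": 0.83, "jaw": -1},
    {"tx": 10, "ty": 335, "tz": 20, "rx": 0, "ry": 0, "rz": 0.97, "jaw": -1},
    {"tx": 25, "ty": 380, "tz": 0, "rx": 0, "ry": 0, "rz": 1.11, "jaw": -1},
    {"tx": 40, "ty": 420, "tz": -20, "rx": 0, "ry": 0, "rz": 1.25, "jaw": -1},
    {"tx": 46, "ty": 450, "tz": -40, "rx": 0, "ry": 0, "rz": 1.294, "jaw": -1},
    {"tx": 47, "ty": 460, "tz": -60, "rx": 0, "ry": 0, "rz": 1.294, "jaw": -1},
  ],
)

```text
time_s: 44.2
position: [0.6023, 0.1797, 0.137]
tool_rot: [[0.157, 0.988, -0.005], [0.988, -0.157, 0.004], [0.003, -0.006, -1.0]]
ft_force: [-0.2, -1.2, -1.4]
grip_width: 0.0345
```

Run:
```python
from seg import *
st()
a=[snap(n,n+'34.png')['image'] for n in('wrist','side')]
cv2.imwrite('pics/e34c.png',cv2.resize(a[1][130:380,80:380],(720,600),interpolation=2)[:,:,::-1])
go(world(-.02,-.052,.005),Rt(0))
```

```text
{'time_s': 44.2, 'q': [5.7139, 32.9558, 67.509, 0.2714, 79.7932, 14.7253], 'position': [0.6023, 0.1797, 0.137], 'tool_rot': [[0.1575, 0.9875, -0.0049], [0.9875, -0.1575, 0.0042], [0.0034, -0.0055, -1.0]], 'ft_force': [-0.2035, -1.1525, -1.448], 'grip_width': 0.0345}
d [   2.1   -1.5 -130.5] r [-0.003 -0.01  -0.002] deg 0.6
```

View pics/wrist34.png

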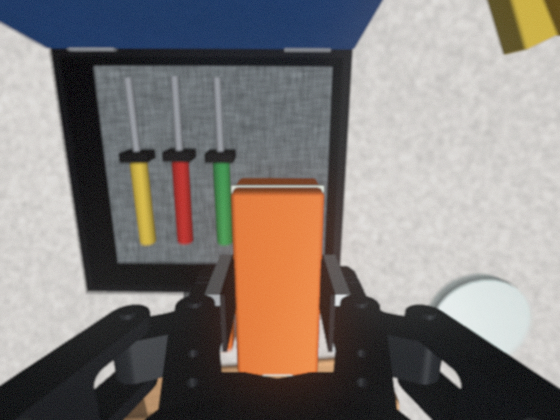

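View pics/e34c.png

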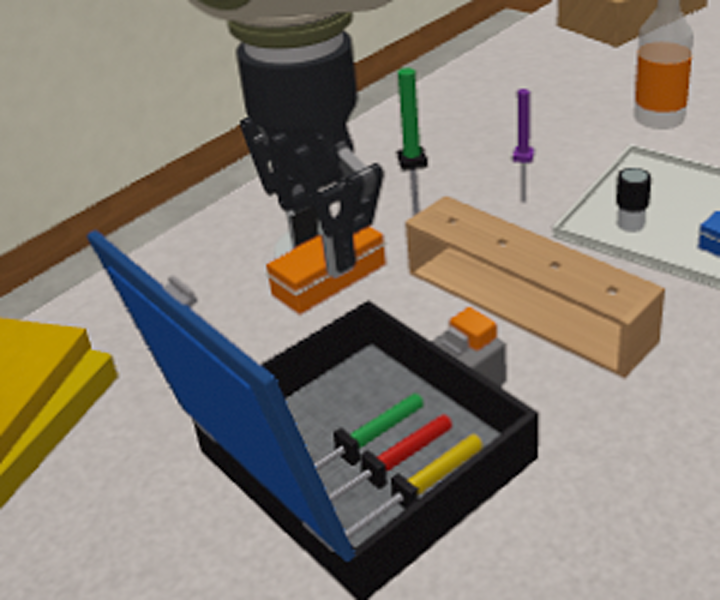

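Request:
apply_moves(
  plan=[
    {"tx": 1, "ty": -1, "tz": -20, "rx": 0, "ry": -0.005, "rz": 0, "jaw": -1},
    {"tx": 2, "ty": -1.5, "tz": -45, "rx": 0, "ry": -0.01, "rz": 0, "jaw": -1},
    {"tx": 2, "ty": -1.5, "tz": -70, "rx": 0, "ry": -0.01, "rz": 0, "jaw": -1},
    {"tx": 2, "ty": -1.5, "tz": -90, "rx": 0, "ry": -0.01, "rz": 0, "jaw": -1},
    {"tx": 2, "ty": -1.5, "tz": -105, "rx": 0, "ry": -0.01, "rz": 0, "jaw": -1},
    {"tx": 2, "ty": -1.5, "tz": -115, "rx": 0, "ry": -0.01, "rz": 0, "jaw": -1},
    {"tx": 2, "ty": -1.5, "tz": -115, "rx": 0, "ry": -0.01, "rz": 0, "jaw": -1},
  ],
)

```text
time_s: 45.0
position: [0.6023, 0.1757, 0.0195]
tool_rot: [[0.161, 0.987, -0.003], [0.987, -0.161, 0.003], [0.003, -0.003, -1.0]]
ft_force: [0.2, -0.9, -0.1]
grip_width: 0.0346
```

Run:
```python
from seg import *
st()
a=[snap(n,n+'35.png')['image'] for n in('wrist','side')]
cv2.imwrite('pics/e35c.png',cv2.resize(a[1][130:380,80:380],(720,600),interpolation=2)[:,:,::-1])
go(world(-.02,-.052,.005),Rt(0))
```

```text
{'time_s': 45.0, 'q': [5.3815, 39.8822, 75.6033, 0.205, 64.6493, 14.5304], 'position': [0.6023, 0.1757, 0.0195], 'tool_rot': [[0.1605, 0.987, -0.0026], [0.987, -0.1605, 0.003], [0.0025, -0.0031, -1.0]], 'ft_force': [0.1694, -0.8573, -0.0953], 'grip_width': 0.0346}
d [ -0.3   0.4 -16.2] r [-0.003  0.001 -0.002] deg 0.2
```

View pics/wrist35.png

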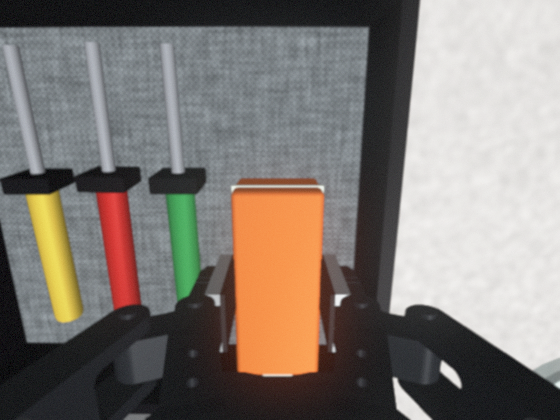

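View pics/e35c.png

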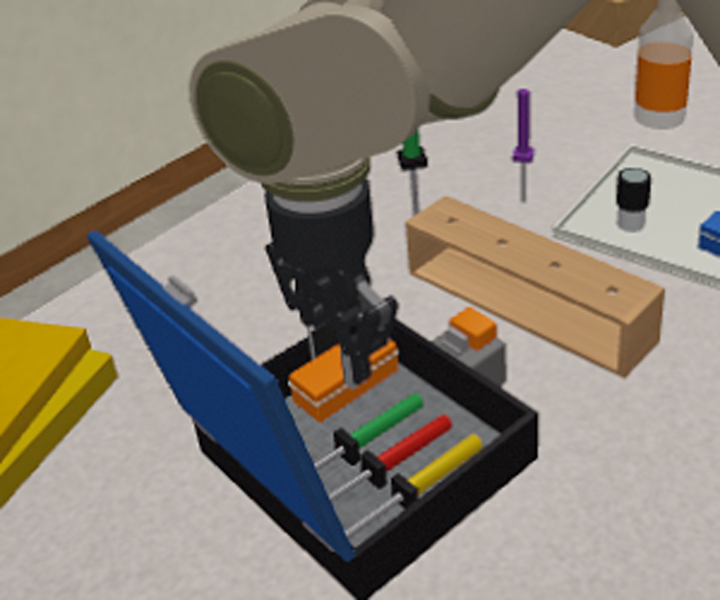

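Request:
apply_moves(
  plan=[
    {"tx": -2, "ty": 0, "tz": -5, "rx": 0, "ry": 0, "rz": 0, "jaw": -1},
    {"tx": -2, "ty": 0, "tz": -10, "rx": 0, "ry": 0, "rz": 0, "jaw": -1},
    {"tx": -2, "ty": 0, "tz": -14, "rx": 0, "ry": 0, "rz": 0, "jaw": -1},
    {"tx": -2, "ty": 0, "tz": -15, "rx": 0, "ry": 0, "rz": 0, "jaw": -1},
    {"tx": -2, "ty": 0, "tz": -15, "rx": 0, "ry": 0, "rz": 0, "jaw": -1},
  ],
)

```text
time_s: 45.6
position: [0.6011, 0.1761, 0.006]
tool_rot: [[0.16, 0.987, 0.0], [0.987, -0.16, 0.003], [0.003, -0.0, -1.0]]
ft_force: [-0.2, 0.3, -0.4]
grip_width: 0.0345
```

Request:
apply_moves(
  plan=[
    {"tx": 0, "ty": 0, "tz": 0, "rx": 0, "ry": 0, "rz": 0, "jaw": -0.12},
    {"tx": 0, "ty": 0, "tz": 0, "rx": 0, "ry": 0, "rz": 0, "jaw": -0.05},
    {"tx": 0, "ty": 0, "tz": 0, "rx": 0, "ry": 0, "rz": 0, "jaw": -0.05},
    {"tx": 0, "ty": 0, "tz": 8, "rx": 0, "ry": 0, "rz": 0, "jaw": -0.05},
    {"tx": 0, "ty": 0, "tz": 20, "rx": 0, "ry": 0, "rz": 0, "jaw": -0.05},
    {"tx": 0, "ty": 0, "tz": 45, "rx": 0, "ry": 0, "rz": 0, "jaw": -0.05},
    {"tx": 0, "ty": 0, "tz": 80, "rx": 0, "ry": 0, "rz": 0, "jaw": -0.05},
    {"tx": 0, "ty": -10, "tz": 120, "rx": 0, "ry": 0, "rz": 0, "jaw": -0.05},
    {"tx": 0, "ty": -20, "tz": 160, "rx": 0, "ry": 0, "rz": 0, "jaw": -0.05},
    {"tx": 0, "ty": -30, "tz": 200, "rx": 0, "ry": 0, "rz": 0, "jaw": -0.05},
    {"tx": 0, "ty": -30, "tz": 220, "rx": 0, "ry": 0, "rz": 0, "jaw": -0.05},
    {"tx": 0, "ty": -30, "tz": 220, "rx": 0, "ry": 0, "rz": 0, "jaw": -0.05},
  ],
)

```text
time_s: 46.8
position: [0.6021, 0.146, 0.2307]
tool_rot: [[0.16, 0.987, 0.008], [0.987, -0.16, 0.004], [0.005, 0.007, -1.0]]
ft_force: [0.2, 0.5, -0.5]
grip_width: 0.0406
```

Run:
```python
from seg import *
st()
a=[snap(n,n+'36.png')['image'] for n in('wrist','side','scene')]
cv2.imwrite('pics/e36c.png',cv2.resize(np.hstack([a[1][130:380,80:380],a[2][130:380,250:550]]),None,fx=1.33,fy=1.33,interpolation=2)[:,:,::-1])
```

```text
{'time_s': 46.8, 'q': [2.6072, 28.0601, 60.5659, 0.1901, 90.8955, 11.839], 'position': [0.6021, 0.146, 0.2307], 'tool_rot': [[0.1603, 0.987, 0.0082], [0.987, -0.1604, 0.0037], [0.005, 0.0075, -1.0]], 'ft_force': [0.1844, 0.4854, -0.4909], 'grip_width': 0.0406}
```

View pics/wrist36.png

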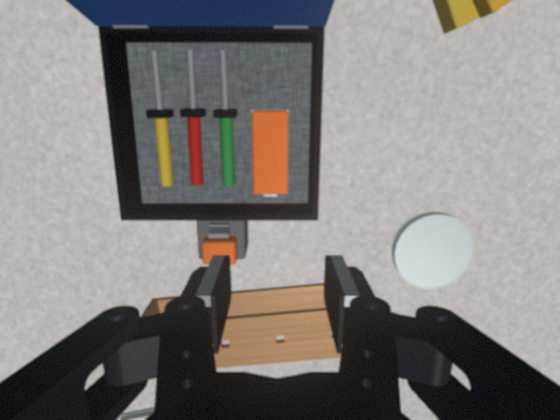

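View pics/e36c.png

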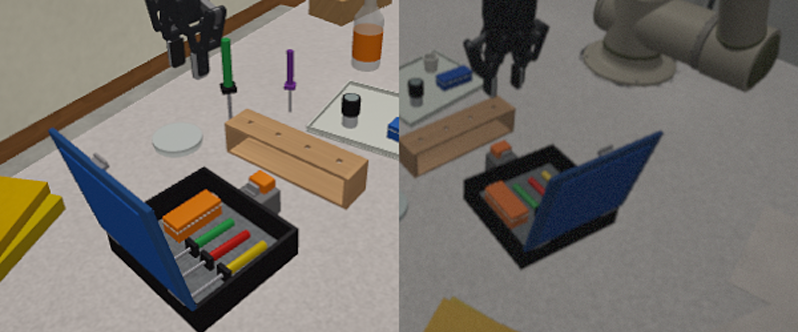

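Run:
```python
from h import *
go(world(.0,0,.31),Rt(0)); go(world(.155,0,.31),Rt(0));
```

```text
d [-45.7  58.4  84.7] r [-0.003 -0.001 -0.002] deg 0.2
d [-20.6 211.4  84.7] r [-0.003 -0.001 -0.002] deg 0.2
```

Request:
apply_moves(
  plan=[
    {"tx": -10, "ty": 0, "tz": 40, "rx": 0, "ry": 0, "rz": 0, "jaw": -1},
    {"tx": -30, "ty": 0, "tz": 75, "rx": 0, "ry": 0, "rz": 0, "jaw": -1},
    {"tx": -45, "ty": 30, "tz": 95, "rx": 0, "ry": 0, "rz": 0, "jaw": -1},
    {"tx": -42, "ty": 65, "tz": 95, "rx": 0, "ry": 0, "rz": 0, "jaw": -1},
    {"tx": -38, "ty": 100, "tz": 95, "rx": 0, "ry": 0, "rz": 0, "jaw": -1},
    {"tx": -33, "ty": 135, "tz": 95, "rx": 0, "ry": 0, "rz": 0, "jaw": -1},
    {"tx": -27, "ty": 170, "tz": 95, "rx": 0, "ry": 0, "rz": 0, "jaw": -1},
    {"tx": -23, "ty": 200, "tz": 95, "rx": 0, "ry": 0, "rz": 0, "jaw": -1},
    {"tx": -20, "ty": 213, "tz": 90, "rx": 0, "ry": 0, "rz": 0, "jaw": -1},
    {"tx": -20, "ty": 213, "tz": 90, "rx": 0, "ry": 0, "rz": 0, "jaw": -1},
  ],
)

```text
time_s: 47.95
position: [0.5804, 0.3602, 0.3125]
tool_rot: [[0.158, 0.987, -0.005], [0.987, -0.158, 0.002], [0.001, -0.005, -1.0]]
ft_force: [0.3, 0.1, -0.6]
grip_width: -0.0
```

Run:
```python
from h import *
s=st(); print(case(s['position']))
a=[snap(n,n+'37.png')['image'] for n in('wrist','side','scene')]
cv2.imwrite('pics/e37c.png',cv2.resize(np.hstack([a[1][80:380,50:350],a[2][80:380,260:560]]),None,fx=1.33,fy=1.33,interpolation=2)[:,:,::-1])
go(world(.155,0,.191),Rt(0))
```

```text
{'time_s': 47.95, 'q': [21.8423, 35.1123, 35.1022, 0.2102, 110.0235, 31.0121], 'position': [0.5804, 0.3602, 0.3125], 'tool_rot': [[0.1581, 0.9874, -0.0051], [0.9874, -0.1581, 0.0017], [0.0008, -0.0053, -1.0]], 'ft_force': [0.2896, 0.1097, -0.6045], 'grip_width': -0.0}
[1.57715824e-01 8.62566524e-05 3.12492347e-01]
d [  -0.7   -0.4 -124.2] r [-0.003 -0.002 -0.001] deg 0.2
```

View pics/e37c.png

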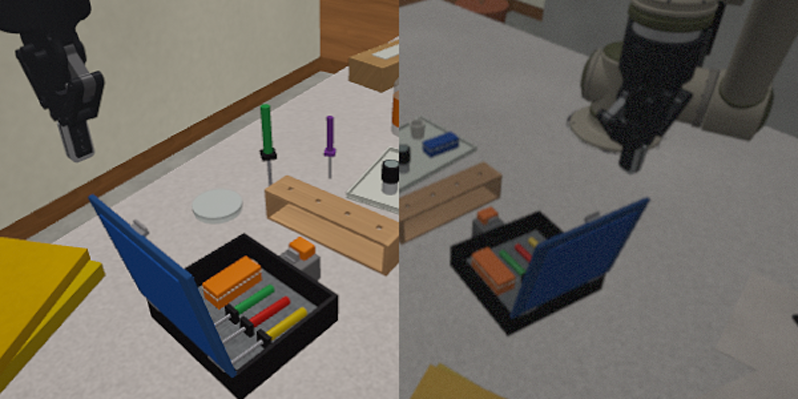

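Run:
```python
from h import *
d=load('side37')
for y in(-.101,.101):
  for th in(95,100,105):
    a=np.radians(th); print(y,th,[proj(d,world(.09-(.18*np.cos(a)-o*np.sin(a)),y,.052+.18*np.sin(a)+o*np.cos(a))).round(1) for o in(.006,-.002)])
```

```text
-0.101 95 [array([125. , 221.8]), array([129.5, 219.4])]
-0.101 100 [array([116.3, 227.3]), array([120.7, 224.5])]
-0.101 105 [array([107.9, 233.5]), array([112.2, 230.3])]
0.101 95 [array([200.9, 281.8]), array([205.9, 278.3])]
0.101 100 [array([191.1, 289.5]), array([196.1, 285.5])]
0.101 105 [array([181.5, 298. ]), array([186.4, 293.6])]
```

Request:
apply_moves(
  plan=[
    {"tx": 0, "ty": 1, "tz": -30, "rx": 0, "ry": 0, "rz": 0, "jaw": -1},
    {"tx": 0, "ty": 1, "tz": -60, "rx": 0, "ry": 0, "rz": 0, "jaw": -1},
    {"tx": 0, "ty": 1, "tz": -90, "rx": 0, "ry": 0, "rz": 0, "jaw": -1},
    {"tx": 0, "ty": 1, "tz": -115, "rx": 0, "ry": 0, "rz": 0, "jaw": -1},
    {"tx": 0, "ty": 1, "tz": -122, "rx": 0, "ry": 0, "rz": 0, "jaw": -1},
    {"tx": 0, "ty": 1, "tz": -122, "rx": 0, "ry": 0, "rz": 0, "jaw": -1},
  ],
)

```text
time_s: 48.7
position: [0.5808, 0.358, 0.1933]
tool_rot: [[0.162, 0.987, -0.003], [0.987, -0.162, 0.002], [0.002, -0.003, -1.0]]
ft_force: [0.8, -0.1, 1.2]
grip_width: -0.0002
```

Run:
```python
from h import *
s=st(); print(case(s['position']))
a=[snap(n,n+'38.png')['image'] for n in('wrist','side','scene')]
cv2.imwrite('pics/e38c.png',cv2.resize(np.hstack([a[1][80:380,50:350],a[2][80:380,260:560]]),None,fx=1.33,fy=1.33,interpolation=2)[:,:,::-1])
```

```text
{'time_s': 48.7, 'q': [21.656, 36.3237, 51.6901, 0.1776, 92.0741, 30.992], 'position': [0.5808, 0.358, 0.1933], 'tool_rot': [[0.1621, 0.9868, -0.0026], [0.9868, -0.1621, 0.0023], [0.0019, -0.0029, -1.0]], 'ft_force': [0.7574, -0.1477, 1.2045], 'grip_width': -0.0002}
[ 0.15552134 -0.00069671  0.19325512]
```

View pics/e38c.png

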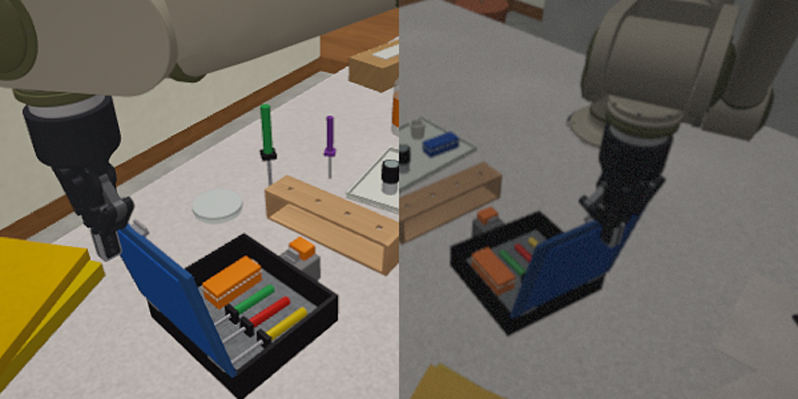

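Request:
apply_moves(
  plan=[
    {"tx": -1.7, "ty": -10.4, "tz": -1, "rx": 0, "ry": 0, "rz": 0, "jaw": -1},
    {"tx": -2.8, "ty": -17.3, "tz": -2, "rx": 0, "ry": 0, "rz": 0, "jaw": -1},
    {"tx": -4.1, "ty": -25.2, "tz": -2, "rx": 0, "ry": 0, "rz": 0, "jaw": -1},
    {"tx": -5.4, "ty": -33.1, "tz": -2, "rx": 0, "ry": 0, "rz": 0, "jaw": -1},
    {"tx": -6.7, "ty": -41, "tz": -2, "rx": 0, "ry": 0, "rz": 0, "jaw": -1},
    {"tx": -7.9, "ty": -47.9, "tz": -2, "rx": 0, "ry": 0, "rz": 0, "jaw": -1},
    {"tx": -9.3, "ty": -56.8, "tz": -2, "rx": 0, "ry": 0, "rz": 0, "jaw": -1},
    {"tx": -10.8, "ty": -65.6, "tz": -2.2, "rx": 0, "ry": 0, "rz": 0, "jaw": -1},
    {"tx": -12.2, "ty": -74.5, "tz": -2.5, "rx": 0, "ry": 0, "rz": 0, "jaw": -1},
    {"tx": -13.7, "ty": -83.4, "tz": -3.5, "rx": 0, "ry": 0, "rz": 0, "jaw": -1},
    {"tx": -15.1, "ty": -92.3, "tz": -5, "rx": 0, "ry": 0, "rz": 0, "jaw": -1},
    {"tx": -16.7, "ty": -101.7, "tz": -7, "rx": 0, "ry": 0, "rz": 0, "jaw": -1},
  ],
)

```text
time_s: 50.05
position: [0.5646, 0.2564, 0.1881]
tool_rot: [[0.161, 0.987, 0.001], [0.987, -0.161, 0.004], [0.004, 0.001, -1.0]]
ft_force: [0.5, 0.2, -0.1]
grip_width: -0.0
```

Run:
```python
from h import *
s=st(); print(case(s['position']))
a=[snap(n,n+'39.png')['image'] for n in('wrist','side','scene')]
cv2.imwrite('pics/e39c.png',cv2.resize(np.hstack([a[1][80:380,50:350],a[2][80:380,260:560]]),None,fx=1.33,fy=1.33,interpolation=2)[:,:,::-1])
```

```text
{'time_s': 50.05, 'q': [13.408, 29.7131, 64.7073, 0.1987, 85.4599, 22.6837], 'position': [0.5646, 0.2564, 0.1881], 'tool_rot': [[0.1615, 0.9869, 0.0012], [0.9869, -0.1615, 0.0038], [0.004, 0.0006, -1.0]], 'ft_force': [0.5143, 0.2407, -0.0855], 'grip_width': -0.0}
[ 0.05264483 -0.00114769  0.18805227]
```

View pics/e39c.png

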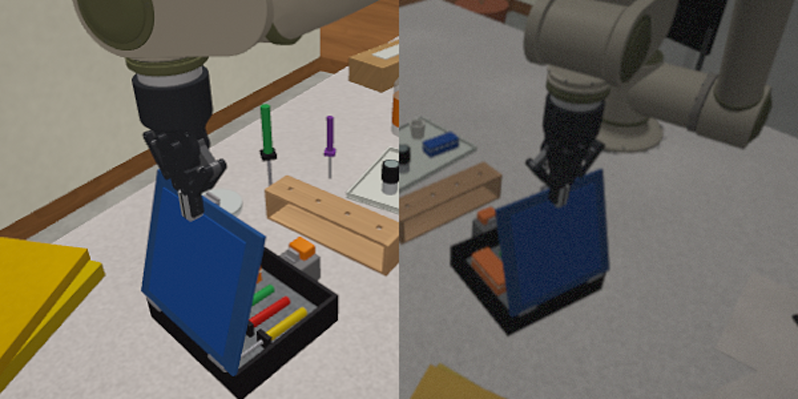

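Request:
apply_moves(
  plan=[
    {"tx": -2.2, "ty": -13.2, "tz": -4.5, "rx": 0, "ry": 0, "rz": 0, "jaw": -1},
    {"tx": -4.3, "ty": -26, "tz": -10.4, "rx": 0, "ry": 0, "rz": 0, "jaw": -1},
    {"tx": -6.3, "ty": -38.5, "tz": -16.8, "rx": 0, "ry": 0, "rz": 0, "jaw": -1},
    {"tx": -8.3, "ty": -50.4, "tz": -24, "rx": 0, "ry": 0, "rz": 0, "jaw": -1},
    {"tx": -10.1, "ty": -61.6, "tz": -32.6, "rx": 0, "ry": 0, "rz": 0, "jaw": -1},
    {"tx": -11.9, "ty": -72.3, "tz": -42, "rx": 0, "ry": 0, "rz": 0, "jaw": -1},
    {"tx": -13.4, "ty": -82, "tz": -52.5, "rx": 0, "ry": 0, "rz": 0, "jaw": -1},
    {"tx": -15, "ty": -91.2, "tz": -64, "rx": 0, "ry": 0, "rz": 0, "jaw": -1},
    {"tx": -16.2, "ty": -98.9, "tz": -76, "rx": 0, "ry": 0, "rz": 0, "jaw": -1},
    {"tx": -17.4, "ty": -106, "tz": -89, "rx": 0, "ry": 0, "rz": 0, "jaw": -1},
    {"tx": -17.4, "ty": -106, "tz": -89, "rx": 0, "ry": 0, "rz": 0, "jaw": -1},
  ],
)

```text
time_s: 51.3
position: [0.5463, 0.1497, 0.0975]
tool_rot: [[0.163, 0.987, -0.003], [0.987, -0.163, 0.003], [0.003, -0.003, -1.0]]
ft_force: [-0.4, 0.4, 0.5]
grip_width: -0.0001
```

Run:
```python
from h import *
s=st(); print(case(s['position']))
a=[snap(n,n+'40.png')['image'] for n in('wrist','side','scene')]
cv2.imwrite('pics/e40c.png',cv2.resize(np.hstack([a[1][80:380,50:350],a[2][80:380,260:560]]),None,fx=1.33,fy=1.33,interpolation=2)[:,:,::-1])
```

```text
{'time_s': 51.3, 'q': [3.2474, 29.4165, 81.5487, 0.2182, 69.1677, 12.5588], 'position': [0.5463, 0.1497, 0.0975], 'tool_rot': [[0.1631, 0.9866, -0.0025], [0.9866, -0.1631, 0.0034], [0.003, -0.003, -1.0]], 'ft_force': [-0.3743, 0.3584, 0.5497], 'grip_width': -0.0001}
[-0.05559411 -0.0003836   0.09745759]
```

View pics/e40c.png

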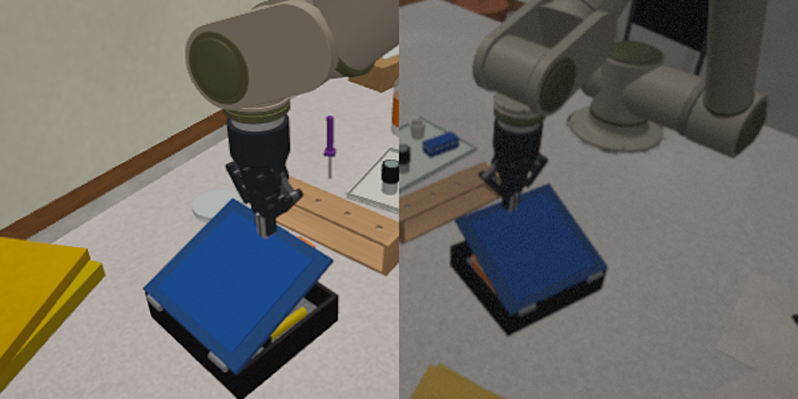

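Request:
apply_moves(
  plan=[
    {"tx": -0.5, "ty": -3, "tz": -9, "rx": 0, "ry": 0, "rz": 0, "jaw": -1},
    {"tx": -1, "ty": -6, "tz": -18, "rx": 0, "ry": 0, "rz": 0, "jaw": -1},
    {"tx": -1.5, "ty": -9, "tz": -26, "rx": 0, "ry": 0, "rz": 0, "jaw": -1},
    {"tx": -1.8, "ty": -11, "tz": -34, "rx": 0, "ry": 0, "rz": 0, "jaw": -1},
    {"tx": -2, "ty": -12.5, "tz": -41, "rx": 0, "ry": 0, "rz": 0, "jaw": -1},
    {"tx": -2.2, "ty": -13.3, "tz": -46, "rx": 0, "ry": 0, "rz": 0, "jaw": -1},
    {"tx": -2.2, "ty": -13.3, "tz": -49, "rx": 0, "ry": 0, "rz": 0, "jaw": -1},
    {"tx": -2.2, "ty": -13.3, "tz": -49, "rx": 0, "ry": 0, "rz": 0, "jaw": -1},
  ],
)

```text
time_s: 52.25
position: [0.5453, 0.1374, 0.0504]
tool_rot: [[0.162, 0.987, 0.001], [0.987, -0.162, 0.004], [0.004, 0.001, -1.0]]
ft_force: [0.0, 0.1, 0.2]
grip_width: 0.0001
```

Request:
apply_moves(
  plan=[
    {"tx": 0, "ty": 0, "tz": -2, "rx": 0, "ry": 0, "rz": 0, "jaw": -1},
    {"tx": 0, "ty": 0, "tz": -3, "rx": 0, "ry": 0, "rz": 0, "jaw": -1},
    {"tx": 0, "ty": 0, "tz": -3, "rx": 0, "ry": 0, "rz": 0, "jaw": -1},
  ],
)

```text
time_s: 52.55
position: [0.5454, 0.1374, 0.0474]
tool_rot: [[0.162, 0.987, 0.002], [0.987, -0.162, 0.004], [0.004, 0.001, -1.0]]
ft_force: [-0.2, 0.1, 1.2]
grip_width: 0.0
```

Run:
```python
from h import *
s=st(); print(case(s['position']))
a=[snap(n,n+'41.png')['image'] for n in('side','scene')]
cv2.imwrite('pics/e41c.png',cv2.resize(a[0][180:380,150:370],(660,600),interpolation=2)[:,:,::-1])
```

```text
{'time_s': 52.55, 'q': [1.9756, 32.5415, 85.6794, 0.2436, 61.6797, 11.1872], 'position': [0.5454, 0.1374, 0.0474], 'tool_rot': [[0.1621, 0.9868, 0.0016], [0.9868, -0.1621, 0.0038], [0.004, 0.001, -1.0]], 'ft_force': [-0.1622, 0.0874, 1.1949], 'grip_width': 0.0}
[-0.06782885 -0.00148415  0.04743892]
```

View pics/e41c.png

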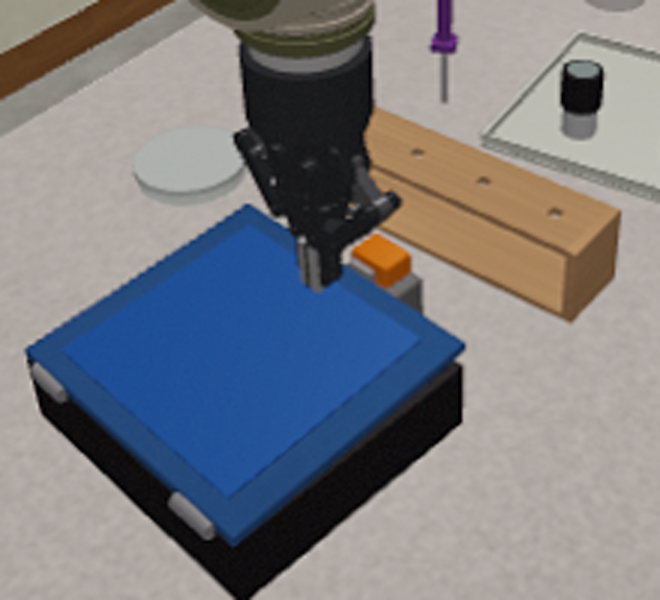

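Request:
apply_moves(
  plan=[
    {"tx": 0, "ty": 0, "tz": -2, "rx": 0, "ry": 0, "rz": 0, "jaw": -1},
    {"tx": 0, "ty": 0, "tz": -4, "rx": 0, "ry": 0, "rz": 0, "jaw": -1},
    {"tx": 0, "ty": 0, "tz": -4, "rx": 0, "ry": 0, "rz": 0, "jaw": -1},
  ],
)

```text
time_s: 52.95
position: [0.5454, 0.1372, 0.0435]
tool_rot: [[0.162, 0.987, 0.002], [0.987, -0.162, 0.004], [0.004, 0.001, -1.0]]
ft_force: [-0.3, -1.6, 2.4]
grip_width: 0.0003
```

Request:
apply_moves(
  plan=[
    {"tx": 0, "ty": 0, "tz": -1.5, "rx": 0, "ry": 0, "rz": 0, "jaw": -1},
    {"tx": 0, "ty": 0, "tz": -2.5, "rx": 0, "ry": 0, "rz": 0, "jaw": -1},
    {"tx": 0, "ty": 0, "tz": -2.5, "rx": 0, "ry": 0, "rz": 0, "jaw": -1},
  ],
)

```text
time_s: 53.25
position: [0.5454, 0.137, 0.0409]
tool_rot: [[0.162, 0.987, 0.002], [0.987, -0.162, 0.003], [0.003, 0.001, -1.0]]
ft_force: [-0.5, -2.6, 3.0]
grip_width: -0.0003
```

Request:
apply_moves(
  plan=[
    {"tx": 0, "ty": 0, "tz": -1, "rx": 0, "ry": 0, "rz": 0, "jaw": -1},
    {"tx": 0, "ty": 0, "tz": -2, "rx": 0, "ry": 0, "rz": 0, "jaw": -1},
    {"tx": 0, "ty": 0, "tz": -2, "rx": 0, "ry": 0, "rz": 0, "jaw": -1},
  ],
)

```text
time_s: 53.55
position: [0.5452, 0.1373, 0.0384]
tool_rot: [[0.162, 0.987, 0.001], [0.987, -0.162, 0.004], [0.004, 0.0, -1.0]]
ft_force: [-0.1, 0.2, 0.4]
grip_width: -0.0001
```

Request:
apply_moves(
  plan=[
    {"tx": 0, "ty": 0, "tz": -1.5, "rx": 0, "ry": 0, "rz": 0, "jaw": -1},
    {"tx": 0, "ty": 0, "tz": -3, "rx": 0, "ry": 0, "rz": 0, "jaw": -1},
    {"tx": 0, "ty": 0, "tz": -3, "rx": 0, "ry": 0, "rz": 0, "jaw": -1},
  ],
)

```text
time_s: 53.85
position: [0.5453, 0.1374, 0.0356]
tool_rot: [[0.162, 0.987, 0.001], [0.987, -0.162, 0.004], [0.004, 0.001, -1.0]]
ft_force: [-1.0, 0.5, 5.7]
grip_width: 0.0001
```

Run:
```python
from h import *
s=st(); print(case(s['position']))
a=[snap(n,n+'42.png')['image'] for n in('side','scene')]
cv2.imwrite('pics/e42c.png',cv2.resize(a[0][180:380,150:370],(660,600),interpolation=2)[:,:,::-1])
```

```text
{'time_s': 53.85, 'q': [1.9721, 33.4607, 86.3508, 0.2581, 60.1038, 11.1781], 'position': [0.5453, 0.1374, 0.0356], 'tool_rot': [[0.1622, 0.9868, 0.0013], [0.9868, -0.1622, 0.004], [0.0041, 0.0007, -1.0]], 'ft_force': [-0.9731, 0.5009, 5.7266], 'grip_width': 0.0001}
[-0.06782963 -0.00142068  0.03561712]
```

View pics/e42c.png

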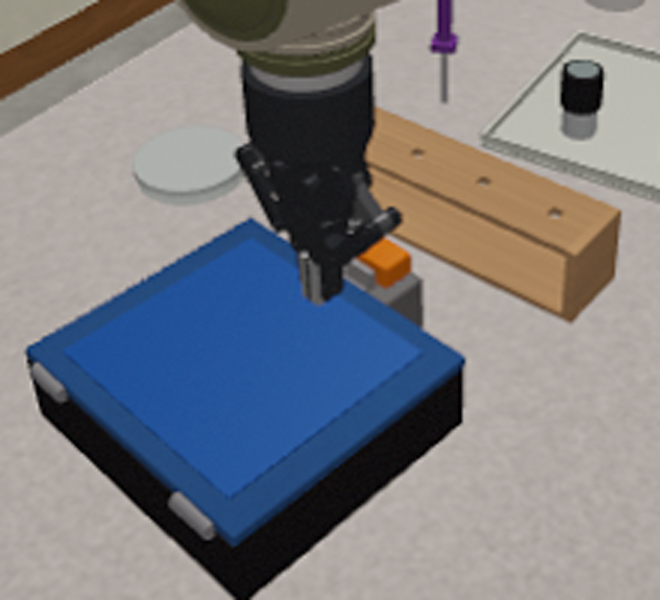

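Request:
apply_moves(
  plan=[
    {"tx": 0, "ty": 0, "tz": -1, "rx": 0, "ry": 0, "rz": 0, "jaw": -1},
    {"tx": 0, "ty": 0, "tz": -1, "rx": 0, "ry": 0, "rz": 0, "jaw": -1},
    {"tx": 0, "ty": 0, "tz": 3, "rx": 0, "ry": 0, "rz": 0, "jaw": -1},
    {"tx": 0, "ty": 0, "tz": 8, "rx": 0, "ry": 0, "rz": 0, "jaw": -1},
    {"tx": 0, "ty": 0, "tz": 14, "rx": 0, "ry": 0, "rz": 0, "jaw": -1},
    {"tx": 0, "ty": 0, "tz": 18, "rx": 0, "ry": 0, "rz": 0, "jaw": -1},
    {"tx": 0, "ty": 0, "tz": 18, "rx": 0, "ry": 0, "rz": 0, "jaw": -1},
  ],
)

```text
time_s: 54.65
position: [0.5456, 0.1375, 0.0544]
tool_rot: [[0.162, 0.987, 0.003], [0.987, -0.162, 0.004], [0.004, 0.002, -1.0]]
ft_force: [0.4, -0.7, 0.4]
grip_width: -0.0002
```

Run:
```python
from h import *
s=st()
a=[snap(n,n+'43.png')['image'] for n in('side','scene')]
cv2.imwrite('pics/e43c.png',cv2.resize(a[0][180:380,150:370],(660,600),interpolation=2)[:,:,::-1])
```

```text
{'time_s': 54.65, 'q': [1.9725, 32.0121, 85.2728, 0.2554, 62.5575, 11.1881], 'position': [0.5456, 0.1375, 0.0544], 'tool_rot': [[0.1622, 0.9868, 0.0026], [0.9868, -0.1622, 0.004], [0.0044, 0.0019, -1.0]], 'ft_force': [0.4247, -0.7173, 0.4086], 'grip_width': -0.0002}
```

View pics/e43c.png

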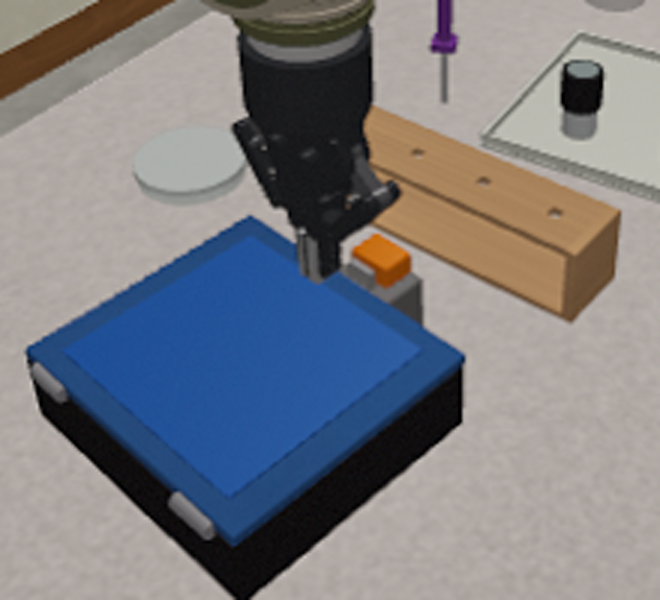

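Request:
apply_moves(
  plan=[
    {"tx": 0, "ty": 0, "tz": 30, "rx": 0, "ry": 0, "rz": 0, "jaw": -1},
    {"tx": 0, "ty": 0, "tz": 70, "rx": 0, "ry": 0, "rz": 0, "jaw": -1},
    {"tx": 0, "ty": 0, "tz": 110, "rx": 0, "ry": 0, "rz": 0, "jaw": -1},
    {"tx": 0, "ty": 0, "tz": 150, "rx": 0, "ry": 0, "rz": 0, "jaw": -1},
    {"tx": 0, "ty": 0, "tz": 190, "rx": 0, "ry": 0, "rz": 0, "jaw": -1},
    {"tx": 0, "ty": 0, "tz": 200, "rx": 0, "ry": 0, "rz": 0, "jaw": -1},
    {"tx": 0, "ty": 0, "tz": 200, "rx": 0, "ry": 0, "rz": 0, "jaw": -1},
    {"tx": 0, "ty": 0, "tz": 200, "rx": 0, "ry": 0, "rz": 0, "jaw": -1},
    {"tx": 0, "ty": 0, "tz": 200, "rx": 0, "ry": 0, "rz": 0, "jaw": -1},
    {"tx": 0, "ty": 0, "tz": 200, "rx": 0, "ry": 0, "rz": 0, "jaw": -1},
  ],
)

```text
time_s: 55.75
position: [0.5449, 0.1374, 0.2523]
tool_rot: [[0.162, 0.987, -0.001], [0.987, -0.162, 0.004], [0.004, -0.002, -1.0]]
ft_force: [-0.4, 0.7, -0.2]
grip_width: -0.0002
```

Run:
```python
from seg import *
s=st()
a=[snap(n,n+'44.png')['image'] for n in('side','scene')]
cv2.imwrite('pics/e44c.png',cv2.resize(np.hstack([a[0][80:380,130:450],a[1][80:380,180:500]]),None,fx=1.25,fy=1.25,interpolation=2)[:,:,::-1])
for n in('scene0','scene44','side0','side44'):
    d=load(n);b=max(blobs(d,[105,120,60],[125,255,255],40),key=lambda b:b[1][4]);c,_=cv2.findContours(b[0].astype(np.uint8),0,1)
    print(n,cv2.approxPolyDP(cv2.convexHull(max(c,key=cv2.contourArea)),6,True)[:,0].tolist())
    print([(k,x[1].tolist(),x[2].round(1).tolist()) for k,lo,hi in(('or',[3,150,120],[14,255,255]),) for x in blobs(d,lo,hi,30)])
```

```text
{'time_s': 55.75, 'q': [1.9708, 21.5779, 67.6832, 0.2239, 90.804, 11.3143], 'position': [0.5449, 0.1374, 0.2523], 'tool_rot': [[0.1623, 0.9867, -0.0013], [0.9867, -0.1623, 0.0039], [0.0036, -0.0019, -1.0]], 'ft_force': [-0.417, 0.7433, -0.2133], 'grip_width': -0.0002}
scene0 [[366, 237], [414, 281], [342, 315], [300, 262]]
[('or', [233, 182, 23, 13, 127], [243.8, 187.8]), ('or', [320, 237, 13, 7, 57], [326.0, 239.7])]
scene44 [[366, 237], [414, 281], [343, 315], [300, 262]]
[('or', [320, 236, 13, 8, 59], [326.1, 239.6])]
side0 [[233, 252], [304, 300], [227, 361], [159, 296]]
[('or', [384, 54, 30, 7, 92], [402.5, 56.5]), ('or', [316, 102, 31, 11, 97], [332.5, 106.8]), ('or', [355, 118, 10, 8, 44], [359.7, 122.5]), ('or', [347, 154, 21, 23, 379], [356.5, 165.3]), ('or', [342, 198, 31, 15, 167], [359.9, 205.3]), ('or', [268, 264, 19, 12, 85], [279.1, 269.5])]
side44 [[233, 252], [304, 300], [227, 361], [159, 296]]
[('or', [332, 47, 32, 8, 131], [349.2, 50.1]), ('or', [295, 48, 20, 5, 30], [304.2, 50.1]), ('or', [365, 51, 12, 4, 39], [369.9, 52.7]), ('or', [383, 54, 31, 8, 119], [402.1, 56.6]), ('or', [476, 62, 15, 8, 56], [482.2, 66.2]), ('or', [291, 94, 57, 19, 363], [312.5, 102.7]), ('or', [295, 113, 21, 7, 39], [304.2, 116.2]), ('or', [295, 118, 17, 6, 31], [302.9, 120.4]), ('or', [354, 118, 11, 8, 48], [359.6, 122.2]), ('or', [347, 154, 21, 23, 382], [356.4, 165.4]), ('or', [268, 264, 19, 12, 84], [279.3, 269.6])]
```

View pics/e44c.png

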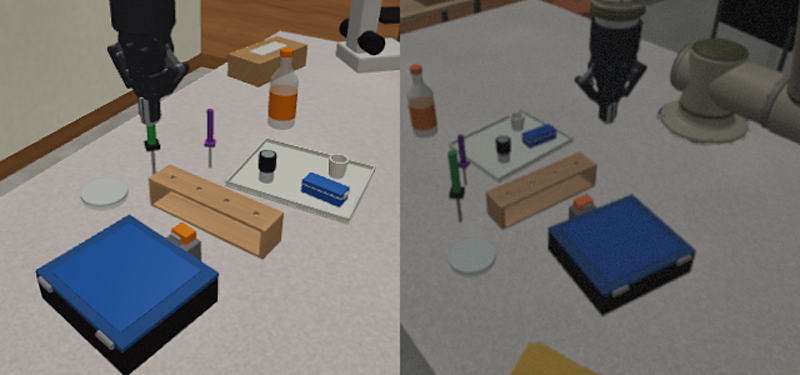

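Lid corners match the original shut position in both views to within 1 px. The bottle, petri dish and the other tray items look undisturbed. I'm handing in.

Run:
```python
from rig import env
print(env.close_job())
```

```text
the job is handed in; nothing more can be done
None
```

The job is done and handed in at about 56 s of the 210 s allowed; no verdict was reported.

- **Opening:** I pressed the button with one finger while the other stood over the lid. I then let the lid up slowly, at about 0.6–0.9 rad/s by the hand's motion, until it rested on its stop.
- **Filling:** I laid the yellow, red and small green probes side by side in the case. The large green and purple probes stayed where they were. The orange slide box had been knocked aside, so I measured its position again before putting it in next to the probes.
- **Closing:** I swung the lid shut and pressed it until the catch snapped.

**Last checks:**
- The lid stayed shut about a second after the hand left, and its corners were within 1 px of their starting positions in both views.
- The bottle label's position in the side view was unchanged. By eye the petri dish, blue box, eyepiece and pot were undisturbed.
- Wrist force readings stayed below 8 N.

**What did not go as expected:**
- The first move call was refused because its rows left out some values.
- A forward tilt of the tool ran into the wrist limit, so I gripped the probes with a sideways tilt instead.
- With the jaws half open, the fingertips were about 23 mm behind the stated tool point. I found this by touch and allowed for it.

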